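Chill a tray of filled chocolate moulds

ROBOT

A 7-joint arm with a two-finger parallel gripper is mounted at the origin on the work surface. World frame = base frame: x ahead of the robot, y to its left, z up, the work surface at z = 0. Lengths are in m, angles in degrees, forces in N, time in s.
With the tool pointing down it reaches from about 0.425 to 0.825 m from the base axis. Payload 3.6 kg.
Tool frame: the origin (TCP) lies midway between the tips of the shut fingers; the grasp point (between the pads) lies manip.grip_depth behind it (manip.grip_depth is the distance from the TCP to the grasp point, in m); x points along the fingers, z is the direction in which the jaws open and shut, and the axes are right-handed (so a half turn about x gives the same grasp; the last joint's range is limited). The gripper opens to 93 mm and grips with 3 to 60 N. Pads are 15 mm wide; open, the fingers measure 128 mm over their backs; the gripper's body (75 mm by 188 mm) begins 65 mm behind the grasp point.
Start: joints at [-76.805, 35.231, -0.722, 81.555, 0.464, 63.22, -2.315], TCP at [0.165, 0.629, 0.219] pointing down, gripper open.
Joint ranges: [-178.69, 178.69], [-17.37, 117.87], [-77.05, 75.6], [15.02, 138.74], [-78.02, 258.01], [0.78, 113.62], [-162.83, 162.83]. Speed limits (degrees/s): [159.86, 159.86, 180, 180, 180, 180, 180].

INTERFACE

Orientations are given as [roll, pitch, yaw] about the fixed x, y, z axes, in that order (R = Rz(yaw) Ry(pitch) Rx(roll)).
In Python, from workcell import get_state, optics, job, manip gives the robot as it stands.
- The arm moves only by the tool send_rows, never from a script. Its argument "increments" is a list of rows, each an object of numbers: "gripper": the finger opening in m, from 0 to 0.093; "dx", "dy", "dz": the shift along the world's x, y, z in m; "wx", "wy", "wz": the turn, a rotation vector about the world's x, y, z in rad. In form: [{"gripper": .., "dx": .., "dy": .., "dz": .., "wx": .., "wy": .., "wz": ..}, ...]. A call has 1 to 5 rows; each row is the pose to reach, as a shift and turn from the pose measured when the call began; what a row does not reach only later rows make up. A row lasts 1/8 s, in which the tool goes at most 62.5 mm and 10.7 degrees, less where a joint would pass 70% of its speed; a pose out of reach is approached as far as the arm can. A call with a gripper value outside its range is refused whole. The fingers move at their own pace and stop on an object; "squeeze" is the grip in N (left out, the last holds). Time passes only in rows, so rows that repeat a pose let the fingers close. It gives the time, the measured TCP pose, the force and the opening at its end, in the units of the state.
- get_state(): the state, without advancing time (a new reading comes with each control period).
- optics.get_image(name): name is "scene" or "top"; returns a dict with "frame" (400x640x3 uint8, red, green, blue), "camera_matrix" (3x3 intrinsics, pixels), "cam_to_world" (4x4, takes a point from camera to world coordinates). Camera axes: x right, y up, looking along -z (the intrinsics and any distortion apply to the point x, -y, -z); pixel columns grow to the right and rows downward; lengths in m; the calibration is good to about 2 mm. A picture is of the moment at which its call begins. There is no depth.
- job.finish_job(): hands the job in, once; it reports no verdict.
The state is a dict: "clock": time; "joints": joint angles; "qvel": joint speeds; "tau": joint torques, N m; "ee_pos": TCP position; "tool_rot": TCP orientation; "wrist_force": force on the tool from outside, world axes, zero at the start; "torque": the same for the moment, N m; "opening": finger opening in m.
Only numpy, scipy, OpenCV 4.12 (cv2) and the standard library are available. Lean on these libraries where they do the work, as an engineer would, in place of code of your own. Each camera call takes 0.05 s, during which the arm holds its last target.

TASK

First lift the white cover off the tray and lay it flat and square on the cork mat, in the middle. Then put every filled blue mould that is on the table into the tray, each flat on the tray floor with its chocolate side up, slide the loaded tray by its black handle into the cooler until it is fully home against the back stop, and press the green start button right down. Last of all, stand the yellow timer upright in the middle of the dark grille on the cooler's roof. Leave the other things on the table alone.

Things in the scene. Friction and masses are not known exactly. Their poses are not given: they have to be found in the camera images.
- tray: loose aluminium tray flat on the table, about 0.5 kg: 204 long (x) x 144 wide (y), floor 4 mm thick, rim 4 mm thick, rim top 14 mm above the underside; inside 196 x 136 mm. Origin: centre of the underside. A tongue 36 wide, 6 mm thick runs out 83 mm from its -x end and carries the handle. Slides easily over the table
- tray_handle (a point): centre of the tray's upright black handle fin, 40 long (tray x) x 12 thick (tray y), from 6 to 75 mm above the table; the point is at tray x = -165 mm, y = 0, 60 mm above the table. The fin is at the end away from the cooler and stays outside it
- cover: loose cover on the tray, about 0.25 kg: white plate 206 (x) x 146 (y) x 5 mm over a lip 184 x 124 x 8 mm deep that drops inside the tray's rim; plate top 13 mm above the origin. Orange grip bar in the middle: 70 long (x) x 14 thick (y), from 13 to 49 mm above the origin. Origin: centre of the lip's underside; z up. On the mat the lip stands on the cork
- mat: cork mat fixed to the table, 240 (x) x 180 (y) x 4 mm thick; origin: centre of its underside. The cover's parking place
- cooler: white low bench-top cooler, fixed: 240 deep (x), 200 wide (y), roof 110 mm high. Origin: centre of its underside. Open at its -x face (x = -120 mm), without a floor: the tray slides in flat on the table towards the cooler's +x, tray +x leading. Inner back stop at x = +86 mm: fully home, the tray's origin is at x = -16 mm, y = 0 (7 mm play either side)
- cooler_mouth (a point): middle of the lower edge of the cooler's opening, on the table at cooler x = -120 mm; opening 158 wide x 80 mm high. Two steel guide cheeks, 30 mm high, flare out over 35 mm before it, from about 158 to 190 mm wide
- timer: loose yellow block timer standing upright, 44 (x) x 30 (y) x 70 mm high, about 0.12 kg; origin: centre of the underside, z up
- grille (a point): middle of the top of the dark grille on the cooler's roof, 116 mm above the table, behind the button: at cooler x = +60 mm, y = 0. The grille is flat and rigid, 100 (cooler x) x 150 mm (y), 6 mm higher than the roof
- start_top (a point): centre of the top of the green start button (36 mm across) on the cooler's roof, on its middle line 75 mm before the cooler's centre; pressed straight down
- start (a joint): travel of the start button: 0 = up, 0.006 m = fully down; a spring (5 N when fully down) returns it
- mould1: filled chocolate mould, one of up to four alike (three or four are on the table, any other is absent): a solid block 84 long (its x axis) x 40 wide (y) x 36 mm high, blue plastic with brown chocolate showing on top, about 0.12 kg. Origin: centre of the underside; z up, chocolate side up
- mould2: filled chocolate mould, one of up to four alike (three or four are on the table, any other is absent): a solid block 84 long (its x axis) x 40 wide (y) x 36 mm high, blue plastic with brown chocolate showing on top, about 0.12 kg. Origin: centre of the underside; z up, chocolate side up
- mould3: filled chocolate mould, one of up to four alike (three or four are on the table, any other is absent): a solid block 84 long (its x axis) x 40 wide (y) x 36 mm high, blue plastic with brown chocolate showing on top, about 0.12 kg. Origin: centre of the underside; z up, chocolate side up
- mould4: filled chocolate mould, one of up to four alike (three or four are on the table, any other is absent): a solid block 84 long (its x axis) x 40 wide (y) x 36 mm high, blue plastic with brown chocolate showing on top, about 0.12 kg. Origin: centre of the underside; z up, chocolate side up
- tin: brass-coloured can, 44 across, 60 mm high; bystander, leave alone. Origin: centre of the underside
- cup: white ceramic cup, 64 across, 80 mm high; bystander, leave alone. Origin: centre of the underside
- bowl: steel bowl, 100 across, 60 mm high; bystander, leave alone. Origin: centre of the underside
- jar: amber glass jar, 72 across, 80 mm high; bystander, leave alone. Origin: centre of the underside
- bottle: white bottle, 60 across, 170 mm high; bystander, leave alone. Origin: centre of the underside
- spatula: spatula lying flat, 160 mm long; bystander, leave alone. Origin: at about its middle, on the underside

How it is judged:
By the outcome, as a careful person would: the job done as asked, in the order asked, and still so for the second after the job is handed in, with the robot touching nothing.
Of mould1, mould2, mould3, mould4 only 3 to 4 are there at a start; the rules pass over those that are not, and their reading is None.
At some moment in a run one of mould1, mould2, mould3, mould4 may be knocked a few centimetres aside while the robot is not near it.
Once in a run the grip may slacken for a moment while it holds something.
It also fails if it takes over 210 s, if anything falls off the work surface, if the arm or the gripper's body presses on something with over 40 N, if the wrist force passes 120 N, or if a joint passes its speed limit or range.

## Working session

There is one attempt and no reset: what is moved stays moved. The work goes in short steps, Python scripts to look and compute and a tool call to move; the robot and the scene stay as the last step left them, time stands still between calls to the robot, and variables do not carry over. Pictures are saved under pics/ and viewed, and the job is handed in when it is done.

Besides the shell and the picture viewer there is one more tool, called after "Request:" as a command line: name --argument value ..., lists and objects as JSON in quotes. send_rows: Moves the arm, as the interface text tells. Its arguments: {"type":"object","properties":{"increments":{"type":"array"},"squeeze":{"type":"number"}},"required":["increments"]}

```bash
ls; mkdir -p pics
python3 - <<'E'
from workcell import get_state, optics, job, manip
import cv2,json,numpy as np
s=get_state(); print(s); print(manip.grip_depth)
for n in ("scene","top"):
    r=optics.get_image(n); cv2.imwrite(f"pics/{n}0.png",r["frame"][:,:,::-1]); print(n,r["camera_matrix"],r["cam_to_world"],[k for k in r])
E
```

```text
pics
{'clock': 0.0, 'joints': array([-76.80266421,  35.28879655,  -0.72152534,  81.63797885,
         0.46317765,  63.22148608,  -2.3151156 ]), 'qvel': array([-1.23029645e-01,  5.26543450e-02, -1.81179448e-02, -7.39301366e-02,
       -1.00831609e-04, -2.14096274e-02,  9.71185224e-02]), 'tau': array([ 7.54161056e-05, -4.58936691e+01,  2.09039231e-01, -1.65745908e+01,
       -6.10977039e-02,  2.06932303e-02,  2.38181738e-04]), 'ee_pos': array([0.16491553, 0.62792403, 0.21750573]), 'tool_rot': array([-179.19981644,   89.85459993, -103.91357369]), 'wrist_force': array([ 0.35698685, -0.40287592,  0.11485173]), 'torque': array([ 0.02383539,  0.02870642, -0.06167597]), 'opening': 0.0932260807706851}
0.0188
scene [[469.84836335   0.         323.84054484]
 [  0.         469.84836335 190.67889707]
 [  0.           0.           1.        ]] [[ 0.71603316 -0.48443381  0.50261357  1.16475292]
 [ 0.69787249  0.51372847 -0.49905616 -0.61236707]
 [-0.01644722  0.70810094  0.70591965  0.95786645]
 [ 0.          0.          0.          1.        ]] ['frame', 'camera_matrix', 'cam_to_world']
top [[481.0867073    0.         327.05585574]
 [  0.         481.0867073  190.75451436]
 [  0.           0.           1.        ]] [[-9.02248709e-03  9.90189395e-01 -1.39440151e-01  3.85853476e-01]
 [-9.99958956e-01 -9.04938969e-03  4.41100140e-04  5.06603819e-03]
 [-8.25075587e-04  1.39438408e-01  9.90230402e-01  1.52178253e+00]
 [ 0.00000000e+00  0.00000000e+00  0.00000000e+00  1.00000000e+00]] ['frame', 'camera_matrix', 'cam_to_world']
```

View pics/scene0.png

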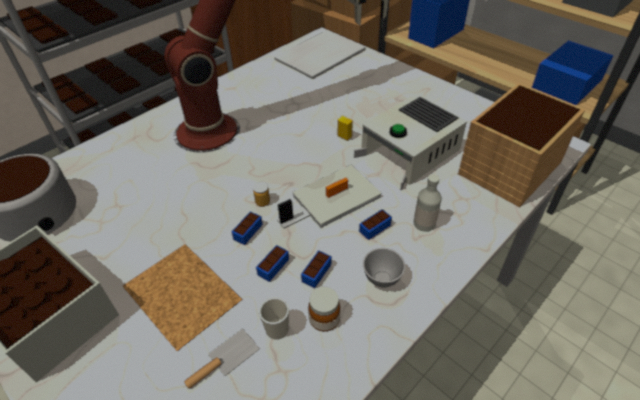

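View pics/top0.png

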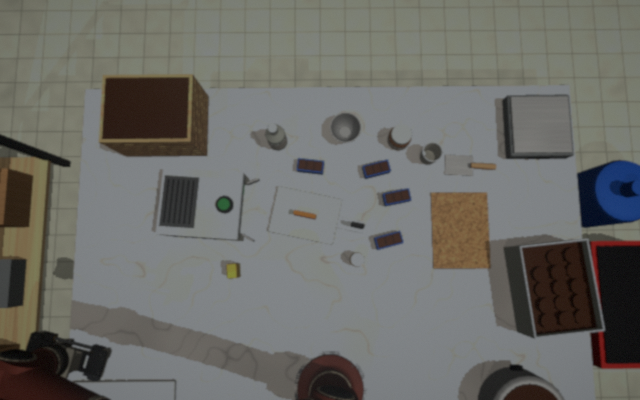

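```bash
cat > h.py <<'E'
import numpy as np,cv2
from workcell import get_state, optics, job, manip
def grab(n,save=None):
    r=optics.get_image(n); 
    if save: cv2.imwrite("pics/"+save,r["frame"][:,:,::-1])
    return r
def ray(r,uv):
    K=r["camera_matrix"];T=r["cam_to_world"]
    u,v=uv; d=np.array([(u-K[0,2])/K[0,0],-(v-K[1,2])/K[1,1],-1.])
    return T[:3,3],T[:3,:3]@d
def plane(r,uv,z):
    o,d=ray(r,uv); return o+d*(z-o[2])/d[2]
def proj(r,p):
    K=r["camera_matrix"];T=r["cam_to_world"]
    c=T[:3,:3].T@(np.asarray(p,float)-T[:3,3]); return np.array([K[0,2]+K[0,0]*c[0]/-c[2],K[1,2]+K[1,1]*-c[1]/-c[2]])
def tri(ra,ua,rb,ub):
    o1,d1=ray(ra,ua);o2,d2=ray(rb,ub);d1=d1/np.linalg.norm(d1);d2=d2/np.linalg.norm(d2)
    A=np.stack([d1,-d2],1);t=np.linalg.lstsq(A,o2-o1,rcond=None)[0]
    p,q=o1+t[0]*d1,o2+t[1]*d2
    return (p+q)/2,np.linalg.norm(p-q)
def mask(r,lo,hi):
    hsv=cv2.cvtColor(r["frame"],cv2.COLOR_RGB2HSV); return cv2.inRange(hsv,np.array(lo),np.array(hi))
def blobs(m,amin=8):
    n,l,st,c=cv2.connectedComponentsWithStats(m,connectivity=8)
    return [(st[i,4],c[i].round(2),st[i,:4]) for i in range(1,n) if st[i,4]>=amin],l
def crop(r,x0,y0,x1,y1,s,name):
    f=r["frame"][y0:y1,x0:x1,::-1]; cv2.imwrite("pics/"+name,cv2.resize(f,None,fx=s,fy=s,interpolation=cv2.INTER_CUBIC))
E
python3 - <<'E'
from h import *
t=grab("top");s=grab("scene")
crop(t,150,90,510,290,2.2,"t1.png");crop(s,120,80,480,350,2.2,"s1.png")
for n,r in (("top",t),("scene",s)):
  for c,lo,hi in (("orange",(5,150,120),(18,255,255)),("blue",(108,120,40),(128,255,255)),("yellow",(22,150,80),(34,255,255)),("green",(60,120,30),(85,255,255))):
    for b in blobs(mask(r,lo,hi),10)[0]: print(n,c,*b)
E
```

```text
top orange 39 [304.15 214.1 ] [295 212  20   5]
top blue 2338 [617.69 190.69] [592 161  48  62]
top blue 18 [304.28 170.22] [298 169  13   3]
top blue 13 [316.38 171.54] [312 171  10   2]
top blue 35 [374.71 173.74] [364 171  25   7]
top green 94 [223.2  203.85] [218 199  11  11]
scene orange 77 [336.14 183.73] [326 178  22  12]
scene orange 26 [184.85 252.69] [178 248  14   8]
scene orange 13 [172.46 258.23] [170 256   6   6]
scene orange 13 [189.77 259.23] [187 257   6   5]
scene orange 36 [178.47 265.31] [172 261  14   8]
scene orange 19 [198.21 262.68] [195 260   7   6]
scene orange 11 [189.64 266.18] [187 264   6   5]
scene orange 48 [160.02 272.38] [154 266  12  16]
scene orange 17 [204.41 271.71] [202 268   5   8]
scene orange 20 [177.3 271.5] [174 270   8   5]
scene orange 10 [189.4 273. ] [187 270   7   6]
scene orange 19 [194.47 273.37] [190 270  10   8]
scene orange 23 [168.04 278.22] [164 275  11   7]
scene orange 21 [185.62 279.52] [183 276   7   8]
scene orange 14 [204.5  284.07] [203 281   4   8]
scene orange 13 [209. 284.] [207 280   5   9]
scene orange 30 [217.23 285
[... 1017 characters left out ...]
  7]
scene orange 33 [157.48 316.73] [153 310  10  13]
scene orange 13 [197.15 320.  ] [195 318   5   6]
scene orange 64 [172.11 331.55] [165 320  14  25]
scene orange 17 [184.76 325.53] [183 322   5   9]
scene orange 12 [196.25 329.08] [194 326   5   7]
scene orange 14 [183.57 339.14] [180 337   8   5]
scene blue 1970 [436.32  19.67] [409   0  60  47]
scene blue 2866 [571.62  71.21] [533  41  80  63]
scene blue 267 [247.52 231.7 ] [232 217  30  27]
scene blue 258 [374.41 228.08] [360 217  31  22]
scene blue 280 [272.88 267.8 ] [257 251  31  30]
scene blue 258 [316.45 274.28] [302 257  29  30]
scene yellow 263 [344.48 127.65] [338 117  14  23]
scene green 96 [397.92 128.95] [392 125  13   9]
```

View pics/t1.png

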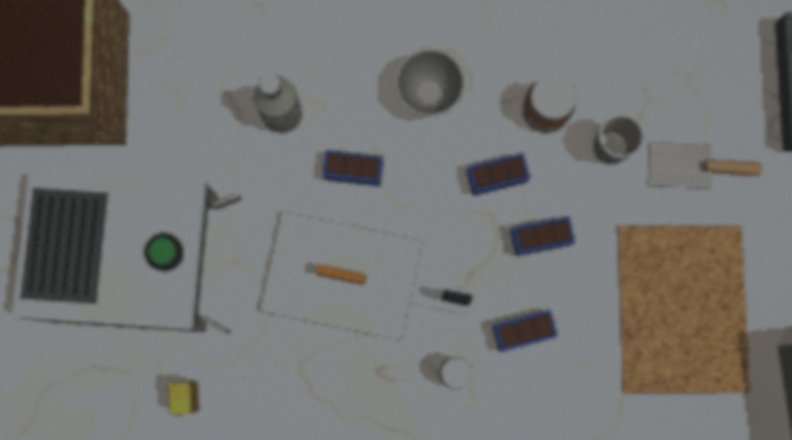

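View pics/s1.png

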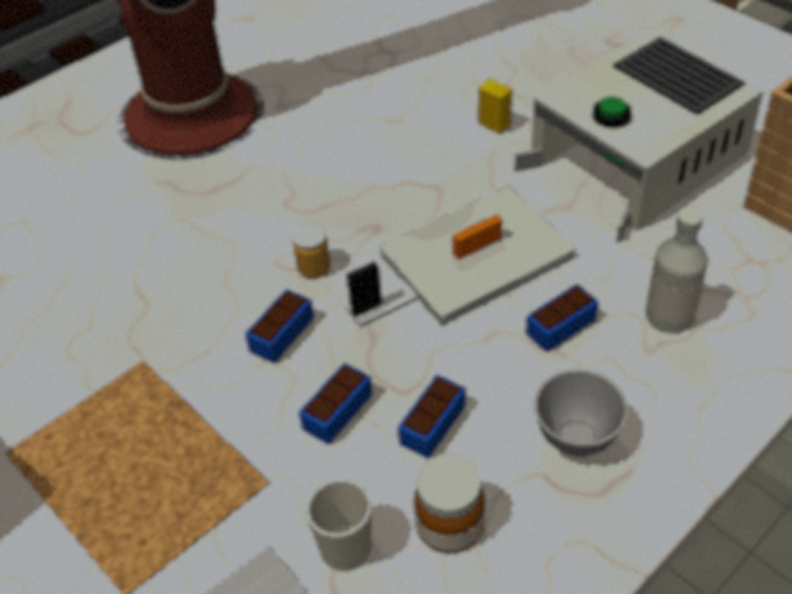

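```bash
cat >> h.py <<'E'
def lab(r): return cv2.cvtColor(cv2.GaussianBlur(r["frame"],(3,3),0),cv2.COLOR_RGB2LAB).astype(float)
def rect_on(r,m,z):
    """min-area rect of mask's outline cast on plane z -> centre(m),yaw,sizes"""
    c=max(cv2.findContours(m,cv2.RETR_EXTERNAL,cv2.CHAIN_APPROX_NONE)[0],key=cv2.contourArea)[:,0]
    P=np.array([plane(r,p,z)[:2] for p in c]).astype(np.float32)
    (cx,cy),(w,h),a=cv2.minAreaRect(P*1000)
    if w<h: w,h,a=h,w,a+90
    a=(a+90)%180-90
    return np.round([cx,cy,w,h,a],1)
E
python3 - <<'E'
from h import *
t=grab("top");s=grab("scene")
def mm(r,win):
    h=cv2.cvtColor(cv2.GaussianBlur(r["frame"],(3,3),0),cv2.COLOR_RGB2HSV).astype(int)
    H,S,V=h[...,0],h[...,1],h[...,2]
    w=np.zeros(H.shape,bool);x0,y0,x1,y1=win;w[y0:y1,x0:x1]=1
    blue=(H>105)&(H<135)&(S>80)&w
    brown=((H<15)|(H>165))&(S>70)&(V<110)&w
    return blue,brown
tw=(290,145,420,262);sw=(225,205,400,295)
out={}
for n,r,win in(("t",t,tw),("s",s,sw)):
    b,br=mm(r,win)
    u=cv2.morphologyEx(((b|br)*255).astype(np.uint8),cv2.MORPH_CLOSE,np.ones((5,5)))
    bl,l=blobs(u,80)
    out[n]=[]
    for i in range(1,l.max()+1):
        sel=l==i
        if sel.sum()<80: continue
        bs=sel&br; ys,xs=np.nonzero(bs)
        c=(xs.mean(),ys.mean())
        out[n].append((c,(bs*255).astype(np.uint8),(sel*255).astype(np.uint8)))
        print(n,sel.sum(),bs.sum(),np.round(c,2))
for c,bm,um in out["t"]:
    best=min(((tri(t,c,s,c2),k) for k,(c2,_,_) in enumerate(out["s"])),key=lambda q:q[0][1]+abs(q[0][0][2]-.036))
    print(best[0][0].round(4),"gap",best[0][1].round(4),"planes t",plane(t,c,.036)[:2].round(4),"s",plane(s,out["s"][best[1]][0],.036)[:2].round(4))
    k=best[1]
    print("  rect top union",rect_on(t,um,.036),"scene brown",rect_on(s,out["s"][k][1],.036),"top brown",rect_on(t,bm,.036))
# other
def cen(r,lo,hi,win,wt=False):
    m=mask(r,lo,hi);z=np.zeros_like(m);x0,y0,x1,y1=win;z[y0:y1,x0:x1]=m[y0:y1,x0:x1];ys,xs=np.nonzero(z);return (xs.mean(),ys.mean()),z,len(xs)
for nm,lo,hi,w1,w2 in (("orange",(4,90,90),(20,255,255),(285,205,325,225),(320,172,355,196)),
  ("green",(55,90,20),(90,255,255),(210,190,240,215),(385,118,412,138)),
  ("yellow",(20,90,70),(36,255,255),(222,258,245,285),(330,112,360,145)),
  ("black",(0,0,0),(180,255,60),(346,215,370,235),(275,195,296,226))):
    a,ma,na=cen(t,lo,hi,w1);b,mb,nb=cen(s,lo,hi,w2)
    p,g=tri(t,a,s,b);print(nm,np.round(a,2),np.round(b,2),na,nb,p.round(4),"gap",round(g,4))
    if nm in("orange",): print(rect_on(t,ma,.049),rect_on(s,mb,.04))
    if nm=="black": print(rect_on(t,ma,.06))
    if nm=="yellow": print(rect_on(t,ma,.07))
E
```

```text
t 215 124 [309.69 164.88]
t 243 120 [376.58 167.82]
t 237 128 [397.03 196.24]
t 173 135 [388.88 239.83]
s 509 186 [375.33 219.43]
s 512 182 [245.97 223.29]
s 595 238 [271.68 258.45]
s 579 252 [315.85 264.35]
[0.6785 0.0584 0.032 ] gap 0.0 planes t [0.6777 0.0583] s [0.6805 0.0555]
  rect top union [671.3  58.9  76.   32.1  82.2] scene brown [680.5  55.9  68.8  24.5  82.4] top brown [677.7  57.6  63.2  19.8  83. ]
[ 0.6673 -0.1518  0.0324] gap 0.0007 planes t [ 0.6664 -0.1517] s [ 0.6694 -0.1533]
  rect top union [ 662.  -149.2   79.4   36.9  -77.3] scene brown [ 668.9 -152.3   68.7   25.7  -76.1] top brown [ 666.2 -151.4   62.8   19.2  -75.4]
[ 0.5765 -0.2136  0.0322] gap 0.0006 planes t [ 0.5758 -0.2133] s [ 0.5791 -0.215 ]
  rect top union [ 570.4 -209.9   79.7   33.4  -84.5] scene brown [ 578.7 -214.3   69.4   24.8  -78.5] top brown [ 575.9 -213.    63.1   19.6  -79.2]
[ 0.4413 -0.1846  0.0319] gap 0.0006 planes t [ 0.441  -0.1843] s [ 0.4447 -0.1863]
  rect top union [ 436.3 -179.1   73.9   32.   -81.6] scene brown [ 444.5 -184.9   67.9   24.2  -77.2] top brown [ 440.7 -184.    63.3   20.1  -74.7]
orange [304.65 214.13] [336.06 186.06] 95 193 [0.5223 0.0743 0.0385] gap 0.0002
[521.8  75.6  69.4  13.3  78.1] [526.6  72.   84.9  40.7  78.4]
green [223.22 203.66] [397.86 129.13] 125 107 [0.5476 0.3091 0.1192] gap 0.0008
yellow [232.2  270.26] [344.64 127.47] 163 298 [0.3525 0.2963 0.0311] gap 0.0012
[353.1 289.7  38.8  35.8   1. ]
black [357.19 224.96] [285.4  211.15] 47 248 [ 0.4879 -0.0872  0.0367] gap 0.0011
[485.8 -85.6  36.9  11.9  78.1]
```

Run:
```python
from h import *
t=grab("top");s=grab("scene")
def cutm(m,win):
    z=np.zeros_like(m);x0,y0,x1,y1=win;z[y0:y1,x0:x1]=m[y0:y1,x0:x1];return z
def big(m):
    b,l=blobs(m,20);n,l,st,c=cv2.connectedComponentsWithStats(m);i=1+np.argmax(st[1:,4]);return ((l==i)*255).astype(np.uint8)
k=np.ones((7,7),np.uint8)
for n,r,wm,wg in (("t",t,(425,186,496,275),(152,168,205,238)),("s",s,(115,235,250,355),(390,88,470,140))):
    m=big(cv2.morphologyEx(cutm(mask(r,(8,70,60),(25,255,255)),wm),cv2.MORPH_CLOSE,k))
    print(n,"mat",rect_on(r,m,.004))
    g=cv2.cvtColor(r["frame"],cv2.COLOR_RGB2GRAY)
    gm=big(cv2.morphologyEx(cutm(((g<(70 if n=="t" else 95))*255).astype(np.uint8),wg),cv2.MORPH_CLOSE,k))
    print(n,"grille",gm.astype(bool).sum(),rect_on(r,gm,.116))
    ys,xs=np.nonzero(gm);print(xs.mean().round(1),ys.mean().round(1))
    if n=="t": a=(xs.mean(),ys.mean())
    else: print(tri(t,a,s,(xs.mean(),ys.mean())))
for uv,z in (((304.65,214.13),.055),((357.19,224.96),.075),((223.2,203.66),.119)): print(plane(t,uv,z).round(4))
# timer top face & faces
m=cutm(mask(s,(20,90,70),(36,255,255)),(330,112,360,145));
v=cv2.cvtColor(s["frame"],cv2.COLOR_RGB2HSV)[...,2]
for y in range(114,143): print(y," ".join(f"{v[y,x]:3d}" if m[y,x] else "  ." for x in range(335,355)))
crop(s,320,100,370,150,12,"timer.png");crop(t,210,250,260,290,12,"timert.png")
crop(t,150,160,370,250,3.6,"t2.png")
```

```text
t mat [ 4.722e+02 -4.134e+02  2.332e+02  1.778e+02 -3.000e-01]
t grille 1611 [557.  441.1 145.   97.3  -4.6]
178.8 201.3
s mat [ 4.772e+02 -4.161e+02  2.392e+02  1.784e+02 -4.000e-01]
s grille 1413 [602.7 427.6 235.6 113.8 -10.1]
436.2 119.2
(array([0.56917036, 0.45954252, 0.0816841 ]), np.float64(0.022292791598514602))
[0.5208 0.0736 0.055 ]
[ 0.4849 -0.0852  0.075 ]
[0.5479 0.3095 0.119 ]
114   .   .   .   .   .   .   .   .   .   .   .   .   .   .   .   .   .   .   .   .
115   .   .   .   .   .   .   .   .   .   .   .   .   .   .   .   .   .   .   .   .
116   .   .   .   .   .   . 163 162 162 160   .   .   .   .   .   .   .   .   .   .
117   .   .   .   .   . 166 166 165 165 166 166 164   .   .   .   .   .   .   .   .
118   .   .   .   . 166 164 167 166 167 167 167 164 166 165   .   .   .   .   .   .
119   .   .   . 159 163 166 164 164 165 166 166 167 165 165 164 161 160   .   .   .
120   .   .   . 143 150 160 162 165 167 165 166 164 166 165 165 164 155 149   .   .
121   .   .   . 124 129 140 150 158 162 164 166 165 168 166 162 154 139 133   .   .
122   .   .   . 118 114 120 127 14
[... 1029 characters left out ...]
  87  83  82  83   .   .   .
135   .   .   . 115 108 107 108 106 108 105 106 102  98  89  81  84  84   .   .   .
136   .   .   .   . 116 109 106 107 104 107 107 106  95  88  85  82  85   .   .   .
137   .   .   .   .   .   . 113 107 106 108 106 103  96  85  83  83  90   .   .   .
138   .   .   .   .   .   .   .   . 114 108 106 104  97  88  90   .   .   .   .   .
139   .   .   .   .   .   .   .   .   .   . 117 104  97  96   .   .   .   .   .   .
140   .   .   .   .   .   .   .   .   .   .   .   .   .   .   .   .   .   .   .   .
141   .   .   .   .   .   .   .   .   .   .   .   .   .   .   .   .   .   .   .   .
142   .   .   .   .   .   .   .   .   .   .   .   .   .   .   .   .   .   .   .   .
```

View pics/timer.png

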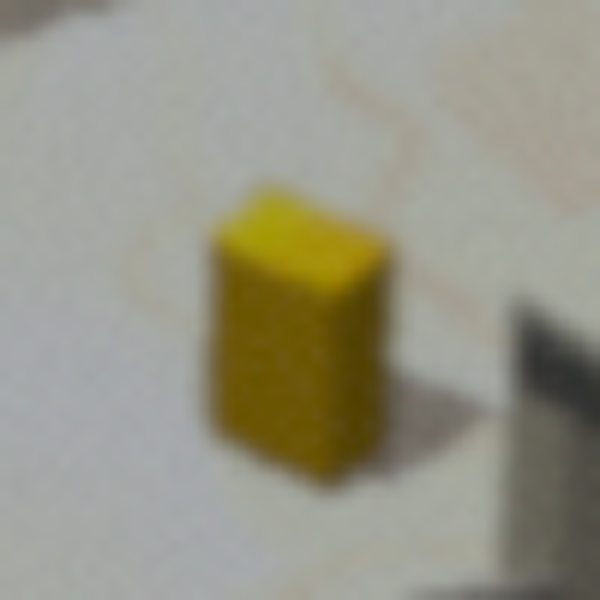

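View pics/t2.png

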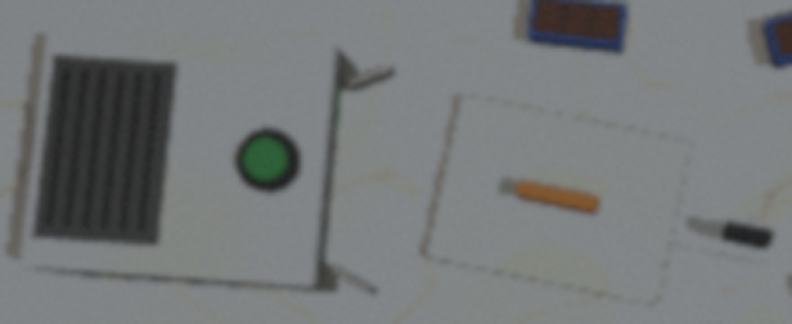

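```bash
cat >> h.py <<'E'
from scipy.spatial.transform import Rotation as Ro
def to(x,y,z,jaw=None):
    """needed increments to TCP target; jaw = world yaw (deg) of the jaw axis mod 180"""
    s=get_state();R=Ro.from_euler("xyz",s["tool_rot"],degrees=True).as_matrix()
    cur=np.degrees(np.arctan2(R[1,2],R[0,2]))
    d=np.round(np.array([x,y,z])-s["ee_pos"],4)
    print("clk %.1f"%s["clock"],"pos",s["ee_pos"].round(4),"jaw %.1f"%cur,"open %.4f"%s["opening"],"F",s["wrist_force"].round(1),"joints",s["joints"].round(0))
    if jaw is not None:
        j=jaw
        for k in (0,180):
            a=((j+k-cur+180)%360)-180
            zt=np.array([np.cos(np.radians(cur+a)),np.sin(np.radians(cur+a)),0]);xt=np.array([0,0,-1.]);Rt=np.stack([xt,np.cross(zt,xt),zt],1)
            print(" turn %.1f deg: rotvec"%a,Ro.from_matrix(Rt@R.T).as_rotvec().round(4))
    print(" shift",d)
E
python3 - <<'E'
from h import *
to(.522,.0735,.15,-12)
s=grab("scene")
P=[plane(s,u,.07)[:2]*1000 for u in((337.8,119.8),(342.5,115.5),(352.3,120.2),(347.4,124))]
P=np.array(P);print(P.round(1),P.mean(0),[np.round([np.hypot(*(P[i]-P[(i+1)%4])),np.degrees(np.arctan2(*(P[(i+1)%4]-P[i])[::-1]))],1) for i in range(4)])
b=mask(s,(4,90,90),(20,255,255)); crop(s,265,150,400,235,5,"s2.png")
E
```

```text
clk 0.4 pos [0.165  0.6286 0.2185] jaw 75.3 open 0.0928 F [-0.   0.4 -0.3] joints [-77.  35.  -1.  82.   0.  63.  -2.]
 turn -87.3 deg: rotvec [ 2.0000e-04 -4.0000e-04 -1.5235e+00]
 turn 92.7 deg: rotvec [4.0000e-04 2.0000e-04 1.6181e+00]
 shift [ 0.357  -0.5551 -0.0685]
[[343.8 272.1]
 [339.1 299. ]
 [378.6 301.6]
 [380.6 276.5]] [360.50410476 287.3157907 ] [array([27.3, 99.8]), array([39.5,  3.8]), array([ 25.2, -85.4]), array([  37.1, -173.1])]
```

View pics/s2.png

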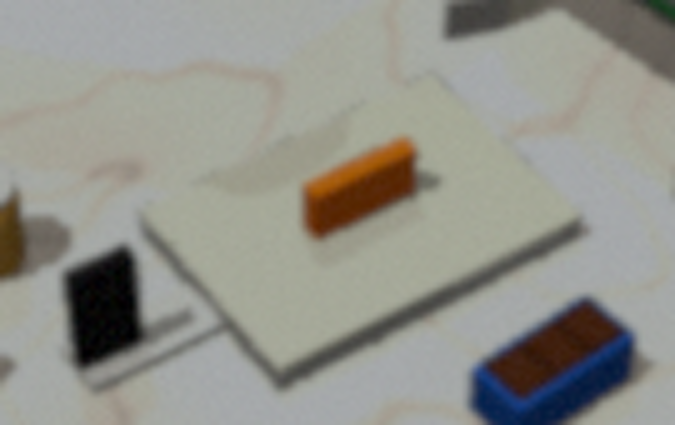

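Request:
send_rows --increments '[{"dx": 0.357, "dy": -0.555, "dz": 0, "wz": -1.5235, "gripper": 0.07}, {"dx": 0.357, "dy": -0.555, "dz": 0, "wz": -1.5235, "gripper": 0.07}, {"dx": 0.357, "dy": -0.555, "dz": 0, "wz": -1.5235, "gripper": 0.07}, {"dx": 0.357, "dy": -0.555, "dz": 0, "wz": -1.5235, "gripper": 0.07}, {"dx": 0.357, "dy": -0.555, "dz": 0, "wz": -1.5235, "gripper": 0.07}]'

```text
invalid input at $.increments[0]: expected keys gripper, dx, dy, dz, wx, wy, wz
```

Run:
```python
from h import *
to(.522,.0735,.15,-12)
s=grab("scene")
for z,U in ((.019,((293,192.6),(351,165.6),(381.4,194),(321.6,225.6))),(.055,((326,187.4),(328.2,189.6),(347.8,180.2),(345.8,178)))):
    P=np.array([plane(s,u,z)[:2]*1000 for u in U]);print(P.round(1),P.mean(0),[np.round([np.hypot(*(P[i]-P[(i+1)%4])),np.degrees(np.arctan2(*(P[(i+1)%4]-P[i])[::-1]))],1) for i in range(4)])
```

```text
clk 0.5 pos [0.165  0.6286 0.2186] jaw 75.3 open 0.0931 F [ 0.2 -1.   0.4] joints [-77.  35.  -1.  82.   0.  63.  -2.]
 turn -87.3 deg: rotvec [ 1.0000e-04 -3.0000e-04 -1.5235e+00]
 turn 92.7 deg: rotvec [3.0000e-04 1.0000e-04 1.6181e+00]
 shift [ 0.357  -0.5551 -0.0686]
[[438.3 -13.9]
 [481.3 183. ]
 [622.9 152.6]
 [582.9 -46. ]] [531.34217852  68.94232345] [array([201.5,  77.7]), array([144.8, -12.1]), array([ 202.6, -101.4]), array([148.2, 167.5])]
[[517.3  39.1]
 [527.7  37.1]
 [541.6 101.2]
 [531.5 104. ]] [529.53370167  70.33937232] [array([ 10.5, -11.1]), array([65.6, 77.7]), array([ 10.4, 164.6]), array([  66.4, -102.4])]
```

Request:
send_rows --increments '[{"gripper": 0.07, "dx": 0.357, "dy": -0.555, "dz": 0, "wx": 0, "wy": 0, "wz": -1.5235}, {"gripper": 0.07, "dx": 0.357, "dy": -0.555, "dz": 0, "wx": 0, "wy": 0, "wz": -1.5235}, {"gripper": 0.07, "dx": 0.357, "dy": -0.555, "dz": 0, "wx": 0, "wy": 0, "wz": -1.5235}, {"gripper": 0.07, "dx": 0.357, "dy": -0.555, "dz": 0, "wx": 0, "wy": 0, "wz": -1.5235}, {"gripper": 0.07, "dx": 0.357, "dy": -0.555, "dz": 0, "wx": 0, "wy": 0, "wz": -1.5235}]'

```text
clock: 1.12
ee_pos: [0.3352, 0.3643, 0.2191]
tool_rot: [34.5, 89.9, 55.8]
wrist_force: [0.1, 0.2, 0.6]
opening: 0.07
```

Run:
```python
from h import *
to(.525,.0715,.12,-12)
```

```text
clk 1.1 pos [0.3352 0.3643 0.2191] jaw 21.2 open 0.0700 F [0.1 0.2 0.6] joints [-61.  22.  15. 107.  -7.  52. -21.]
 turn -33.2 deg: rotvec [-0.0009  0.0011 -0.58  ]
 turn 146.8 deg: rotvec [-1.4000e-03 -1.2000e-03  2.5616e+00]
 shift [ 0.1898 -0.2928 -0.0991]
```

Request:
send_rows --increments '[{"gripper": 0.07, "dx": 0.07, "dy": -0.106, "dz": 0, "wx": 0, "wy": 0, "wz": -0.3}, {"gripper": 0.07, "dx": 0.11, "dy": -0.16, "dz": 0, "wx": 0, "wy": 0, "wz": -0.4}, {"gripper": 0.07, "dx": 0.15, "dy": -0.22, "dz": 0, "wx": 0, "wy": 0, "wz": -0.58}, {"gripper": 0.07, "dx": 0.19, "dy": -0.293, "dz": -0.07, "wx": 0, "wy": 0, "wz": -0.58}, {"gripper": 0.07, "dx": 0.19, "dy": -0.293, "dz": -0.1, "wx": 0, "wy": 0, "wz": -0.58}]'

```text
clock: 1.75
ee_pos: [0.4986, 0.117, 0.1589]
tool_rot: [29.0, 89.7, 17.0]
wrist_force: [0.6, 0.4, -0.2]
opening: 0.0696
```

Run:
```python
from h import *
to(.525,.0715,.09,-12)
t=grab("top");s=grab("scene"); crop(t,240,170,380,260,5,"a1t.png");crop(s,265,110,400,235,5,"a1s.png")
to(.525,.0715,.09,-12)
p=get_state()["ee_pos"];print(proj(t,p),proj(s,p),(proj(t,p)-[240,170])*5,(proj(s,p)-[265,110])*5)
```

```text
clk 1.8 pos [0.4986 0.117  0.1589] jaw -12.0 open 0.0696 F [ 0.6  0.4 -0.2] joints [-32.  29.  24. 109. -16.  45. -11.]
 turn 0.0 deg: rotvec [-0.0018  0.0058  0.0003]
 turn -180.0 deg: rotvec [ 9.1000e-03  2.8000e-03 -3.1413e+00]
 shift [ 0.0264 -0.0455 -0.0689]
clk 1.9 pos [0.497  0.1108 0.1559] jaw -12.7 open 0.0700 F [-1.2  0.8  0. ] joints [-32.  29.  24. 110. -16.  45. -11.]
 turn 0.7 deg: rotvec [ 0.0053 -0.0017  0.0117]
 turn -179.3 deg: rotvec [-2.7000e-03 -8.3000e-03 -3.1299e+00]
 shift [ 0.028  -0.0393 -0.0659]
[289.93091658 219.35880775] [338.62183186 143.38471316] [249.65458288 246.79403877] [368.10915928 166.9235658 ]
```

View pics/a1t.png

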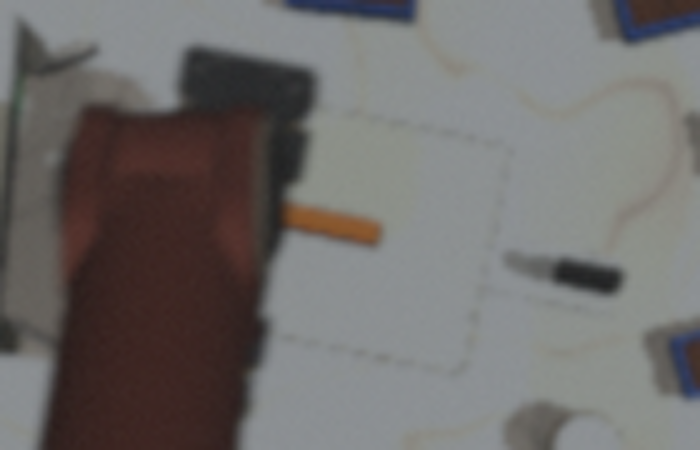

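View pics/a1s.png

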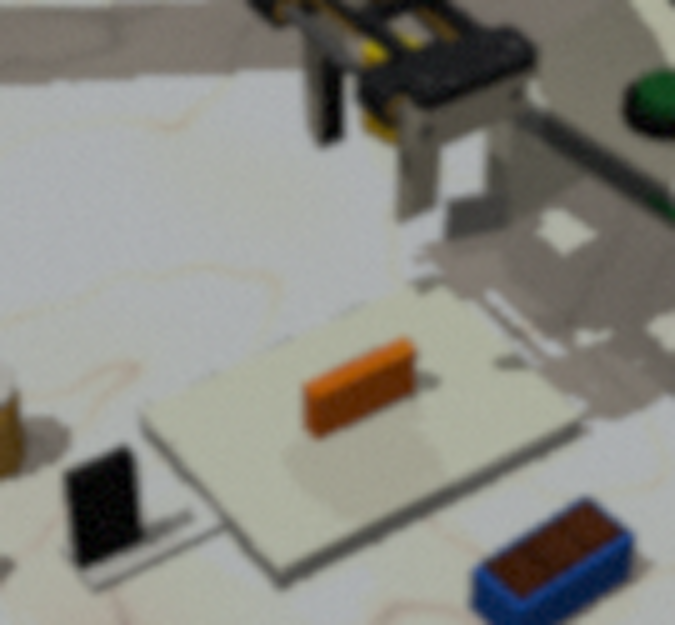

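Request:
send_rows --increments '[{"gripper": 0.07, "dx": 0.027, "dy": -0.038, "dz": -0.066, "wx": 0.005, "wy": -0.002, "wz": 0.012}, {"gripper": 0.07, "dx": 0.027, "dy": -0.038, "dz": -0.076, "wx": 0.005, "wy": -0.002, "wz": 0.012}, {"gripper": 0.07, "dx": 0.027, "dy": -0.038, "dz": -0.076, "wx": 0.005, "wy": -0.002, "wz": 0.012}]'

```text
clock: 2.22
ee_pos: [0.5229, 0.0723, 0.0786]
tool_rot: [-153.7, 89.8, -165.8]
wrist_force: [-0.3, 0.0, -0.6]
opening: 0.07
```

Run:
```python
from h import *
to(.523,.0725,.03,-12)
t=grab("top");s=grab("scene"); crop(s,265,110,400,235,5,"a2s.png")
p=get_state()["ee_pos"];print((proj(s,p)-[265,110])*5)
to(.523,.0725,.03,-12)
```

```text
clk 2.2 pos [0.5229 0.0723 0.0786] jaw -12.1 open 0.0700 F [-0.3  0.  -0.6] joints [-23.  37.  20. 111. -20.  36.  -2.]
 turn 0.1 deg: rotvec [ 0.0009 -0.0037  0.0013]
 turn -179.9 deg: rotvec [-5.7000e-03 -1.5000e-03 -3.1403e+00]
 shift [ 0.0001  0.0002 -0.0486]
[358.13373    326.64936735]
clk 2.3 pos [0.5242 0.0742 0.0808] jaw -11.9 open 0.0700 F [-0.5  0.2  0.1] joints [-23.  37.  20. 111. -20.  36.  -2.]
 turn -0.1 deg: rotvec [-0.0009  0.001  -0.0017]
 turn 179.9 deg: rotvec [-1.5000e-03 -1.5000e-03  3.1399e+00]
 shift [-0.0012 -0.0017 -0.0508]
```

View pics/a2s.png

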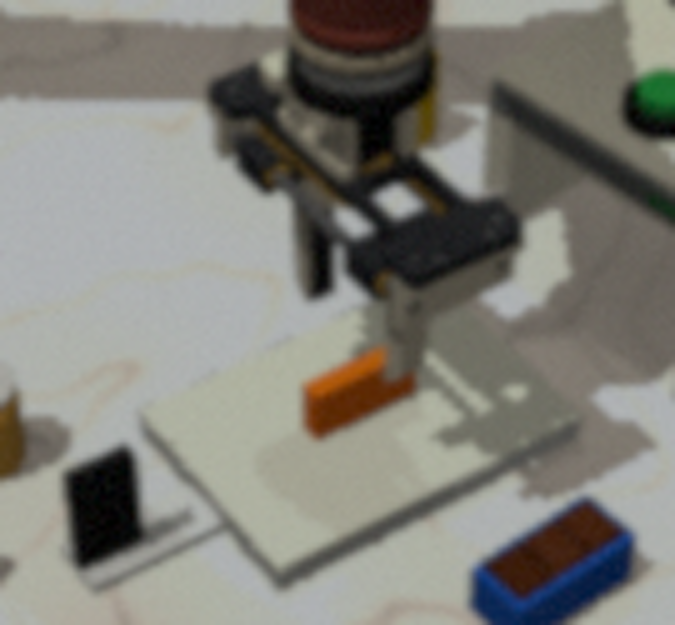

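Request:
send_rows --increments '[{"gripper": 0.07, "dx": -0.001, "dy": -0.001, "dz": -0.03, "wx": 0, "wy": 0, "wz": 0}, {"gripper": 0.07, "dx": -0.001, "dy": -0.001, "dz": -0.052, "wx": 0, "wy": 0, "wz": 0}, {"gripper": 0.07, "dx": -0.001, "dy": -0.001, "dz": -0.052, "wx": 0, "wy": 0, "wz": 0}, {"gripper": 0.0, "dx": -0.001, "dy": -0.001, "dz": -0.052, "wx": 0, "wy": 0, "wz": 0}, {"gripper": 0.0, "dx": -0.001, "dy": -0.001, "dz": -0.052, "wx": 0, "wy": 0, "wz": 0}]' --squeeze 45

```text
clock: 2.95
ee_pos: [0.5242, 0.0737, 0.0302]
tool_rot: [34.6, 89.8, 22.7]
wrist_force: [0.2, -0.2, -0.4]
opening: 0.0544
```

Request:
send_rows --increments '[{"gripper": 0.0, "dx": 0, "dy": 0, "dz": 0, "wx": 0, "wy": 0, "wz": 0}, {"gripper": 0.0, "dx": 0, "dy": 0, "dz": 0, "wx": 0, "wy": 0, "wz": 0}, {"gripper": 0.0, "dx": 0, "dy": 0, "dz": 0, "wx": 0, "wy": 0, "wz": 0}]'

```text
clock: 3.32
ee_pos: [0.5242, 0.0737, 0.0303]
tool_rot: [34.1, 89.8, 22.2]
wrist_force: [-0.2, -0.1, -0.4]
opening: 0.0245
```

Run:
```python
from h import *
to(.523,.0725,.03,-12)
s=grab("scene"); crop(s,265,110,400,235,5,"a3s.png")
```

```text
clk 3.3 pos [0.5242 0.0737 0.0303] jaw -11.9 open 0.0245 F [-0.2 -0.1 -0.4] joints [-21.  41.  17. 112. -23.  29.  -0.]
 turn -0.1 deg: rotvec [-0.0015  0.0038 -0.0023]
 turn 179.9 deg: rotvec [-5.9000e-03 -2.4000e-03  3.1393e+00]
 shift [-0.0012 -0.0012 -0.0003]
```

View pics/a3s.png

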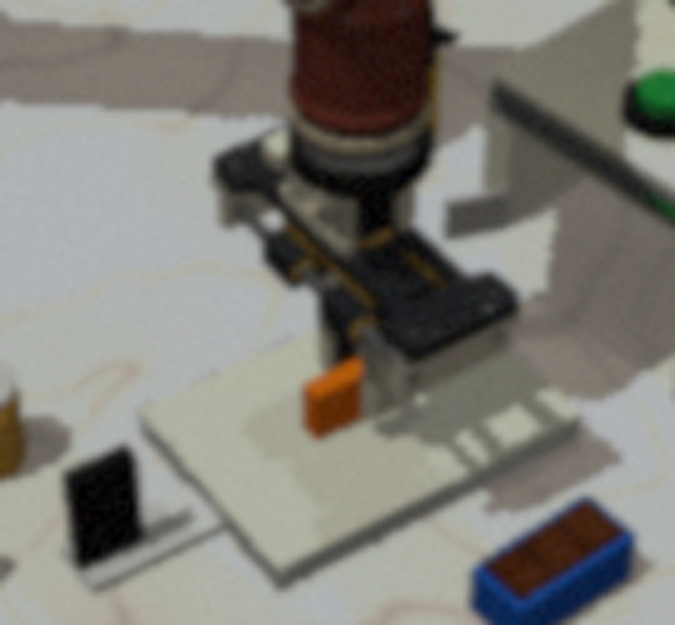

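Request:
send_rows --increments '[{"gripper": 0.024, "dx": -0.001, "dy": -0.003, "dz": -0.002, "wx": 0, "wy": 0, "wz": 0}, {"gripper": 0.0, "dx": -0.001, "dy": -0.003, "dz": -0.002, "wx": 0, "wy": 0, "wz": 0}, {"gripper": 0.0, "dx": -0.001, "dy": -0.003, "dz": -0.002, "wx": 0, "wy": 0, "wz": 0}, {"gripper": 0.0, "dx": -0.001, "dy": -0.003, "dz": -0.002, "wx": 0, "wy": 0, "wz": 0}]'

```text
clock: 3.88
ee_pos: [0.523, 0.0706, 0.0281]
tool_rot: [34.7, 89.8, 22.8]
wrist_force: [0.0, -0.3, -0.7]
opening: 0.0134
```

Request:
send_rows --increments '[{"gripper": 0.0, "dx": 0, "dy": 0, "dz": 0.005, "wx": 0, "wy": 0, "wz": 0}, {"gripper": 0.0, "dx": 0, "dy": 0, "dz": 0.02, "wx": 0, "wy": 0, "wz": 0}, {"gripper": 0.0, "dx": 0, "dy": 0, "dz": 0.05, "wx": 0, "wy": 0, "wz": 0}, {"gripper": 0.0, "dx": 0, "dy": 0, "dz": 0.085, "wx": 0, "wy": 0, "wz": 0}, {"gripper": 0.0, "dx": 0, "dy": 0, "dz": 0.085, "wx": 0, "wy": 0, "wz": 0}]'

```text
clock: 4.5
ee_pos: [0.5253, 0.0707, 0.1162]
tool_rot: [25.1, 89.4, 13.2]
wrist_force: [-0.6, -1.3, -2.9]
opening: 0.0137
```

Run:
```python
from h import *
to(.475,-.414,.12,-90)
s=grab("scene"); crop(s,245,90,400,235,4.5,"a4s.png")
t=grab("top"); crop(t,240,170,380,260,5,"a4t.png")
```

```text
clk 4.5 pos [0.5253 0.0707 0.1162] jaw -11.9 open 0.0137 F [-0.6 -1.3 -2.9] joints [-24.  33.  22. 109. -19.  40.  -3.]
 turn -78.1 deg: rotvec [ 0.005   0.0104 -1.3635]
 turn 101.9 deg: rotvec [-0.011   0.0053  1.7781]
 shift [-0.0503 -0.4847  0.0038]
```

View pics/a4s.png

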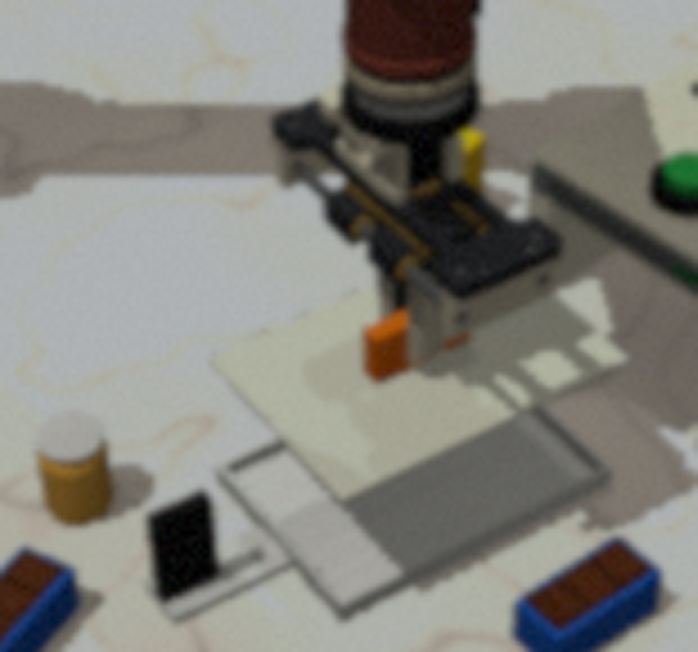

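View pics/a4t.png

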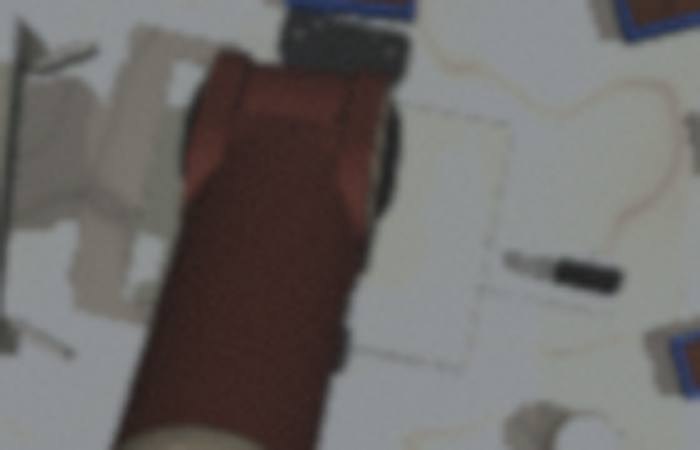

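Request:
send_rows --increments '[{"gripper": 0.0, "dx": -0.005, "dy": -0.04, "dz": 0.008, "wx": 0.005, "wy": 0.01, "wz": -0.1}, {"gripper": 0.0, "dx": -0.01, "dy": -0.085, "dz": 0.008, "wx": 0.005, "wy": 0.01, "wz": -0.25}, {"gripper": 0.0, "dx": -0.015, "dy": -0.135, "dz": 0.008, "wx": 0.005, "wy": 0.01, "wz": -0.4}, {"gripper": 0.0, "dx": -0.02, "dy": -0.185, "dz": 0.008, "wx": 0.005, "wy": 0.01, "wz": -0.55}, {"gripper": 0.0, "dx": -0.025, "dy": -0.235, "dz": 0.008, "wx": 0.005, "wy": 0.01, "wz": -0.7}]'

```text
clock: 5.22
ee_pos: [0.4963, -0.165, 0.1198]
tool_rot: [-178.3, 89.4, 129.5]
wrist_force: [0.8, 0.8, -2.5]
opening: 0.0137
```

Run:
```python
from h import *
to(.475,-.414,.12,-90)
```

```text
clk 5.2 pos [ 0.4963 -0.165   0.1198] jaw -52.2 open 0.0137 F [ 0.8  0.8 -2.5] joints [ -5.  35.  32. 109. -27.  44. -10.]
 turn -37.8 deg: rotvec [-0.0103 -0.0039 -0.6592]
 turn 142.2 deg: rotvec [ 0.005  -0.0132  2.4823]
 shift [-2.13e-02 -2.49e-01  2.00e-04]
```

Request:
send_rows --increments '[{"gripper": 0.0, "dx": -0.005, "dy": -0.05, "dz": 0.0, "wx": -0.01, "wy": -0.004, "wz": -0.15}, {"gripper": 0.0, "dx": -0.01, "dy": -0.11, "dz": 0.0, "wx": -0.01, "wy": -0.004, "wz": -0.3}, {"gripper": 0.0, "dx": -0.015, "dy": -0.16, "dz": 0.0, "wx": -0.01, "wy": -0.004, "wz": -0.45}, {"gripper": 0.0, "dx": -0.02, "dy": -0.21, "dz": 0.0, "wx": -0.01, "wy": -0.004, "wz": -0.6}, {"gripper": 0.0, "dx": -0.021, "dy": -0.249, "dz": 0, "wx": -0.01, "wy": -0.004, "wz": -0.66}]'

```text
clock: 5.85
ee_pos: [0.4735, -0.4155, 0.1176]
tool_rot: [-118.3, 89.8, 151.4]
wrist_force: [0.7, 0.2, -2.5]
opening: 0.0138
```

Request:
send_rows --increments '[{"gripper": 0.0, "dx": 0, "dy": -0.015, "dz": -0.02, "wx": 0, "wy": 0, "wz": -0.02}, {"gripper": 0.0, "dx": 0, "dy": -0.015, "dz": -0.04, "wx": 0, "wy": 0, "wz": -0.02}]'

```text
clock: 6.1
ee_pos: [0.4718, -0.4311, 0.075]
tool_rot: [-116.4, 89.6, 152.1]
wrist_force: [0.2, 0.9, -2.2]
opening: 0.0135
```

Run:
```python
from h import *
to(.475,-.414,.045,-90)
s=grab("scene"); crop(s,105,190,265,350,4,"a5s.png")
t=grab("top"); crop(t,400,170,520,280,5,"a5t.png")
to(.475,-.414,.045,-90)
print(proj(s,get_state()["ee_pos"]))
```

```text
clk 6.1 pos [ 0.4718 -0.4311  0.075 ] jaw -91.6 open 0.0135 F [ 0.2  0.9 -2.2] joints [ 19.  49.  39.  92. -37.  53. -20.]
 turn 1.6 deg: rotvec [-0.0031 -0.0061  0.0276]
 turn -178.4 deg: rotvec [-0.0096  0.0049 -3.114 ]
 shift [ 0.0032  0.0171 -0.03  ]
clk 6.2 pos [ 0.4722 -0.4266  0.0732] jaw -91.4 open 0.0135 F [ 0.8  1.  -3.2] joints [ 19.  49.  39.  93. -37.  53. -20.]
 turn 1.4 deg: rotvec [-0.0098 -0.0088  0.0245]
 turn -178.6 deg: rotvec [-0.0137  0.0153 -3.1171]
 shift [ 0.0028  0.0126 -0.0282]
[168.71736155 276.89975473]
```

View pics/a5s.png

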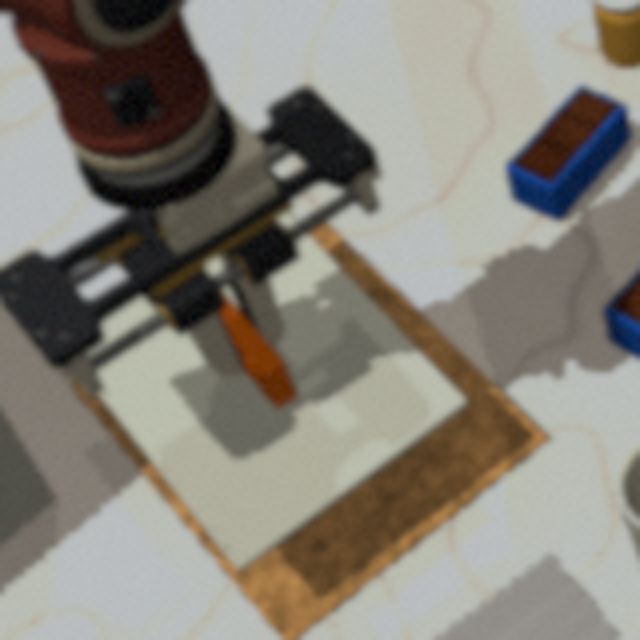

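View pics/a5t.png

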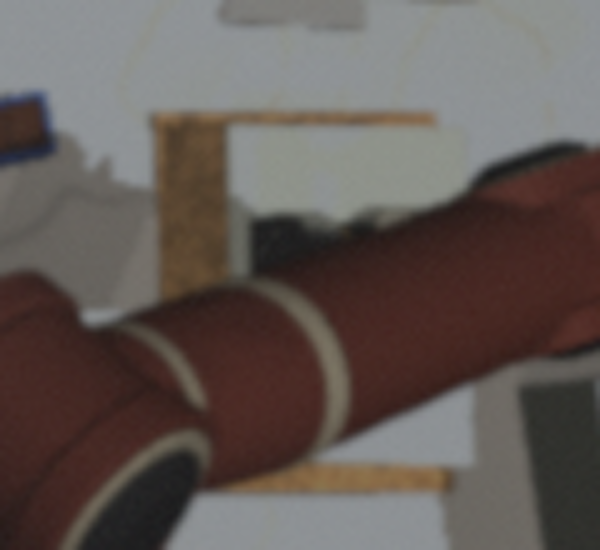

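Request:
send_rows --increments '[{"gripper": 0.0, "dx": -0.001, "dy": 0.013, "dz": -0.015, "wx": -0.01, "wy": -0.009, "wz": 0.024}, {"gripper": 0.0, "dx": -0.001, "dy": 0.013, "dz": -0.035, "wx": -0.01, "wy": -0.009, "wz": 0.024}, {"gripper": 0.0, "dx": -0.001, "dy": 0.013, "dz": -0.035, "wx": -0.01, "wy": -0.009, "wz": 0.024}, {"gripper": 0.0, "dx": -0.001, "dy": 0.013, "dz": -0.035, "wx": -0.01, "wy": -0.009, "wz": 0.024}]'

```text
clock: 6.7
ee_pos: [0.4715, -0.4146, 0.0387]
tool_rot: [23.6, 89.9, -66.4]
wrist_force: [-0.1, 0.6, -2.4]
opening: 0.0136
```

Run:
```python
from h import *
to(.471,-.4135,.0265,-90.3)
s=grab("scene"); crop(s,105,190,265,350,4,"a6s.png")
t=grab("top"); crop(t,400,170,520,280,5,"a6t.png")
```

```text
clk 6.7 pos [ 0.4715 -0.4146  0.0387] jaw -90.0 open 0.0136 F [-0.1  0.6 -2.4] joints [ 19.  50.  37.  96. -39.  47. -17.]
 turn -0.3 deg: rotvec [ 0.0018  0.0008 -0.0046]
 turn 179.7 deg: rotvec [-1.200e-03  2.900e-03  3.137e+00]
 shift [-0.0005  0.0011 -0.0122]
```

View pics/a6s.png

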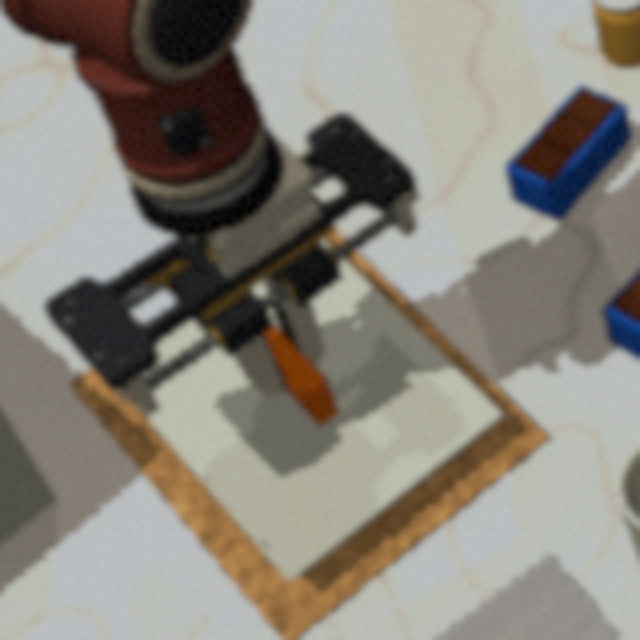

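View pics/a6t.png

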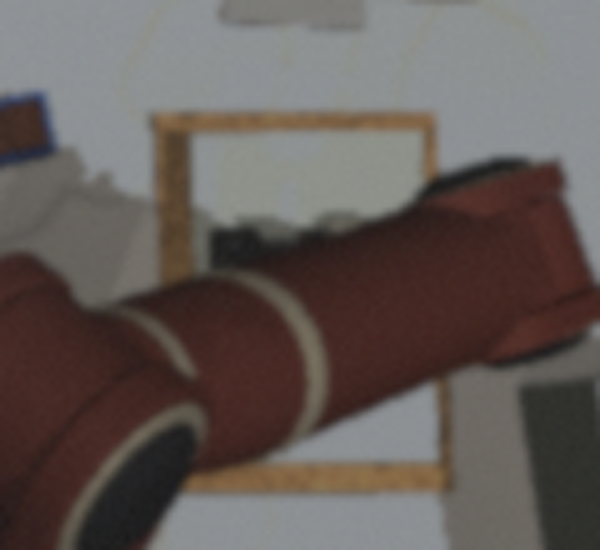

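Request:
send_rows --increments '[{"gripper": 0.0, "dx": -0.002, "dy": 0, "dz": -0.006, "wx": 0.002, "wy": 0.001, "wz": -0.004}, {"gripper": 0.0, "dx": -0.002, "dy": 0, "dz": -0.012, "wx": 0.002, "wy": 0.001, "wz": -0.004}, {"gripper": 0.0, "dx": -0.002, "dy": 0, "dz": -0.0125, "wx": 0.002, "wy": 0.001, "wz": -0.004}, {"gripper": 0.0, "dx": -0.002, "dy": 0, "dz": -0.0125, "wx": 0.002, "wy": 0.001, "wz": -0.004}]'

```text
clock: 7.3
ee_pos: [0.4695, -0.4146, 0.0265]
tool_rot: [151.7, 90.0, 61.4]
wrist_force: [0.3, 0.7, -1.9]
opening: 0.0137
```

Run:
```python
from h import *
to(.47,-.4145,.0265,-90.3)
```

```text
clk 7.3 pos [ 0.4695 -0.4146  0.0265] jaw -90.3 open 0.0137 F [ 0.3  0.7 -1.9] joints [ 19.  51.  36.  97. -40.  46. -17.]
 turn -0.0 deg: rotvec [-0.0003  0.0002 -0.0004]
 turn 180.0 deg: rotvec [-3.0000e-04 -5.0000e-04  3.1412e+00]
 shift [0.0005 0.0001 0.    ]
```

Request:
send_rows --increments '[{"gripper": 0.0, "dx": 0, "dy": 0, "dz": -0.001, "wx": 0, "wy": 0, "wz": 0}, {"gripper": 0.0, "dx": 0, "dy": 0, "dz": -0.0015, "wx": 0, "wy": 0, "wz": 0}, {"gripper": 0.05, "dx": 0, "dy": 0, "dz": -0.001, "wx": 0, "wy": 0, "wz": 0}, {"gripper": 0.05, "dx": 0, "dy": 0, "dz": -0.001, "wx": 0, "wy": 0, "wz": 0}, {"gripper": 0.05, "dx": 0, "dy": 0, "dz": -0.001, "wx": 0, "wy": 0, "wz": 0}]'

```text
clock: 7.92
ee_pos: [0.4695, -0.4147, 0.0254]
tool_rot: [97.5, 90.0, 7.2]
wrist_force: [0.1, -0.0, -0.1]
opening: 0.039
```

Request:
send_rows --increments '[{"gripper": 0.05, "dx": 0, "dy": 0, "dz": 0.03, "wx": 0, "wy": 0, "wz": 0}, {"gripper": 0.07, "dx": 0, "dy": 0, "dz": 0.08, "wx": 0, "wy": 0, "wz": 0}, {"gripper": 0.07, "dx": 0, "dy": 0.06, "dz": 0.11, "wx": 0, "wy": 0, "wz": 0}, {"gripper": 0.07, "dx": 0, "dy": 0.12, "dz": 0.11, "wx": 0, "wy": 0, "wz": 0}, {"gripper": 0.07, "dx": -0.01, "dy": 0.18, "dz": 0.11, "wx": 0, "wy": 0, "wz": 0}]'

```text
clock: 8.55
ee_pos: [0.4605, -0.2328, 0.1358]
tool_rot: [81.3, 89.9, -8.9]
wrist_force: [1.4, -0.6, -0.0]
opening: 0.0699
```

Run:
```python
from h import *
to(.442,-.185,.1,10)
s=grab("scene","s7.png"); 
t=grab("top","t7.png"); crop(t,290,130,510,280,3.6,"a7t.png");crop(s,105,190,265,350,4,"a7s.png")
```

```text
clk 8.6 pos [ 0.4605 -0.2328  0.1358] jaw -90.2 open 0.0699 F [ 1.4 -0.6 -0. ] joints [ -4.  36.  44. 110. -34.  47. -32.]
 turn 100.2 deg: rotvec [-0.0018  0.0021  1.749 ]
 turn -79.8 deg: rotvec [ 0.002   0.0018 -1.3926]
 shift [-0.0185  0.0478 -0.0358]
```

View pics/a7t.png

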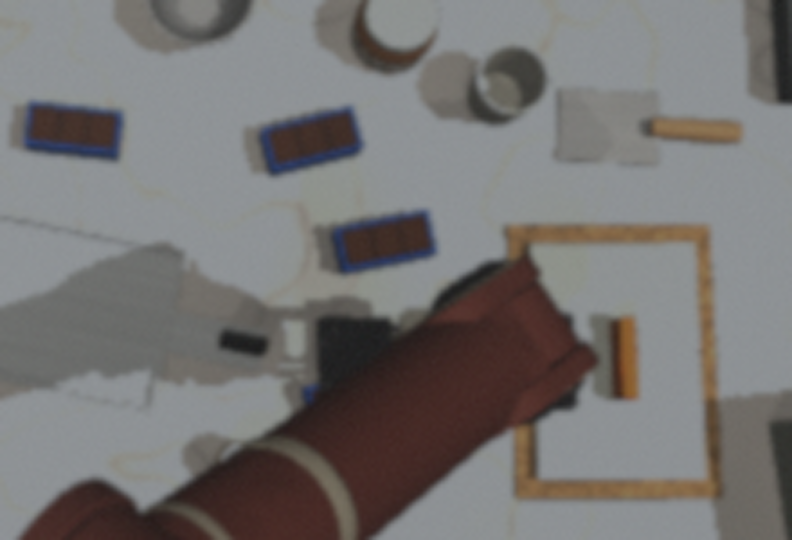

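View pics/a7s.png

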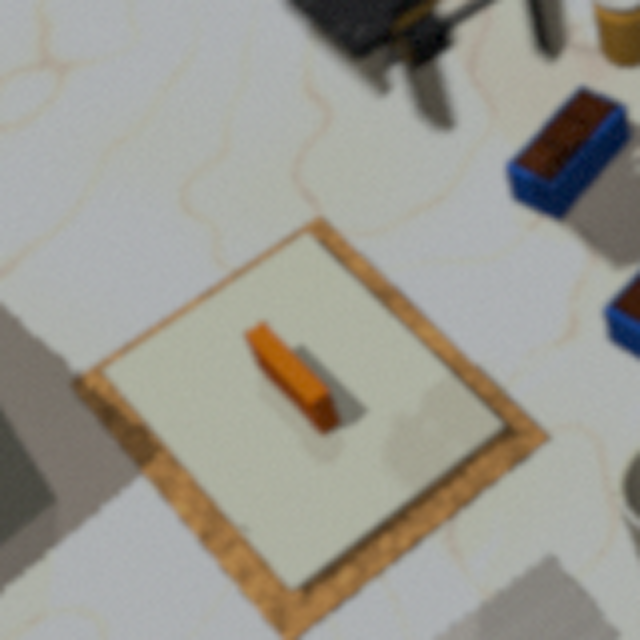

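Request:
send_rows --increments '[{"gripper": 0.06, "dx": -0.005, "dy": 0.01, "dz": 0, "wx": 0, "wy": 0, "wz": 0.18}, {"gripper": 0.06, "dx": -0.01, "dy": 0.02, "dz": 0, "wx": 0, "wy": 0, "wz": 0.36}, {"gripper": 0.06, "dx": -0.014, "dy": 0.03, "dz": 0, "wx": 0, "wy": 0, "wz": 0.54}, {"gripper": 0.06, "dx": -0.018, "dy": 0.04, "dz": -0.01, "wx": 0, "wy": 0, "wz": 0.72}, {"gripper": 0.06, "dx": -0.018, "dy": 0.048, "dz": -0.03, "wx": 0, "wy": 0, "wz": 0.9}]'

```text
clock: 9.28
ee_pos: [0.4417, -0.1784, 0.1045]
tool_rot: [-157.1, 89.6, 165.0]
wrist_force: [-0.7, 0.1, 0.5]
opening: 0.06
```

Run:
```python
from h import *
to(.442,-.185,.07,14)
```

```text
clk 9.3 pos [ 0.4417 -0.1784  0.1045] jaw -37.9 open 0.0600 F [-0.7  0.1  0.5] joints [  1.  32.  27. 117. -24.  36.   7.]
 turn 51.9 deg: rotvec [ 0.0014 -0.0072  0.9051]
 turn -128.1 deg: rotvec [-8.6000e-03 -1.7000e-03 -2.2365e+00]
 shift [ 0.0003 -0.0066 -0.0345]
```

Request:
send_rows --increments '[{"gripper": 0.06, "dx": 0, "dy": -0.006, "dz": 0, "wx": 0, "wy": -0.007, "wz": 0.18}, {"gripper": 0.06, "dx": 0, "dy": -0.006, "dz": 0, "wx": 0, "wy": -0.007, "wz": 0.36}, {"gripper": 0.06, "dx": 0, "dy": -0.006, "dz": 0, "wx": 0, "wy": -0.007, "wz": 0.54}, {"gripper": 0.06, "dx": 0, "dy": -0.006, "dz": -0.01, "wx": 0.001, "wy": -0.007, "wz": 0.72}, {"gripper": 0.06, "dx": 0, "dy": -0.006, "dz": -0.03, "wx": 0.001, "wy": -0.007, "wz": 0.905}]'

```text
clock: 9.9
ee_pos: [0.4427, -0.186, 0.0748]
tool_rot: [-50.0, 89.8, -35.8]
wrist_force: [0.3, 0.1, -0.0]
opening: 0.0597
```

Run:
```python
from h import *
to(.442,-.185,.014,14)
s=grab("scene"); crop(s,205,160,345,300,4,"a8s.png");p=get_state()["ee_pos"];print((proj(s,p)-[205,160])*4)
t=grab("top"); crop(t,260,140,420,270,4.5,"a8t.png")
to(.442,-.185,.014,14)
```

```text
clk 9.9 pos [ 0.4427 -0.186   0.0748] jaw 14.2 open 0.0597 F [ 0.3  0.1 -0. ] joints [ 13.  33.  11. 118. -12.  29.  46.]
 turn -0.2 deg: rotvec [ 0.0022  0.003  -0.0043]
 turn 179.8 deg: rotvec [-0.0047  0.0034  3.1372]
 shift [-0.0007  0.001  -0.0608]
[153.57988742 211.5447251 ]
clk 10.0 pos [ 0.4406 -0.1851  0.0732] jaw 13.9 open 0.0601 F [ 0.1 -0.2  0.5] joints [ 13.  33.  11. 118. -12.  29.  46.]
 turn 0.1 deg: rotvec [-0.0006 -0.0026  0.0021]
 turn -179.9 deg: rotvec [-4.1000e-03  1.0000e-03 -3.1395e+00]
 shift [ 0.0014  0.0001 -0.0592]
```

View pics/a8s.png

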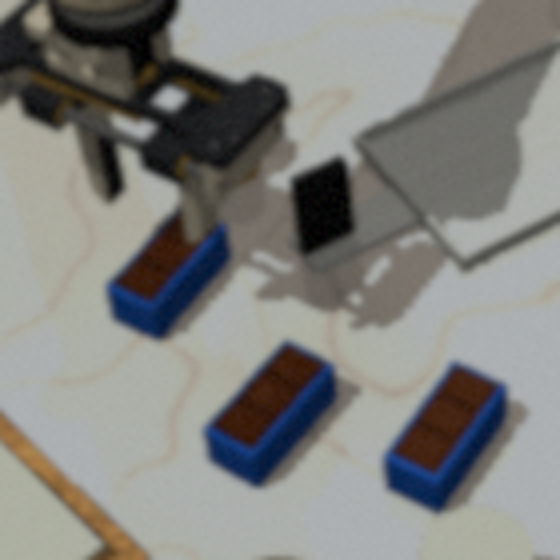

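View pics/a8t.png

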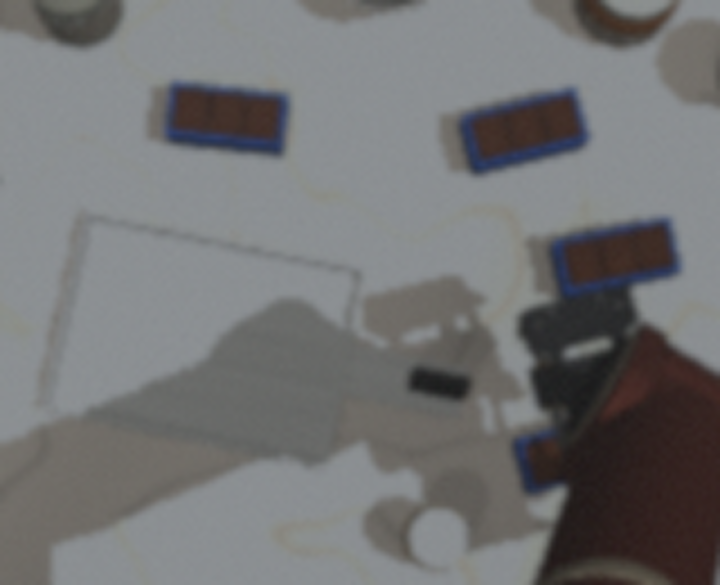

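Request:
send_rows --increments '[{"gripper": 0.06, "dx": 0.001, "dy": 0, "dz": -0.03, "wx": 0, "wy": 0, "wz": 0}, {"gripper": 0.06, "dx": 0.001, "dy": 0, "dz": -0.059, "wx": 0, "wy": 0, "wz": 0}, {"gripper": 0.03, "dx": 0.001, "dy": 0, "dz": -0.059, "wx": 0, "wy": 0, "wz": 0}, {"gripper": 0.03, "dx": 0.001, "dy": 0, "dz": -0.059, "wx": 0, "wy": 0, "wz": 0}, {"gripper": 0.03, "dx": 0.001, "dy": 0, "dz": -0.059, "wx": 0, "wy": 0, "wz": 0}]' --squeeze 30

```text
clock: 10.62
ee_pos: [0.4425, -0.1856, 0.0154]
tool_rot: [-124.0, 90.0, -110.2]
wrist_force: [0.3, -0.6, 0.4]
opening: 0.0398
```

Run:
```python
from h import *
to(.442,-.185,.014,14)
s=grab("scene"); crop(s,225,110,405,260,4,"a9s.png")
t=grab("top")
P=np.array([plane(t,u,.014)[:2]*1000 for u in ((278.2,187.3),(340,200),(331.6,242.2),(269.3,230))]);print(P.round(1),P.mean(0),[np.round([np.hypot(*(P[i]-P[(i+1)%4])),np.degrees(np.arctan2(*(P[(i+1)%4]-P[i])[::-1]))],1) for i in range(4)])
```

```text
clk 10.6 pos [ 0.4425 -0.1856  0.0154] jaw 13.8 open 0.0398 F [ 0.3 -0.6  0.4] joints [ 15.  39.   8. 120. -14.  21.  48.]
 turn 0.2 deg: rotvec [ 0.0006 -0.0002  0.0028]
 turn -179.8 deg: rotvec [-3.0000e-04 -9.0000e-04 -3.1388e+00]
 shift [-0.0005  0.0006 -0.0014]
[[610.6 159.1]
 [568.3 -36.2]
 [436.1  -8.3]
 [475.8 186.2]] [522.7080653   75.20707676] [array([ 199.8, -102.2]), array([135.2, 168.1]), array([198.6,  78.5]), array([137.5, -11.4])]
```

View pics/a9s.png

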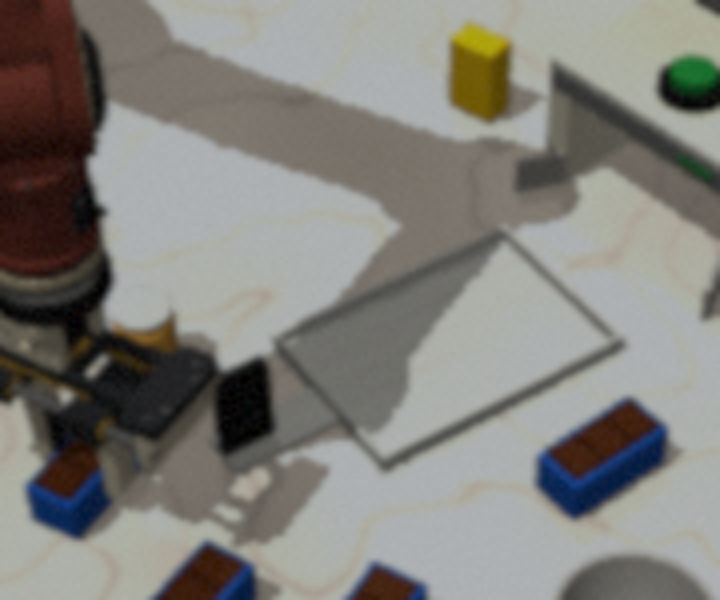

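Request:
send_rows --increments '[{"gripper": 0.03, "dx": 0, "dy": 0, "dz": 0.03, "wx": 0, "wy": 0, "wz": 0}, {"gripper": 0.03, "dx": 0, "dy": 0, "dz": 0.085, "wx": 0, "wy": 0, "wz": 0}, {"gripper": 0.03, "dx": 0.005, "dy": 0.05, "dz": 0.1, "wx": 0, "wy": 0, "wz": -0.12}, {"gripper": 0.03, "dx": 0.017, "dy": 0.1, "dz": 0.1, "wx": 0, "wy": 0, "wz": -0.28}, {"gripper": 0.03, "dx": 0.028, "dy": 0.16, "dz": 0.1, "wx": 0, "wy": 0, "wz": -0.45}]'

```text
clock: 11.35
ee_pos: [0.471, -0.0248, 0.1164]
tool_rot: [-0.6, 89.9, -13.0]
wrist_force: [1.2, -0.9, -0.8]
opening: 0.0398
```

Run:
```python
from h import *
to(.4807,.0365,.05,-12)
s=grab("scene")
P=np.array([plane(s,np.array(u)/4+[225,110]+np.array([-.2,-2.2]),.014)[:2]*1000 for u in ((278,343),(505,232),(623,345),(387,467))]);print(P.round(1),P.mean(0),[np.round([np.hypot(*(P[i]-P[(i+1)%4])),np.degrees(np.arctan2(*(P[(i+1)%4]-P[i])[::-1]))],1) for i in range(4)])
```

```text
clk 11.3 pos [ 0.471  -0.0248  0.1164] jaw -12.4 open 0.0398 F [ 1.2 -0.9 -0.8] joints [-15.  30.  22. 118. -18.  36.   7.]
 turn 0.4 deg: rotvec [0.0004 0.0018 0.0069]
 turn -179.6 deg: rotvec [ 2.8000e-03 -6.0000e-04 -3.1347e+00]
 shift [ 0.0097  0.0613 -0.0664]
[[439.9 -10.8]
 [478.3 186.7]
 [618.4 154.9]
 [577.2 -40.5]] [528.44136441  72.59725061] [array([201.2,  79. ]), array([143.6, -12.8]), array([ 199.7, -101.9]), array([140.5, 167.8])]
```

Request:
send_rows --increments '[{"gripper": 0.03, "dx": 0.011, "dy": 0.05, "dz": 0, "wx": 0, "wy": 0.002, "wz": 0.007}, {"gripper": 0.03, "dx": 0.011, "dy": 0.0603, "dz": -0.04, "wx": 0, "wy": 0.002, "wz": 0.007}, {"gripper": 0.03, "dx": 0.011, "dy": 0.0603, "dz": -0.08, "wx": 0, "wy": 0.002, "wz": 0.007}, {"gripper": 0.03, "dx": 0.011, "dy": 0.0603, "dz": -0.082, "wx": 0, "wy": 0.002, "wz": 0.007}]'

```text
clock: 11.9
ee_pos: [0.4808, 0.0496, 0.0316]
tool_rot: [146.8, 89.3, 135.7]
wrist_force: [-0.4, -0.2, -1.0]
opening: 0.0395
```

Run:
```python
from h import *
to(.482,.0355,.019,-12)
s=grab("scene"); crop(s,245,110,405,260,4.5,"a10s.png")
```

```text
clk 11.9 pos [0.4808 0.0496 0.0316] jaw -11.1 open 0.0395 F [-0.4 -0.2 -1. ] joints [-19.  39.  16. 119. -24.  26.   5.]
 turn -0.9 deg: rotvec [-0.0081 -0.0081 -0.0162]
 turn 179.1 deg: rotvec [ 0.0127 -0.0126  3.1253]
 shift [ 0.0012 -0.0141 -0.0126]
```

View pics/a10s.png

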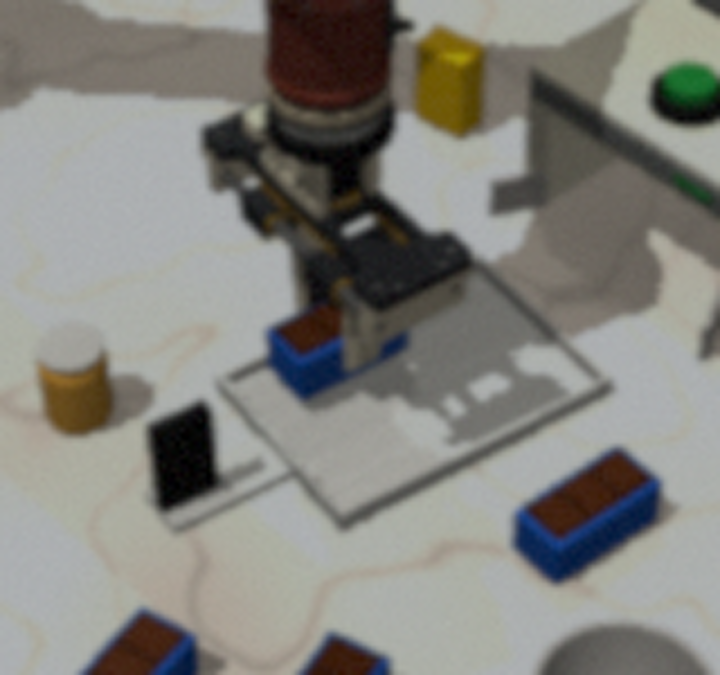

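Request:
send_rows --increments '[{"gripper": 0.03, "dx": 0.001, "dy": -0.014, "dz": 0, "wx": -0.008, "wy": -0.008, "wz": -0.016}, {"gripper": 0.03, "dx": 0.001, "dy": -0.014, "dz": 0, "wx": -0.008, "wy": -0.008, "wz": -0.016}]'

```text
clock: 12.2
ee_pos: [0.4841, 0.0328, 0.0343]
tool_rot: [1.3, 89.6, -10.9]
wrist_force: [0.9, -0.2, -1.1]
opening: 0.0394
```

Run:
```python
from h import *
to(.482,.0355,.019,-12)
s=grab("scene"); crop(s,245,110,405,260,4.5,"a11s.png")
to(.482,.0355,.019,-12)
```

```text
clk 12.2 pos [0.4841 0.0328 0.0343] jaw -12.3 open 0.0394 F [ 0.9 -0.2 -1.1] joints [-18.  38.  17. 119. -24.  25.   5.]
 turn 0.3 deg: rotvec [0.0012 0.0062 0.0044]
 turn -179.7 deg: rotvec [ 9.8000e-03 -1.9000e-03 -3.1372e+00]
 shift [-0.0021  0.0027 -0.0153]
clk 12.2 pos [0.4839 0.0338 0.0341] jaw -12.2 open 0.0397 F [-0.5  0.7 -1.5] joints [-18.  38.  16. 119. -24.  25.   5.]
 turn 0.2 deg: rotvec [0.0003 0.0057 0.0031]
 turn -179.8 deg: rotvec [ 9.0000e-03 -5.0000e-04 -3.1385e+00]
 shift [-0.0019  0.0017 -0.0151]
```

View pics/a11s.png

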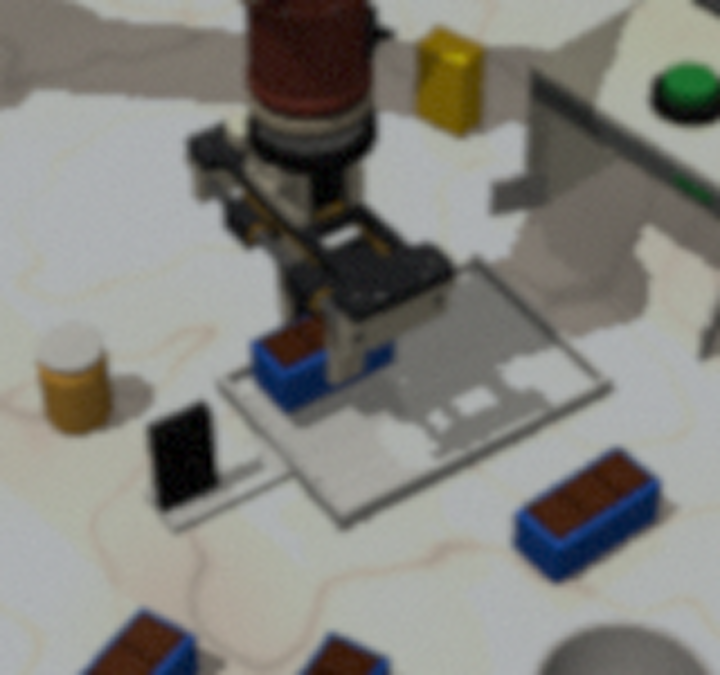

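Request:
send_rows --increments '[{"gripper": 0.03, "dx": -0.002, "dy": 0.002, "dz": -0.008, "wx": 0, "wy": 0.005, "wz": 0.003}, {"gripper": 0.03, "dx": -0.002, "dy": 0.002, "dz": -0.0145, "wx": 0, "wy": 0.005, "wz": 0.003}, {"gripper": 0.03, "dx": -0.002, "dy": 0.002, "dz": -0.0145, "wx": 0, "wy": 0.005, "wz": 0.003}, {"gripper": 0.03, "dx": -0.002, "dy": 0.002, "dz": -0.0145, "wx": 0, "wy": 0.005, "wz": 0.003}]'

```text
clock: 12.75
ee_pos: [0.4817, 0.0359, 0.0193]
tool_rot: [-52.7, 90.0, -64.7]
wrist_force: [-0.7, -0.4, -1.7]
opening: 0.0397
```

Run:
```python
from h import *
to(.482,.0355,.0195,-12)
```

```text
clk 12.8 pos [0.4817 0.0359 0.0193] jaw -12.0 open 0.0397 F [-0.7 -0.4 -1.7] joints [-17.  40.  15. 120. -25.  23.   6.]
 turn -0.0 deg: rotvec [ 0.0003  0.0002 -0.0001]
 turn 180.0 deg: rotvec [-2.0000e-04  5.0000e-04  3.1415e+00]
 shift [ 0.0003 -0.0004  0.0002]
```

Request:
send_rows --increments '[{"gripper": 0.055, "dx": 0, "dy": 0, "dz": 0, "wx": 0, "wy": 0, "wz": 0}, {"gripper": 0.055, "dx": 0, "dy": 0, "dz": 0.0, "wx": 0, "wy": 0, "wz": 0}, {"gripper": 0.055, "dx": 0, "dy": 0, "dz": 0.03, "wx": 0, "wy": 0, "wz": 0}, {"gripper": 0.055, "dx": 0, "dy": 0, "dz": 0.09, "wx": 0, "wy": 0, "wz": 0}, {"gripper": 0.055, "dx": 0.01, "dy": -0.05, "dz": 0.1, "wx": 0, "wy": 0, "wz": 0.08}]'

```text
clock: 13.38
ee_pos: [0.4941, -0.0083, 0.1223]
tool_rot: [30.4, 89.6, 23.9]
wrist_force: [1.3, -0.4, -0.4]
opening: 0.0552
```

Request:
send_rows --increments '[{"gripper": 0.055, "dx": 0.02, "dy": -0.055, "dz": 0.0, "wx": 0, "wy": 0, "wz": 0.1}, {"gripper": 0.055, "dx": 0.04, "dy": -0.105, "dz": 0.0, "wx": 0, "wy": 0, "wz": 0.2}, {"gripper": 0.055, "dx": 0.06, "dy": -0.15, "dz": 0, "wx": 0, "wy": 0, "wz": 0.3}, {"gripper": 0.055, "dx": 0.06, "dy": -0.15, "dz": 0, "wx": 0, "wy": 0, "wz": 0.3}]'

```text
clock: 13.88
ee_pos: [0.5545, -0.1644, 0.1226]
tool_rot: [-6.8, 89.6, 3.4]
wrist_force: [-0.4, -0.4, -0.6]
opening: 0.0548
```

```bash
cat > m.py <<'E'
from h import *
def mm(r,win):
    h=cv2.cvtColor(cv2.GaussianBlur(r["frame"],(3,3),0),cv2.COLOR_RGB2HSV).astype(int)
    H,S,V=h[...,0],h[...,1],h[...,2]
    w=np.zeros(H.shape,bool);x0,y0,x1,y1=win;w[y0:y1,x0:x1]=1
    return (H>105)&(H<135)&(S>80)&w,((H<15)|(H>165))&(S>70)&(V<110)&w
def moulds(t,s,tw=(255,145,425,262),sw=(225,150,400,300)):
    out={}
    for n,r,win in(("t",t,tw),("s",s,sw)):
        b,br=mm(r,win)
        u=cv2.morphologyEx(((b|br)*255).astype(np.uint8),cv2.MORPH_CLOSE,np.ones((3,3)))
        _,l=blobs(u,60);out[n]=[]
        for i in range(1,l.max()+1):
            sel=l==i
            if sel.sum()<60 or (sel&b).sum()<15 or (sel&br).sum()<20: continue
            bs=sel&br;ys,xs=np.nonzero(bs);out[n].append(((xs.mean(),ys.mean()),(bs*255).astype(np.uint8)))
    for n,r in(("t",t),("s",s)):
        for c,bm in out[n]: 
            if n=="s": c=(c[0],c[1]-2.2)
            print(n,np.round(c,1),plane(r,c,.035)[:2].round(4),"rect",rect_on(r,bm,.035))
E
python3 - <<'E'
from m import *
t=grab("top");s=grab("scene");moulds(t,s)
crop(s,225,110,405,300,4,"a12s.png")
crop(t,250,140,430,270,4.2,"a12t.png")
to(.577,-.214,.07,11)
E
```

```text
t [309.9 164.9] [0.6777 0.0577] rect [677.8  57.7  64.1  20.2  82.2]
t [368.1 169.9] [ 0.6601 -0.1252] rect [ 659.9 -125.1   20.     9.9   12.6]
t [316.5 227.7] [0.4804 0.0381] rect [480.3  37.9  64.8  20.6  78.2]
s [320.9 181.7] [0.4765 0.0602] rect [482.1  52.9  39.   21.7  79.2]
s [375.1 217.2] [0.6746 0.0617] rect [679.1  56.7  68.8  25.3  83.4]
s [271.6 256.3] [ 0.5735 -0.2105] rect [ 578.1 -213.8   69.5   24.9  -78.5]
s [315.9 262.1] [ 0.6643 -0.1482] rect [ 668.6 -151.7   68.6   25.6  -76.5]
clk 14.0 pos [ 0.5536 -0.1583  0.1219] jaw 10.6 open 0.0548 F [-0.2  0.7  0.3] joints [  4.  36.  15. 101. -13.  45.  37.]
 turn 0.4 deg: rotvec [-0.0053  0.0042  0.0077]
 turn -179.6 deg: rotvec [ 0.0066  0.0084 -3.1339]
 shift [ 0.0234 -0.0557 -0.0519]
```

View pics/a12s.png

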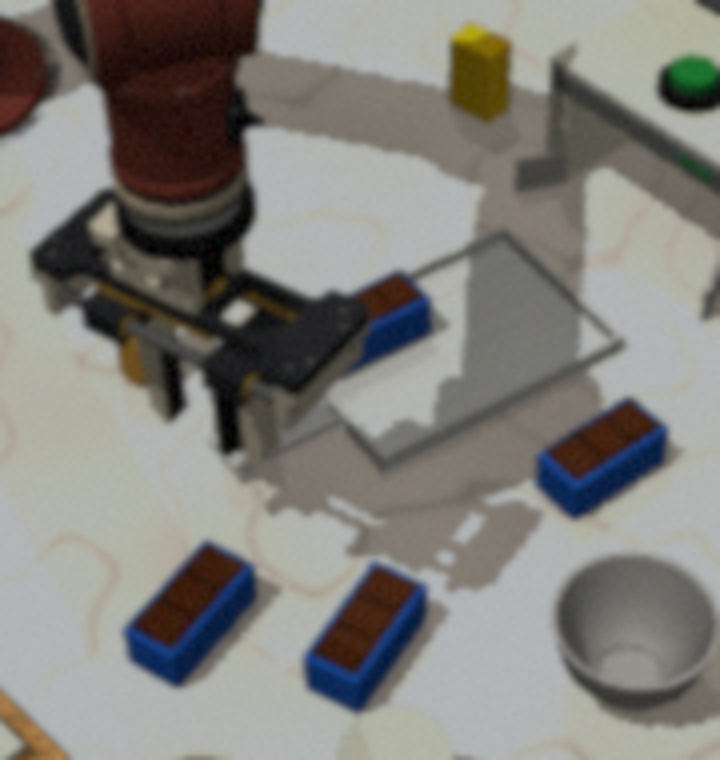

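View pics/a12t.png

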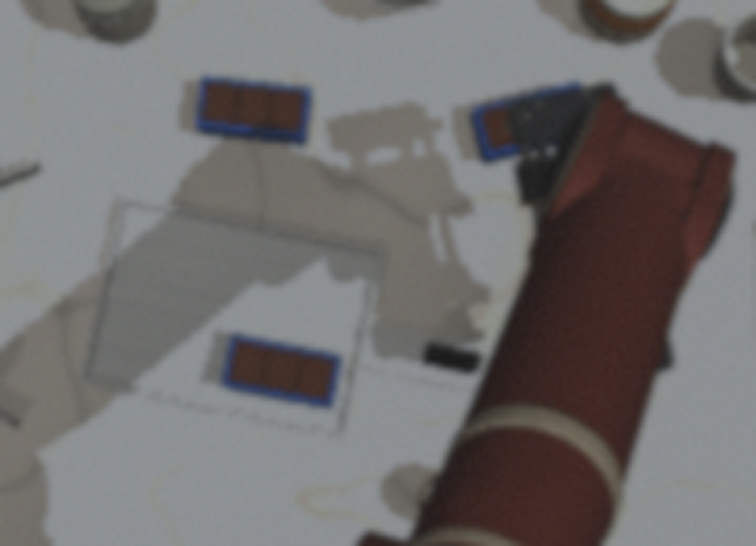

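Request:
send_rows --increments '[{"gripper": 0.06, "dx": 0.0235, "dy": -0.054, "dz": -0.03, "wx": -0.005, "wy": 0.004, "wz": 0.008}, {"gripper": 0.06, "dx": 0.0235, "dy": -0.055, "dz": -0.055, "wx": -0.005, "wy": 0.004, "wz": 0.008}, {"gripper": 0.06, "dx": 0.0235, "dy": -0.055, "dz": -0.055, "wx": -0.005, "wy": 0.004, "wz": 0.008}, {"gripper": 0.06, "dx": 0.0235, "dy": -0.055, "dz": -0.055, "wx": -0.005, "wy": 0.004, "wz": 0.008}]'

```text
clock: 14.48
ee_pos: [0.5777, -0.2111, 0.0677]
tool_rot: [48.5, 89.9, 59.7]
wrist_force: [-0.1, -0.1, -0.3]
opening: 0.0602
```

Run:
```python
from m import *
s=grab("scene")
crop(s,205,180,345,300,5,"a13s.png")
to(.577,-.2135,.015,11)
```

```text
clk 14.5 pos [ 0.578  -0.2115  0.0682] jaw 11.2 open 0.0600 F [-0.2 -0.5  0.1] joints [ 10.  43.  14.  97. -14.  42.  42.]
 turn -0.2 deg: rotvec [-0.0009  0.0019 -0.0028]
 turn 179.8 deg: rotvec [-3.0000e-03 -1.3000e-03  3.1388e+00]
 shift [-0.001  -0.002  -0.0532]
```

View pics/a13s.png

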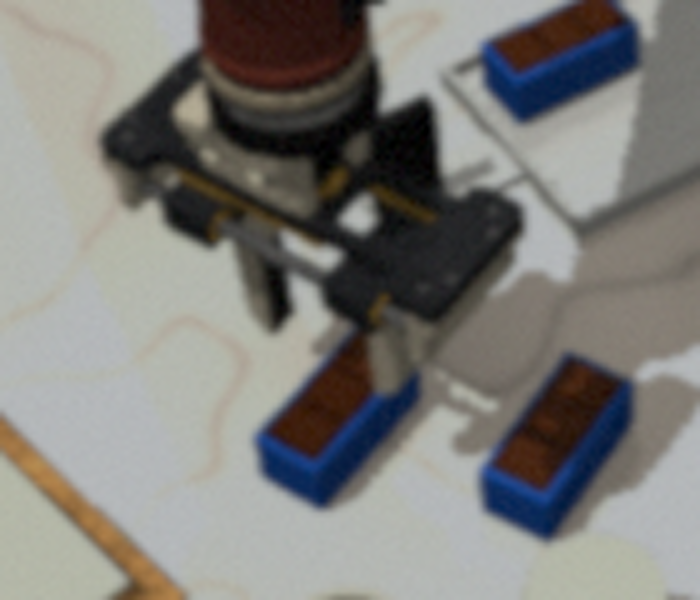

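Aligned over the second mould (front finger beside its near long side); descend and grip.

Request:
send_rows --increments '[{"gripper": 0.06, "dx": -0.001, "dy": -0.002, "dz": -0.03, "wx": 0, "wy": 0.002, "wz": -0.003}, {"gripper": 0.06, "dx": -0.001, "dy": -0.002, "dz": -0.053, "wx": 0, "wy": 0.002, "wz": -0.003}, {"gripper": 0.03, "dx": -0.001, "dy": -0.002, "dz": -0.053, "wx": 0, "wy": 0.002, "wz": -0.003}, {"gripper": 0.03, "dx": -0.001, "dy": -0.002, "dz": -0.053, "wx": 0, "wy": 0.002, "wz": -0.003}, {"gripper": 0.03, "dx": -0.001, "dy": -0.002, "dz": -0.053, "wx": 0, "wy": 0.002, "wz": -0.003}]'

```text
clock: 15.15
ee_pos: [0.5781, -0.2136, 0.0169]
tool_rot: [-10.0, 89.8, 1.1]
wrist_force: [-0.7, 0.0, 2.8]
opening: 0.0394
```

Request:
send_rows --increments '[{"gripper": 0.03, "dx": 0, "dy": 0, "dz": 0.03, "wx": 0, "wy": 0, "wz": 0}, {"gripper": 0.03, "dx": 0, "dy": 0, "dz": 0.085, "wx": 0, "wy": 0, "wz": 0}, {"gripper": 0.03, "dx": -0.01, "dy": 0.06, "dz": 0.095, "wx": 0, "wy": 0, "wz": -0.12}, {"gripper": 0.03, "dx": -0.02, "dy": 0.12, "dz": 0.095, "wx": 0, "wy": 0, "wz": -0.28}, {"gripper": 0.03, "dx": -0.028, "dy": 0.175, "dz": 0.095, "wx": 0, "wy": 0, "wz": -0.4}]'

```text
clock: 15.78
ee_pos: [0.5499, -0.0361, 0.1128]
tool_rot: [14.9, 89.8, 2.8]
wrist_force: [0.1, 0.2, -2.4]
opening: 0.0397
```

Request:
send_rows --increments '[{"gripper": 0.03, "dx": 0, "dy": 0.02, "dz": 0, "wx": 0, "wy": 0, "wz": 0}, {"gripper": 0.03, "dx": 0, "dy": 0.03, "dz": 0, "wx": 0, "wy": 0, "wz": 0}]'

```text
clock: 16.02
ee_pos: [0.5499, -0.004, 0.1133]
tool_rot: [24.6, 89.7, 12.7]
wrist_force: [0.7, -0.4, -2.1]
opening: 0.0396
```

Run:
```python
from m import *
s=grab("scene")
crop(s,225,90,405,260,4,"a14s.png")
to(.549,.0215,.035,-12)
```

```text
clk 16.1 pos [ 0.55   -0.0037  0.1132] jaw -11.9 open 0.0398 F [-1.2  2.4 -2.3] joints [-16.  35.  23. 106. -20.  42.   5.]
 turn -0.1 deg: rotvec [-0.0016  0.0046 -0.001 ]
 turn 179.9 deg: rotvec [-7.3000e-03 -2.5000e-03  3.1406e+00]
 shift [-0.001   0.0252 -0.0782]
```

View pics/a14s.png

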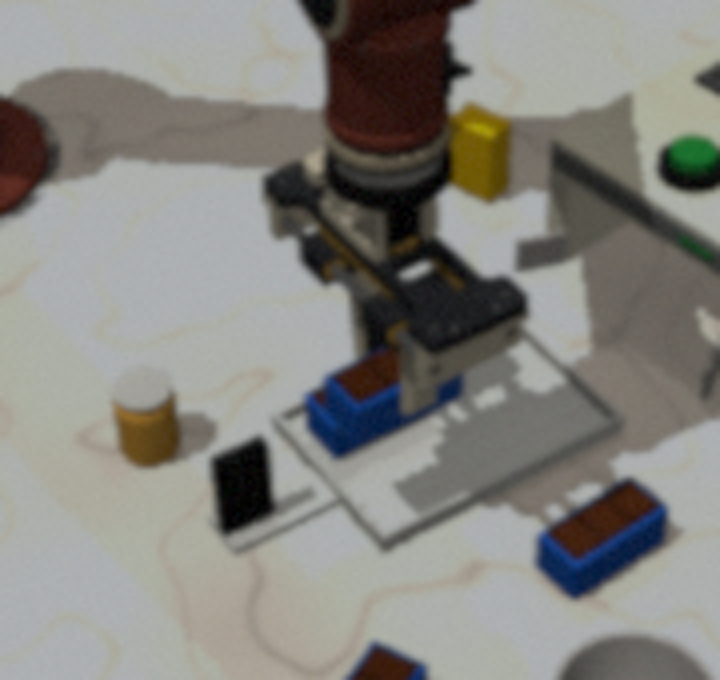

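Request:
send_rows --increments '[{"gripper": 0.03, "dx": -0.001, "dy": 0.0255, "dz": 0, "wx": 0, "wy": 0.005, "wz": 0}, {"gripper": 0.03, "dx": -0.001, "dy": 0.0255, "dz": -0.04, "wx": 0, "wy": 0.005, "wz": 0}, {"gripper": 0.03, "dx": -0.001, "dy": 0.0255, "dz": -0.078, "wx": 0, "wy": 0.005, "wz": 0}, {"gripper": 0.03, "dx": -0.001, "dy": 0.0255, "dz": -0.078, "wx": 0, "wy": 0.005, "wz": 0}, {"gripper": 0.03, "dx": -0.001, "dy": 0.0255, "dz": -0.078, "wx": 0, "wy": 0.005, "wz": 0}]'

```text
clock: 16.7
ee_pos: [0.5503, 0.0203, 0.0364]
tool_rot: [33.7, 89.9, 21.6]
wrist_force: [-0.3, 0.3, -1.3]
opening: 0.0399
```

Run:
```python
from m import *
s=grab("scene")
crop(s,265,130,385,240,6,"a15s.png")
to(.549,.0215,.0205,-12)
```

```text
clk 16.8 pos [0.5506 0.0206 0.0368] jaw -12.0 open 0.0396 F [ 0.7  1.1 -0.9] joints [-16.  42.  19. 109. -24.  33.   6.]
 turn 0.0 deg: rotvec [-0.0011  0.003   0.0005]
 turn -180.0 deg: rotvec [ 4.700e-03  1.700e-03 -3.141e+00]
 shift [-0.0016  0.0009 -0.0163]
```

View pics/a15s.png

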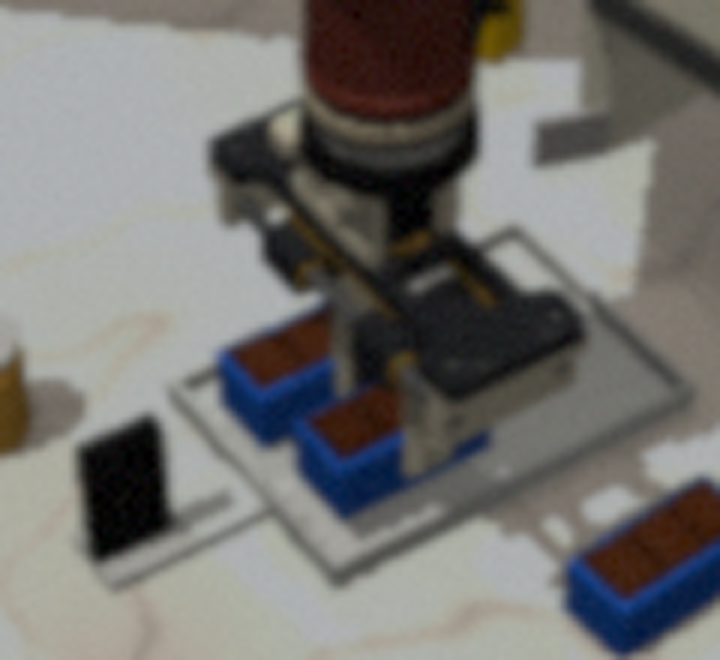

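Request:
send_rows --increments '[{"gripper": 0.03, "dx": -0.001, "dy": 0.001, "dz": -0.01, "wx": -0.001, "wy": 0.003, "wz": 0}, {"gripper": 0.03, "dx": -0.001, "dy": 0.001, "dz": -0.0162, "wx": -0.001, "wy": 0.003, "wz": 0}, {"gripper": 0.03, "dx": -0.001, "dy": 0.001, "dz": -0.0162, "wx": -0.001, "wy": 0.003, "wz": 0}, {"gripper": 0.05, "dx": -0.001, "dy": 0.001, "dz": -0.0162, "wx": -0.001, "wy": 0.003, "wz": 0}, {"gripper": 0.05, "dx": -0.001, "dy": 0.001, "dz": -0.0162, "wx": -0.001, "wy": 0.003, "wz": 0}]'

```text
clock: 17.38
ee_pos: [0.5497, 0.0216, 0.0207]
tool_rot: [24.9, 90.0, 12.9]
wrist_force: [-0.7, 0.4, 0.5]
opening: 0.0497
```

Request:
send_rows --increments '[{"gripper": 0.05, "dx": 0, "dy": 0, "dz": 0.03, "wx": 0, "wy": 0, "wz": 0}, {"gripper": 0.05, "dx": 0, "dy": 0, "dz": 0.08, "wx": 0, "wy": 0, "wz": 0}, {"gripper": 0.055, "dx": 0.03, "dy": -0.04, "dz": 0.1, "wx": 0, "wy": 0, "wz": 0.12}, {"gripper": 0.06, "dx": 0.06, "dy": -0.09, "dz": 0.1, "wx": 0, "wy": 0, "wz": 0.27}, {"gripper": 0.06, "dx": 0.08, "dy": -0.12, "dz": 0.1, "wx": 0, "wy": 0, "wz": 0.42}]'

```text
clock: 18.0
ee_pos: [0.6306, -0.1019, 0.1214]
tool_rot: [-60.5, 89.8, -48.3]
wrist_force: [0.4, 0.6, -0.9]
opening: 0.0597
```

Request:
send_rows --increments '[{"gripper": 0.06, "dx": 0.01, "dy": -0.02, "dz": 0.0, "wx": 0, "wy": 0, "wz": 0.03}, {"gripper": 0.06, "dx": 0.01, "dy": -0.02, "dz": 0.0, "wx": 0, "wy": 0, "wz": 0.03}]'

```text
clock: 18.25
ee_pos: [0.6405, -0.1251, 0.1213]
tool_rot: [-76.7, 89.7, -63.1]
wrist_force: [-0.9, 1.0, -0.1]
opening: 0.0598
```

Run:
```python
from m import *
t=grab("top");s=grab("scene");moulds(t,s)
crop(s,225,130,405,300,4,"a16s.png")
crop(t,250,140,430,270,4.2,"a16t.png")
to(.6675,-.152,.065,14)
```

```text
t [311.  165.2] [0.677  0.0541] rect [674.1  36.9  15.8  12.8  89.5]
t [321.4 205.7] [0.5485 0.0223] rect [548.3  22.5  65.3  20.7  78.8]
t [316.5 227.7] [0.4804 0.0382] rect [480.   37.9  64.8  21.2  78.2]
s [375.2 217.2] [0.6748 0.062 ] rect [679.2  56.7  68.8  25.2  83.4]
s [315.9 262.1] [ 0.6642 -0.1482] rect [ 668.3 -151.8   68.8   25.9  -76.1]
clk 18.4 pos [ 0.64   -0.1206  0.121 ] jaw 13.9 open 0.0600 F [-1.  -0.3 -0.4] joints [  0.  42.  15.  88. -13.  52.  33.]
 turn 0.1 deg: rotvec [0.0005 0.0007 0.0023]
 turn -179.9 deg: rotvec [ 1.1000e-03 -8.0000e-04 -3.1393e+00]
 shift [ 0.0275 -0.0314 -0.056 ]
```

View pics/a16s.png

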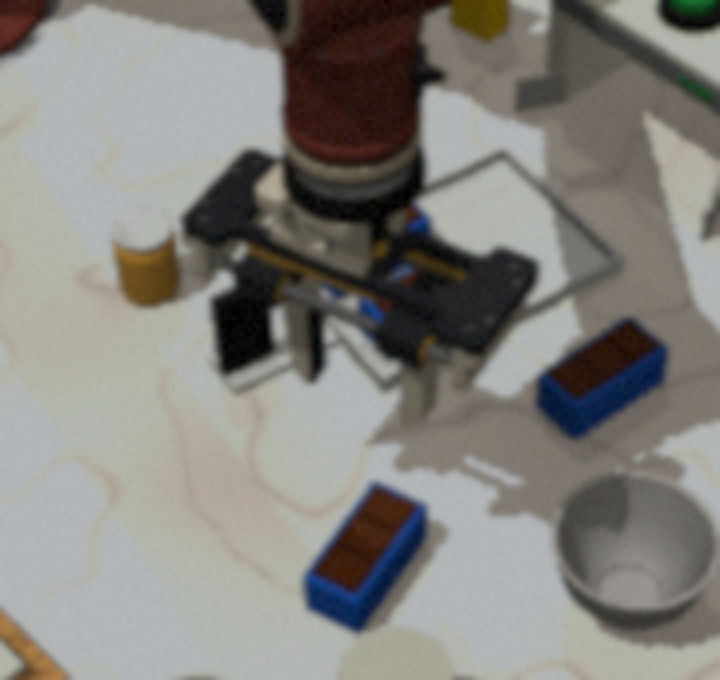

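View pics/a16t.png

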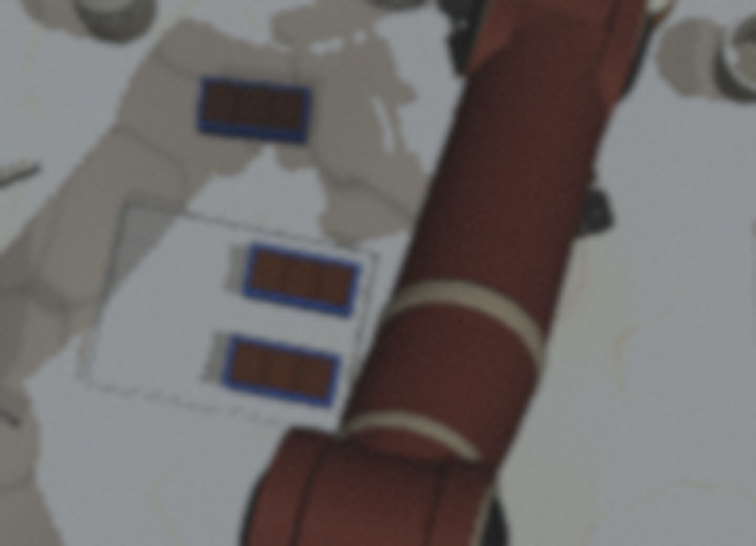

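Request:
send_rows --increments '[{"gripper": 0.055, "dx": 0.028, "dy": -0.0314, "dz": -0.01, "wx": 0, "wy": 0, "wz": 0.002}, {"gripper": 0.055, "dx": 0.028, "dy": -0.0314, "dz": -0.056, "wx": 0, "wy": 0, "wz": 0.002}, {"gripper": 0.055, "dx": 0.028, "dy": -0.0314, "dz": -0.056, "wx": 0, "wy": 0, "wz": 0.002}, {"gripper": 0.055, "dx": 0.028, "dy": -0.0314, "dz": -0.056, "wx": 0, "wy": 0, "wz": 0.002}]'

```text
clock: 18.85
ee_pos: [0.6686, -0.1502, 0.0662]
tool_rot: [-7.9, 89.9, 6.2]
wrist_force: [-0.1, 0.9, 0.6]
opening: 0.0553
```

Run:
```python
from m import *
s=grab("scene")
crop(s,245,190,385,310,5,"a17s.png")
to(.668,-.152,.015,14)
```

```text
clk 18.9 pos [ 0.6692 -0.1507  0.067 ] jaw 14.1 open 0.0551 F [0.4 0.1 0.4] joints [  3.  48.  14.  84. -14.  50.  36.]
 turn -0.1 deg: rotvec [ 0.0005  0.0035 -0.0015]
 turn 179.9 deg: rotvec [-5.5000e-03  8.0000e-04  3.1401e+00]
 shift [-0.0012 -0.0013 -0.052 ]
```

View pics/a17s.png

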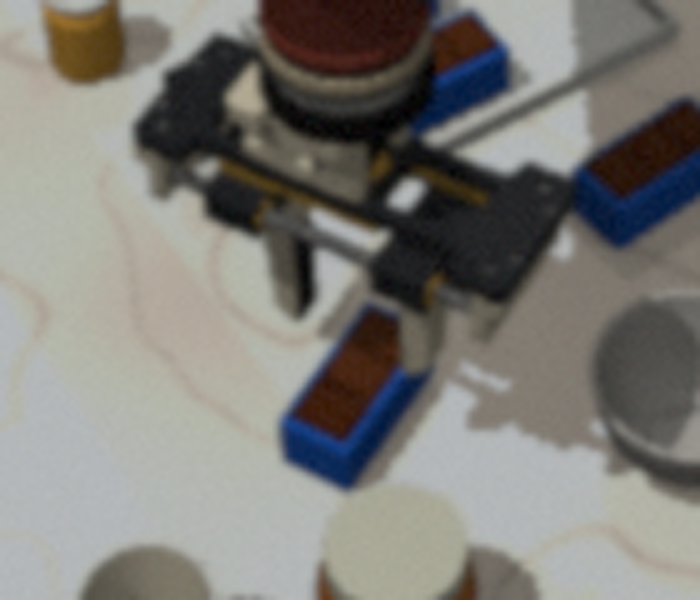

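Request:
send_rows --increments '[{"gripper": 0.055, "dx": -0.001, "dy": -0.001, "dz": -0.03, "wx": 0, "wy": 0.003, "wz": -0.001}, {"gripper": 0.055, "dx": -0.001, "dy": -0.001, "dz": -0.052, "wx": 0, "wy": 0.003, "wz": -0.001}, {"gripper": 0.03, "dx": -0.001, "dy": -0.001, "dz": -0.052, "wx": 0, "wy": 0.003, "wz": -0.001}, {"gripper": 0.03, "dx": -0.001, "dy": -0.001, "dz": -0.052, "wx": 0, "wy": 0.003, "wz": -0.001}, {"gripper": 0.03, "dx": -0.001, "dy": -0.001, "dz": -0.052, "wx": 0, "wy": 0.003, "wz": -0.001}]'

```text
clock: 19.52
ee_pos: [0.6694, -0.1519, 0.0171]
tool_rot: [-30.3, 89.8, -16.3]
wrist_force: [-0.1, 1.0, 2.9]
opening: 0.0397
```

Request:
send_rows --increments '[{"gripper": 0.03, "dx": 0, "dy": 0, "dz": 0.03, "wx": 0, "wy": 0, "wz": 0}, {"gripper": 0.03, "dx": 0, "dy": 0, "dz": 0.08, "wx": 0, "wy": 0, "wz": 0}, {"gripper": 0.03, "dx": -0.02, "dy": 0.055, "dz": 0.085, "wx": 0, "wy": 0, "wz": -0.12}, {"gripper": 0.03, "dx": -0.04, "dy": 0.11, "dz": 0.085, "wx": 0, "wy": 0, "wz": -0.28}, {"gripper": 0.03, "dx": -0.06, "dy": 0.165, "dz": 0.085, "wx": 0, "wy": 0, "wz": -0.45}]'

```text
clock: 20.15
ee_pos: [0.6092, 0.0149, 0.1032]
tool_rot: [-4.5, 89.7, -16.6]
wrist_force: [0.1, -0.2, -2.8]
opening: 0.0394
```

Request:
send_rows --increments '[{"gripper": 0.03, "dx": -0.02, "dy": 0.05, "dz": 0, "wx": 0, "wy": 0, "wz": 0}, {"gripper": 0.03, "dx": -0.035, "dy": 0.09, "dz": 0, "wx": 0, "wy": 0, "wz": 0}, {"gripper": 0.03, "dx": -0.035, "dy": 0.09, "dz": 0, "wx": 0, "wy": 0, "wz": 0}]'

```text
clock: 20.52
ee_pos: [0.5727, 0.1112, 0.1035]
tool_rot: [47.9, 89.7, 36.3]
wrist_force: [0.1, -0.3, -1.0]
opening: 0.0398
```

Run:
```python
from m import *
s=grab("scene")
crop(s,245,90,405,260,4,"a18s.png")
to(.568,.1115,.035,-12)
```

```text
clk 20.6 pos [0.5739 0.1075 0.1038] jaw -11.8 open 0.0398 F [ 0.6 -0.9 -1.3] joints [-27.  39.  24. 101. -21.  44.  -5.]
 turn -0.2 deg: rotvec [ 0.      0.0055 -0.0031]
 turn 179.8 deg: rotvec [-8.7000e-03  1.0000e-04  3.1384e+00]
 shift [-0.0059  0.004  -0.0688]
```

View pics/a18s.png

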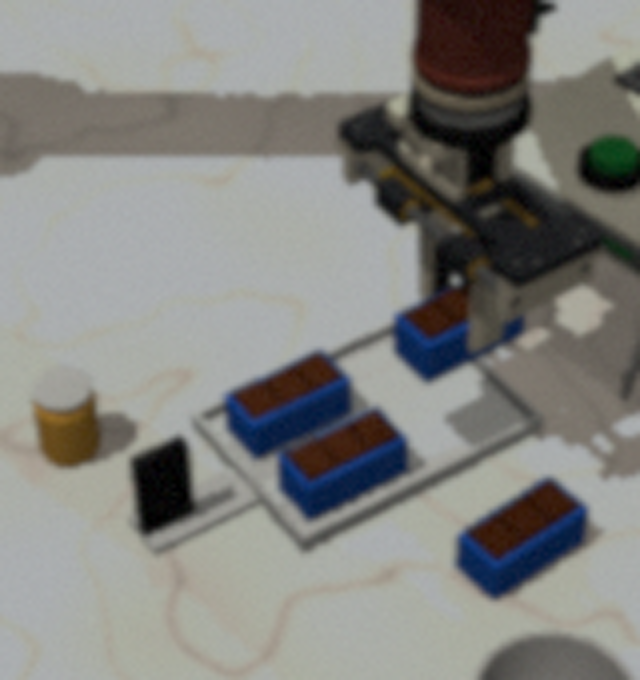

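Request:
send_rows --increments '[{"gripper": 0.03, "dx": -0.006, "dy": 0.0045, "dz": -0.03, "wx": 0, "wy": 0.005, "wz": -0.003}, {"gripper": 0.03, "dx": -0.006, "dy": 0.0045, "dz": -0.068, "wx": 0, "wy": 0.005, "wz": -0.003}, {"gripper": 0.03, "dx": -0.006, "dy": 0.0045, "dz": -0.068, "wx": 0, "wy": 0.005, "wz": -0.003}, {"gripper": 0.03, "dx": -0.006, "dy": 0.0045, "dz": -0.068, "wx": 0, "wy": 0.005, "wz": -0.003}]'

```text
clock: 21.08
ee_pos: [0.5694, 0.1105, 0.0371]
tool_rot: [1.4, 89.8, -10.7]
wrist_force: [-0.2, -1.0, -0.3]
opening: 0.0399
```

Run:
```python
from m import *
s=grab("scene")
crop(s,265,130,385,240,6,"a19s.png")
to(.568,.1115,.0212,-12)
```

```text
clk 21.1 pos [0.5697 0.1109 0.0375] jaw -12.1 open 0.0394 F [ 0.2  0.6 -0.9] joints [-26.  44.  20. 104. -24.  36.  -3.]
 turn 0.1 deg: rotvec [0.0002 0.0042 0.0016]
 turn -179.9 deg: rotvec [ 6.60e-03 -3.00e-04 -3.14e+00]
 shift [-0.0017  0.0006 -0.0163]
```

View pics/a19s.png

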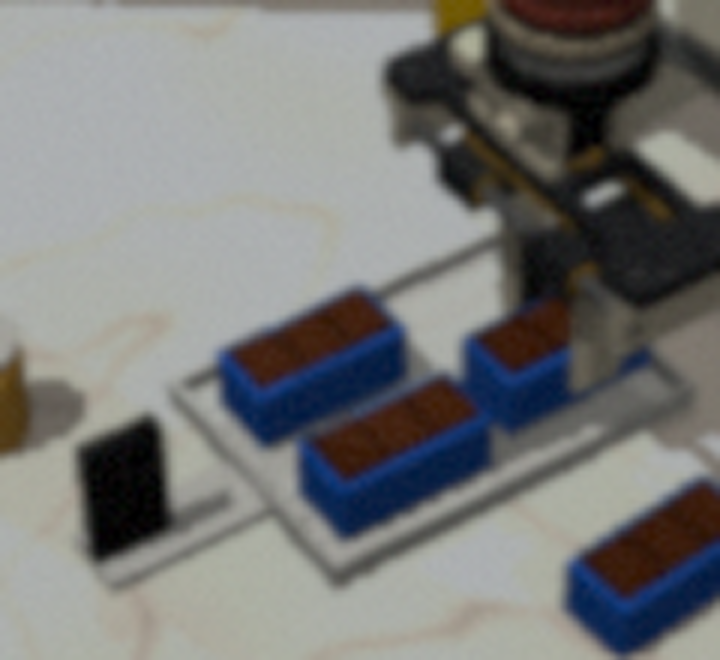

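Request:
send_rows --increments '[{"gripper": 0.03, "dx": -0.001, "dy": 0.0005, "dz": -0.01, "wx": 0, "wy": 0.004, "wz": 0.001}, {"gripper": 0.03, "dx": -0.001, "dy": 0.0005, "dz": -0.0162, "wx": 0, "wy": 0.004, "wz": 0.001}, {"gripper": 0.03, "dx": -0.001, "dy": 0.0005, "dz": -0.0162, "wx": 0, "wy": 0.004, "wz": 0.001}, {"gripper": 0.05, "dx": -0.001, "dy": 0.0005, "dz": -0.0162, "wx": 0, "wy": 0.004, "wz": 0.001}, {"gripper": 0.05, "dx": -0.001, "dy": 0.0005, "dz": -0.0162, "wx": 0, "wy": 0.004, "wz": 0.001}]'

```text
clock: 21.75
ee_pos: [0.5688, 0.1114, 0.0215]
tool_rot: [-3.5, 90.0, -15.5]
wrist_force: [-0.2, 0.4, 0.1]
opening: 0.0493
```

Request:
send_rows --increments '[{"gripper": 0.05, "dx": 0, "dy": 0, "dz": 0.03, "wx": 0, "wy": 0, "wz": 0}, {"gripper": 0.05, "dx": 0, "dy": 0, "dz": 0.08, "wx": 0, "wy": 0, "wz": 0}, {"gripper": 0.055, "dx": 0.02, "dy": -0.02, "dz": 0.09, "wx": 0, "wy": 0, "wz": 0}, {"gripper": 0.055, "dx": 0.02, "dy": -0.08, "dz": 0.09, "wx": 0, "wy": 0, "wz": 0.0}, {"gripper": 0.055, "dx": 0.02, "dy": -0.13, "dz": 0.09, "wx": 0, "wy": 0, "wz": 0.09}]'

```text
clock: 22.38
ee_pos: [0.5891, -0.0205, 0.112]
tool_rot: [-30.6, 89.9, -37.3]
wrist_force: [-0.1, 0.1, 0.4]
opening: 0.0551
```

Request:
send_rows --increments '[{"gripper": 0.055, "dx": 0.01, "dy": -0.06, "dz": 0.0, "wx": 0, "wy": 0, "wz": 0}, {"gripper": 0.055, "dx": 0.01, "dy": -0.06, "dz": 0.0, "wx": 0, "wy": 0, "wz": 0}]'

```text
clock: 22.62
ee_pos: [0.5988, -0.0896, 0.1129]
tool_rot: [-57.2, 89.5, -64.6]
wrist_force: [-0.5, 0.9, 0.2]
opening: 0.0552
```

Run:
```python
from m import *
t=grab("top");s=grab("scene");moulds(t,s)
crop(s,265,130,405,270,5,"a20s.png")
crop(t,240,140,380,270,5,"a20t.png")
to(.679,.0575,.065,-7)
```

```text
t [356.6 187.8] [ 0.6037 -0.0879] rect [615.5 -67.3 252.5 171.8 -24.9]
t [310.5 164.6] [0.6787 0.0557] rect [678.7  56.   61.   17.8  82.2]
t [293.  200.2] [0.5664 0.1108] rect [566.7 111.8  63.   20.9  78.1]
s [358.7 184.6] [0.5621 0.1247] rect [567.  116.5  60.9  22.6  78. ]
s [375.2 217.2] [0.6748 0.062 ] rect [679.5  56.5  69.2  24.6  83.4]
clk 22.7 pos [ 0.5989 -0.0814  0.112 ] jaw -6.8 open 0.0550 F [-0.2  1.1 -0.3] joints [ -7.  39.  21.  97. -18.  47.  15.]
 turn -0.2 deg: rotvec [ 0.001   0.0017 -0.0026]
 turn 179.8 deg: rotvec [-2.700e-03  1.600e-03  3.139e+00]
 shift [ 0.0801  0.1389 -0.047 ]
```

View pics/a20s.png

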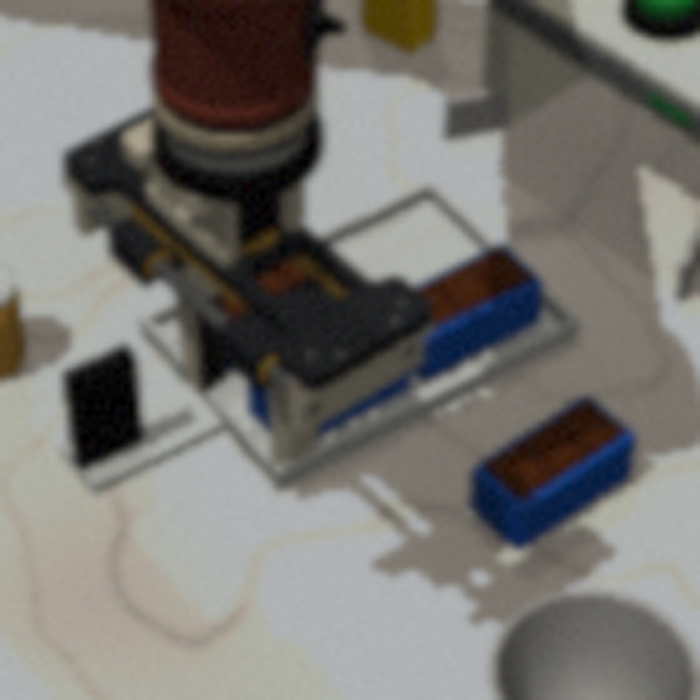

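View pics/a20t.png

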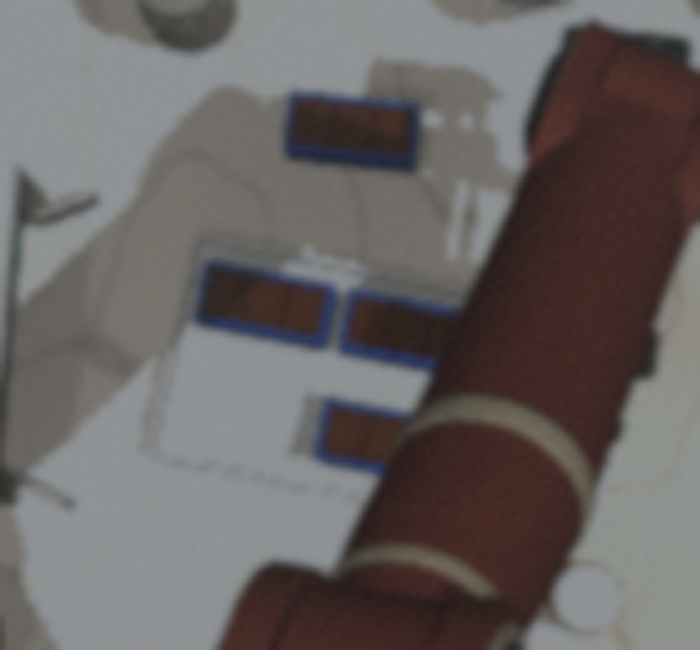

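Run:
```python
from m import *
s=grab("scene");t=grab("top")
print("bottle base near scene",plane(s,(427,226),0), "bowl",plane(s,(383,285),0),plane(t,(278,140),.03))
```

```text
bottle base near scene [0.77673467 0.1582591  0.        ] bowl [ 0.80960377 -0.06726587  0.        ] [0.76027643 0.15887103 0.03      ]
```

Request:
send_rows --increments '[{"gripper": 0.055, "dx": 0.03, "dy": 0.05, "dz": 0, "wx": 0, "wy": 0, "wz": 0}, {"gripper": 0.055, "dx": 0.06, "dy": 0.1, "dz": 0, "wx": 0, "wy": 0, "wz": 0}, {"gripper": 0.055, "dx": 0.08, "dy": 0.139, "dz": 0, "wx": 0, "wy": 0, "wz": 0}, {"gripper": 0.055, "dx": 0.08, "dy": 0.139, "dz": -0.02, "wx": 0, "wy": 0, "wz": 0}, {"gripper": 0.055, "dx": 0.08, "dy": 0.139, "dz": -0.047, "wx": 0, "wy": 0, "wz": 0}]'

```text
clock: 23.45
ee_pos: [0.6787, 0.0623, 0.0641]
tool_rot: [12.8, 89.9, 6.4]
wrist_force: [0.0, 0.0, -1.1]
opening: 0.0551
```

Run:
```python
from m import *
s=grab("scene")
crop(s,305,130,445,270,5,"a21s.png")
to(.679,.0575,.015,-7)
```

```text
clk 23.5 pos [0.6753 0.0615 0.0595] jaw -6.5 open 0.0548 F [-0.9  0.1 -2.3] joints [-18.  49.  21.  85. -21.  50.   3.]
 turn -0.5 deg: rotvec [ 0.0005 -0.0071 -0.0091]
 turn 179.5 deg: rotvec [1.1100e-02 8.0000e-04 3.1325e+00]
 shift [ 0.0037 -0.004  -0.0445]
```

View pics/a21s.png

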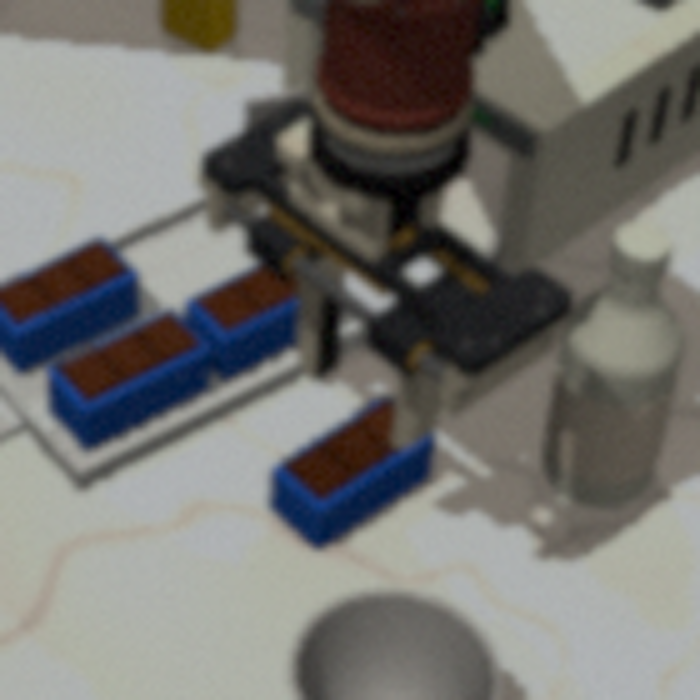

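Request:
send_rows --increments '[{"gripper": 0.055, "dx": 0.0035, "dy": -0.005, "dz": -0.0, "wx": 0, "wy": -0.007, "wz": -0.009}, {"gripper": 0.055, "dx": 0.0035, "dy": -0.005, "dz": -0.044, "wx": 0, "wy": -0.007, "wz": -0.009}, {"gripper": 0.055, "dx": 0.0035, "dy": -0.005, "dz": -0.044, "wx": 0, "wy": -0.007, "wz": -0.009}, {"gripper": 0.03, "dx": 0.0035, "dy": -0.005, "dz": -0.044, "wx": 0, "wy": -0.007, "wz": -0.009}, {"gripper": 0.03, "dx": 0.0035, "dy": -0.005, "dz": -0.044, "wx": 0, "wy": -0.007, "wz": -0.009}]'

```text
clock: 24.12
ee_pos: [0.6801, 0.0564, 0.0177]
tool_rot: [0.6, 89.8, -6.4]
wrist_force: [2.3, -0.3, 5.4]
opening: 0.0398
```

Run:
```python
from m import *
to(.679,.0575,.015,-7)
```

```text
clk 24.1 pos [0.6801 0.0564 0.0177] jaw -7.0 open 0.0398 F [ 2.3 -0.3  5.4] joints [-17.  52.  20.  86. -22.  45.   4.]
 turn -0.0 deg: rotvec [ 0.0004  0.0033 -0.0001]
 turn 180.0 deg: rotvec [-5.2000e-03  6.0000e-04  3.1415e+00]
 shift [-0.0011  0.0011 -0.0027]
```

Request:
send_rows --increments '[{"gripper": 0.03, "dx": 0, "dy": 0, "dz": 0.03, "wx": 0, "wy": 0, "wz": 0}, {"gripper": 0.03, "dx": 0, "dy": 0, "dz": 0.08, "wx": 0, "wy": 0, "wz": 0}, {"gripper": 0.03, "dx": -0.05, "dy": 0.01, "dz": 0.085, "wx": 0, "wy": 0, "wz": -0.04}, {"gripper": 0.03, "dx": -0.1, "dy": 0.03, "dz": 0.085, "wx": 0, "wy": 0, "wz": -0.087}, {"gripper": 0.03, "dx": -0.145, "dy": 0.055, "dz": 0.085, "wx": 0, "wy": 0, "wz": -0.087}]'

```text
clock: 24.75
ee_pos: [0.5339, 0.1115, 0.1041]
tool_rot: [14.4, 89.7, 2.4]
wrist_force: [0.7, 1.7, -2.3]
opening: 0.0393
```

Request:
send_rows --increments '[{"gripper": 0.03, "dx": -0.02, "dy": 0.01, "dz": 0, "wx": 0, "wy": 0, "wz": 0}, {"gripper": 0.03, "dx": -0.03, "dy": 0.013, "dz": 0, "wx": 0, "wy": 0, "wz": 0}, {"gripper": 0.03, "dx": -0.03, "dy": 0.013, "dz": 0, "wx": 0, "wy": 0, "wz": 0}]'

```text
clock: 25.12
ee_pos: [0.5045, 0.1244, 0.1048]
tool_rot: [15.7, 89.6, 3.7]
wrist_force: [0.3, -0.4, -1.4]
opening: 0.0395
```

Run:
```python
from m import *
s=grab("scene")
crop(s,265,90,405,240,5,"a22s.png")
to(.5012,.1255,.035,-12)
```

```text
clk 25.2 pos [0.5053 0.1239 0.1047] jaw -12.1 open 0.0396 F [ 0.2 -0.1 -1.8] joints [-32.  34.  24. 111. -21.  38.  -7.]
 turn 0.1 deg: rotvec [-0.      0.0076  0.0021]
 turn -179.9 deg: rotvec [ 0.0119  0.     -3.1394]
 shift [-0.0041  0.0016 -0.0697]
```

View pics/a22s.png

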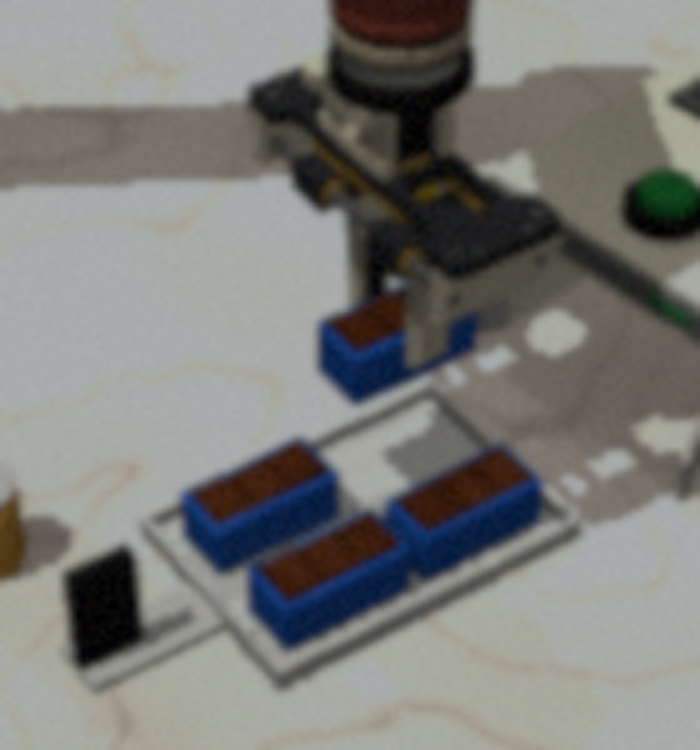

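Request:
send_rows --increments '[{"gripper": 0.03, "dx": -0.0045, "dy": 0.001, "dz": -0.03, "wx": 0, "wy": 0.007, "wz": 0.002}, {"gripper": 0.03, "dx": -0.0045, "dy": 0.001, "dz": -0.068, "wx": 0, "wy": 0.007, "wz": 0.002}, {"gripper": 0.03, "dx": -0.0045, "dy": 0.001, "dz": -0.068, "wx": 0, "wy": 0.007, "wz": 0.002}, {"gripper": 0.03, "dx": -0.0045, "dy": 0.001, "dz": -0.068, "wx": 0, "wy": 0.007, "wz": 0.002}]'

```text
clock: 25.68
ee_pos: [0.5024, 0.1242, 0.0375]
tool_rot: [7.4, 89.8, -4.7]
wrist_force: [0.3, 0.4, -1.7]
opening: 0.0396
```

Run:
```python
from m import *
s=grab("scene")
crop(s,265,110,385,240,5.5,"a23s.png")
to(.501,.125,.0215,-12)
```

```text
clk 25.7 pos [0.5026 0.1245 0.0379] jaw -12.1 open 0.0395 F [-0.6  0.6 -1.8] joints [-29.  40.  20. 114. -26.  30.  -3.]
 turn 0.1 deg: rotvec [-0.0002  0.0038  0.0011]
 turn -179.9 deg: rotvec [ 5.9000e-03  3.0000e-04 -3.1405e+00]
 shift [-0.0016  0.0005 -0.0164]
```

View pics/a23s.png

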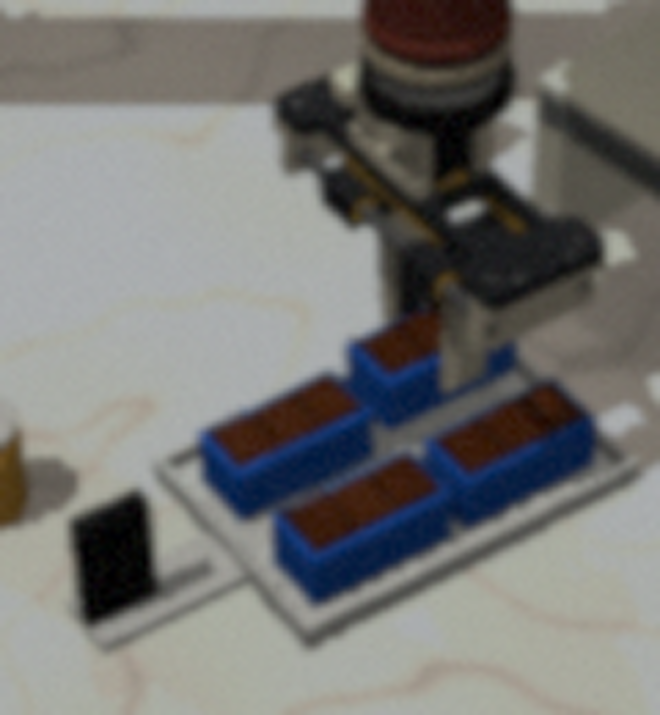

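Request:
send_rows --increments '[{"gripper": 0.03, "dx": -0.001, "dy": 0.002, "dz": -0.004, "wx": 0, "wy": 0.004, "wz": 0.001}, {"gripper": 0.03, "dx": -0.001, "dy": 0.002, "dz": -0.0162, "wx": 0, "wy": 0.004, "wz": 0.001}, {"gripper": 0.03, "dx": -0.001, "dy": 0.002, "dz": -0.0162, "wx": 0, "wy": 0.004, "wz": 0.001}, {"gripper": 0.05, "dx": -0.001, "dy": 0.002, "dz": -0.0162, "wx": 0, "wy": 0.004, "wz": 0.001}, {"gripper": 0.05, "dx": -0.001, "dy": 0.002, "dz": -0.0162, "wx": 0, "wy": 0.004, "wz": 0.001}]'

```text
clock: 26.35
ee_pos: [0.5015, 0.1264, 0.0218]
tool_rot: [178.1, 90.0, 166.0]
wrist_force: [-0.3, -0.6, -0.3]
opening: 0.0493
```

Request:
send_rows --increments '[{"gripper": 0.05, "dx": 0, "dy": 0, "dz": 0.03, "wx": 0, "wy": 0, "wz": 0}, {"gripper": 0.05, "dx": 0, "dy": 0, "dz": 0.09, "wx": 0, "wy": 0, "wz": 0}, {"gripper": 0.05, "dx": 0, "dy": -0.05, "dz": 0.11, "wx": 0, "wy": 0, "wz": 0}, {"gripper": 0.05, "dx": 0, "dy": -0.11, "dz": 0.11, "wx": 0, "wy": 0, "wz": 0.0}, {"gripper": 0.05, "dx": 0, "dy": -0.17, "dz": 0.11, "wx": 0, "wy": 0, "wz": 0}]'

```text
clock: 26.98
ee_pos: [0.5016, -0.045, 0.1325]
tool_rot: [19.7, 89.9, 7.8]
wrist_force: [1.1, -0.2, 0.3]
opening: 0.0501
```

Request:
send_rows --increments '[{"gripper": 0.05, "dx": 0, "dy": -0.05, "dz": 0.0, "wx": 0, "wy": 0, "wz": 0}, {"gripper": 0.05, "dx": 0, "dy": -0.1, "dz": 0.0, "wx": 0, "wy": 0, "wz": 0}, {"gripper": 0.05, "dx": 0, "dy": -0.15, "dz": 0.0, "wx": 0, "wy": 0, "wz": 0}, {"gripper": 0.05, "dx": 0, "dy": -0.15, "dz": 0.0, "wx": 0, "wy": 0, "wz": 0}]'

```text
clock: 27.48
ee_pos: [0.5004, -0.2008, 0.1331]
tool_rot: [-51.4, 89.8, -63.8]
wrist_force: [-0.4, -0.2, 1.0]
opening: 0.0503
```

Run:
```python
from m import *
t=grab("top","t24.png");s=grab("scene","s24.png");moulds(t,s)
crop(s,245,80,485,260,3.3,"a24s.png")
crop(t,145,150,385,260,3.3,"a24t.png")
def cen(r,lo,hi,win):
    m=mask(r,lo,hi);z=np.zeros_like(m);x0,y0,x1,y1=win;z[y0:y1,x0:x1]=m[y0:y1,x0:x1];ys,xs=np.nonzero(z);return (xs.mean(),ys.mean()),z
a,ma=cen(t,(0,0,0),(180,255,60),(346,215,372,235));b,mb=cen(s,(0,0,0),(180,255,60),(275,195,296,226))
print("handle",a,plane(t,a,.07),rect_on(t,ma,.075),tri(t,a,s,(b[0],b[1]-2.2)))
to(.487,-.086,.05,-12)
```

```text
t [290.4 199.7] [0.5683 0.1188] rect [568.6 118.8  64.2  19.6  78.8]
t [317.9 228. ] [0.4793 0.0337] rect [480.1  36.4  61.9  20.8  80. ]
s [338.5 184.8] [0.5214 0.085 ] rect [552.2  37.1  69.   25.1  78.4]
handle (np.float64(357.0163934426229), np.float64(224.7704918032787)) [ 0.48581695 -0.08504136  0.07      ] [485.4 -84.8  37.6  14.2  78.1] (array([ 0.48735249, -0.08668076,  0.04599447]), np.float64(0.00038005575471645423))
clk 27.6 pos [ 0.5013 -0.1949  0.1324] jaw -12.0 open 0.0500 F [ 0.5 -0.3 -0.1] joints [  3.  33.  24. 107. -19.  44.  25.]
 turn 0.0 deg: rotvec [-0.001   0.0008  0.0001]
 turn -180.0 deg: rotvec [ 1.2000e-03  1.6000e-03 -3.1415e+00]
 shift [-0.0143  0.1089 -0.0824]
```

View pics/a24s.png

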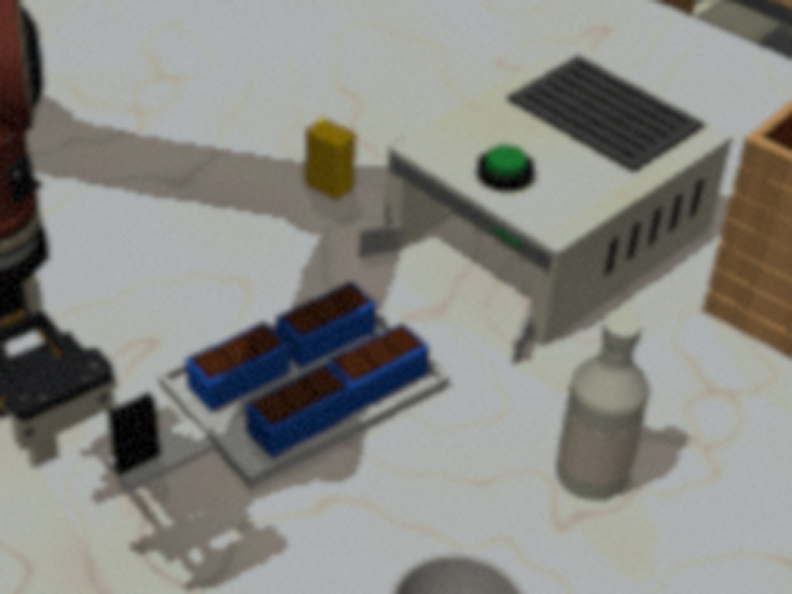

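View pics/a24t.png

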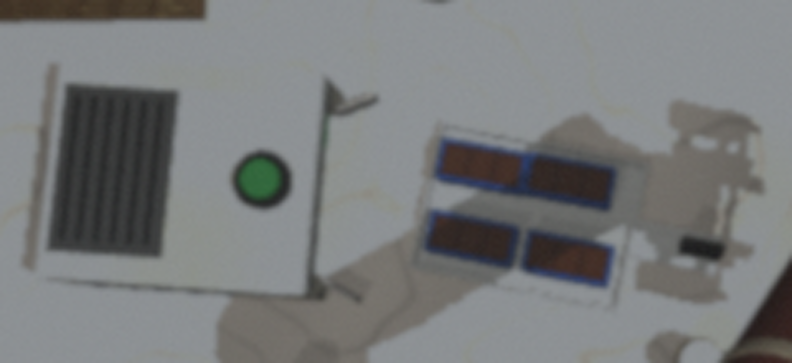

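Run:
```python
from m import *
t=cv2.imread("pics/t24.png");s=cv2.imread("pics/s24.png")
cv2.imwrite("pics/a25.png",np.hstack([cv2.resize(s[160:235,285:385],(780,585),interpolation=cv2.INTER_CUBIC)]))
cv2.imwrite("pics/a26.png",cv2.resize(t[180:250,260:370],(770,490),interpolation=cv2.INTER_CUBIC))
```

```text
(no output)
```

View pics/a25.png

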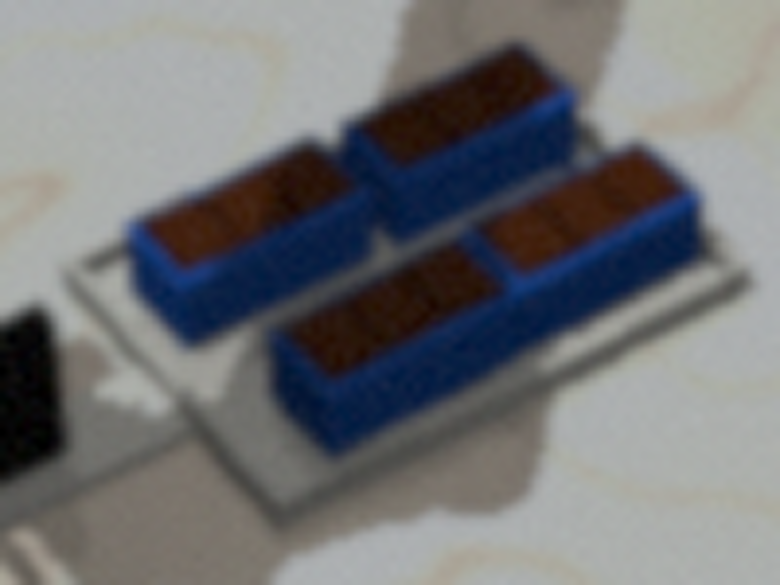

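View pics/a26.png

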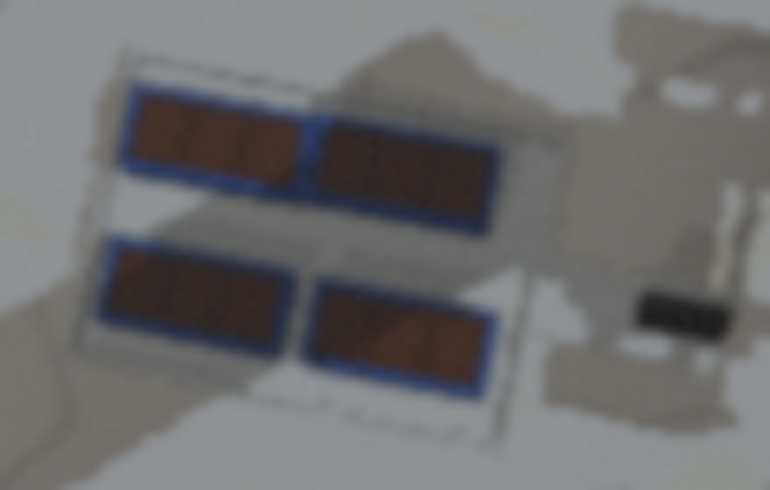

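Run:
```python
from m import *
t=grab("top");s=grab("scene")
def q(P):print(P.round(1).tolist(),P.mean(0).round(1),[np.round([np.hypot(*(P[i]-P[(i+1)%4])),np.degrees(np.arctan2(*(P[(i+1)%4]-P[i])[::-1]))],1) for i in range(4)])
q(np.array([plane(s,np.array(u)/3.3+[245,80]+np.array([-.3,-2.5]),.116)[:2]*1000 for u in ((578,57),(703,125),(635,170),(508,98))]))
q(np.array([plane(t,np.array(u)/3.3+[145,150]-.3,.116)[:2]*1000 for u in ((68,85),(178,92),(160,256),(48,248))]))
# green
for r,w,dv in((t,(210,190,240,215),0),(s,(385,118,412,138),-2.2)):
    m=mask(r,(55,90,20),(90,255,255));z=np.zeros_like(m);x0,y0,x1,y1=w;z[y0:y1,x0:x1]=m[y0:y1,x0:x1];ys,xs=np.nonzero(z);print("btn",plane(r,(xs.mean(),ys.mean()+dv),.121).round(4))
    # roof front corners
for u in((326,78),(308,297)): print("t roof",plane(t,np.array(u)/3.3+[145,150]-.3,.11).round(4))
for u in((390,153),(555,262)): print("s roof",plane(s,np.array(u)/3.3+[245,80]+np.array([-.3,-2.5]),.11).round(4))
print([plane(t,np.array(u)/3.3+[145,150]-.3,.03).round(4) for u in((378,97),(362,300))])
to(.487,-.0865,.035,-12)
```

```text
[[486.2, 500.5], [634.3, 487.7], [627.7, 390.2], [479.0, 401.0]] [556.8 444.9] [array([148.7,  -4.9]), array([ 97.7, -93.9]), array([149.2, 175.9]), array([99.7, 85.8])]
[[634.0, 483.6], [626.7, 384.6], [479.7, 396.4], [487.7, 495.8]] [557.  440.1] [array([ 99.3, -94.2]), array([147.5, 175.4]), array([99.7, 85.4]), array([146.8,  -4.8])]
btn [0.5475 0.3091 0.121 ]
btn [0.5425 0.315  0.121 ]
t roof [0.6393 0.2529 0.11  ]
t roof [0.4426 0.2659 0.11  ]
s roof [0.4491 0.2684 0.11  ]
s roof [0.6472 0.2486 0.11  ]
[array([0.6349, 0.2172, 0.03  ]), array([0.4426, 0.2301, 0.03  ])]
clk 27.7 pos [ 0.5017 -0.1931  0.1323] jaw -11.8 open 0.0499 F [ 1.1  0.1 -1.4] joints [  3.  33.  24. 107. -19.  44.  25.]
 turn -0.2 deg: rotvec [-0.0017  0.0007 -0.0035]
 turn 179.8 deg: rotvec [-1.1000e-03 -2.7000e-03  3.1381e+00]
 shift [-0.0147  0.1066 -0.0973]
```

Request:
send_rows --increments '[{"gripper": 0.05, "dx": -0.007, "dy": 0.05, "dz": 0, "wx": 0, "wy": 0, "wz": -0.003}, {"gripper": 0.05, "dx": -0.0147, "dy": 0.1066, "dz": 0, "wx": 0, "wy": 0, "wz": -0.003}, {"gripper": 0.05, "dx": -0.0147, "dy": 0.1066, "dz": 0, "wx": 0, "wy": 0, "wz": -0.003}, {"gripper": 0.05, "dx": -0.0147, "dy": 0.1066, "dz": -0.035, "wx": 0, "wy": 0, "wz": -0.003}, {"gripper": 0.05, "dx": -0.0147, "dy": 0.1066, "dz": -0.045, "wx": 0, "wy": 0, "wz": -0.003}]'

```text
clock: 28.3
ee_pos: [0.486, -0.0857, 0.0861]
tool_rot: [146.9, 89.8, 135.0]
wrist_force: [0.3, 0.0, 0.3]
opening: 0.0499
```

Run:
```python
from m import *
s=grab("scene")
crop(s,245,130,345,240,5.5,"a27s.png")
to(.487,-.0865,.033,-12)
```

```text
clk 28.4 pos [ 0.4859 -0.0861  0.0856] jaw -11.9 open 0.0499 F [-0.4 -0.4 -0.6] joints [ -7.  34.  22. 116. -22.  34.  18.]
 turn -0.1 deg: rotvec [-0.0021 -0.0029 -0.001 ]
 turn 179.9 deg: rotvec [ 0.0045 -0.0033  3.1405]
 shift [ 0.0011 -0.0004 -0.0526]
```

View pics/a27s.png

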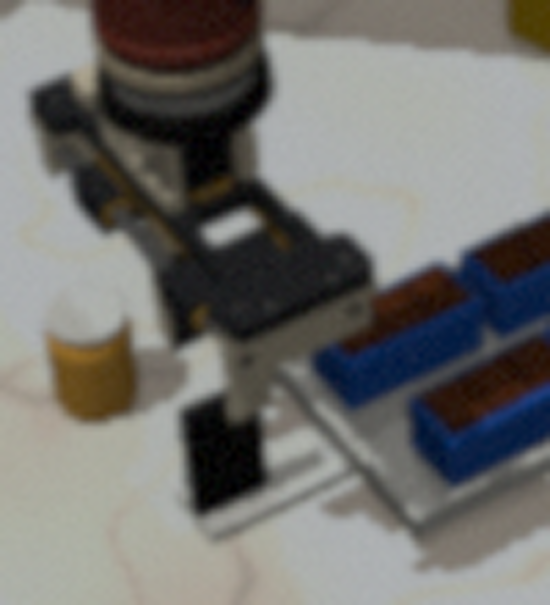

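Request:
send_rows --increments '[{"gripper": 0.05, "dx": 0.001, "dy": 0, "dz": -0.025, "wx": 0, "wy": -0.003, "wz": 0}, {"gripper": 0.05, "dx": 0.001, "dy": 0, "dz": -0.052, "wx": 0, "wy": -0.003, "wz": 0}, {"gripper": 0.03, "dx": 0.001, "dy": 0, "dz": -0.052, "wx": 0, "wy": -0.003, "wz": 0}, {"gripper": 0.0, "dx": 0.001, "dy": 0, "dz": -0.052, "wx": 0, "wy": -0.003, "wz": 0}, {"gripper": 0.0, "dx": 0.001, "dy": 0, "dz": -0.052, "wx": 0, "wy": -0.003, "wz": 0}]' --squeeze 40

```text
clock: 28.98
ee_pos: [0.4878, -0.0863, 0.0348]
tool_rot: [46.2, 89.8, 34.2]
wrist_force: [-0.4, 0.0, 0.2]
opening: 0.0245
```

Request:
send_rows --increments '[{"gripper": 0.0, "dx": 0, "dy": 0, "dz": 0, "wx": 0, "wy": 0, "wz": 0}, {"gripper": 0.0, "dx": 0, "dy": 0, "dz": 0, "wx": 0, "wy": 0, "wz": 0}]'

```text
clock: 29.22
ee_pos: [0.4888, -0.0866, 0.0357]
tool_rot: [29.3, 89.7, 17.3]
wrist_force: [1.8, 0.6, 4.6]
opening: 0.0112
```

Run:
```python
from m import *
to(.5169,-.07,.034,-4.6)
```

```text
clk 29.2 pos [ 0.4888 -0.0866  0.0357] jaw -12.0 open 0.0112 F [1.8 0.6 4.6] joints [ -4.  39.  18. 118. -25.  27.  21.]
 turn 7.4 deg: rotvec [-0.0018  0.0047  0.1293]
 turn -172.6 deg: rotvec [ 7.1000e-03  2.7000e-03 -3.0123e+00]
 shift [ 0.0281  0.0166 -0.0017]
```

Request:
send_rows --increments '[{"gripper": 0.0, "dx": 0.005, "dy": 0.003, "dz": 0, "wx": 0, "wy": 0, "wz": 0.02}, {"gripper": 0.0, "dx": 0.011, "dy": 0.0065, "dz": 0, "wx": 0, "wy": 0, "wz": 0.05}, {"gripper": 0.0, "dx": 0.018, "dy": 0.0105, "dz": 0, "wx": 0, "wy": 0, "wz": 0.085}, {"gripper": 0.0, "dx": 0.024, "dy": 0.014, "dz": 0, "wx": 0, "wy": 0, "wz": 0.112}, {"gripper": 0.0, "dx": 0.028, "dy": 0.0165, "dz": 0, "wx": 0, "wy": 0, "wz": 0.129}]'

```text
clock: 29.85
ee_pos: [0.5159, -0.0711, 0.0357]
tool_rot: [24.8, 89.9, 20.3]
wrist_force: [-2.2, -5.9, 4.1]
opening: 0.0121
```

Request:
send_rows --increments '[{"gripper": 0.0, "dx": 0, "dy": 0, "dz": 0, "wx": 0, "wy": 0, "wz": 0}, {"gripper": 0.0, "dx": 0, "dy": 0, "dz": 0, "wx": 0, "wy": 0, "wz": 0}]'

```text
clock: 30.1
ee_pos: [0.5164, -0.0708, 0.0357]
tool_rot: [22.9, 89.8, 18.4]
wrist_force: [1.5, -3.0, 1.5]
opening: 0.0119
```

Run:
```python
from m import *
t=grab("top");s=grab("scene")
crop(s,265,80,465,250,3.8,"a28s.png")
crop(t,145,150,375,260,3.4,"a28t.png")
to(.5169,-.07,.034,-4.6)
```

```text
clk 30.2 pos [ 0.5164 -0.0708  0.0357] jaw -4.5 open 0.0123 F [ 1.4 -1.9  1.2] joints [ -6.  40.  17. 114. -23.  29.  23.]
 turn -0.1 deg: rotvec [-0.0009  0.0027 -0.0026]
 turn 179.9 deg: rotvec [-4.300e-03 -1.500e-03  3.139e+00]
 shift [ 0.0005  0.0008 -0.0017]
```

View pics/a28s.png

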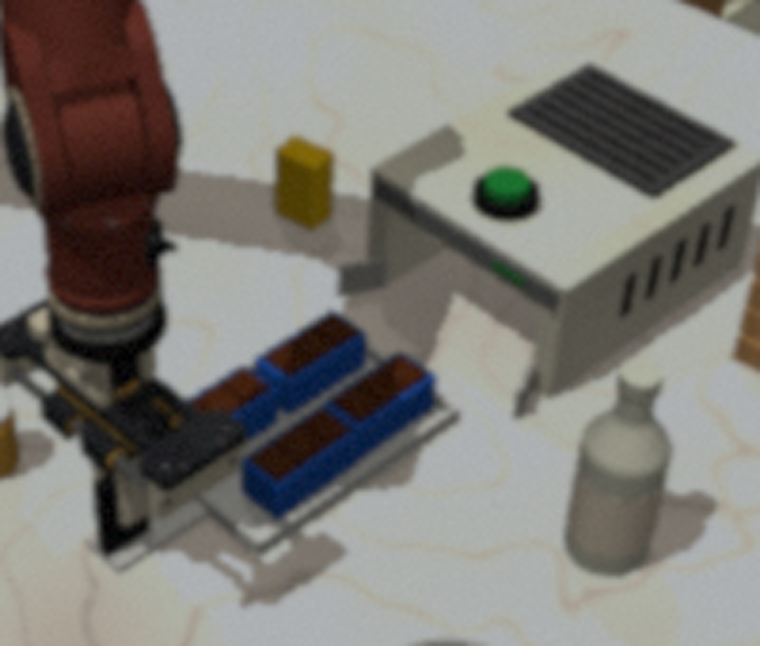

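View pics/a28t.png

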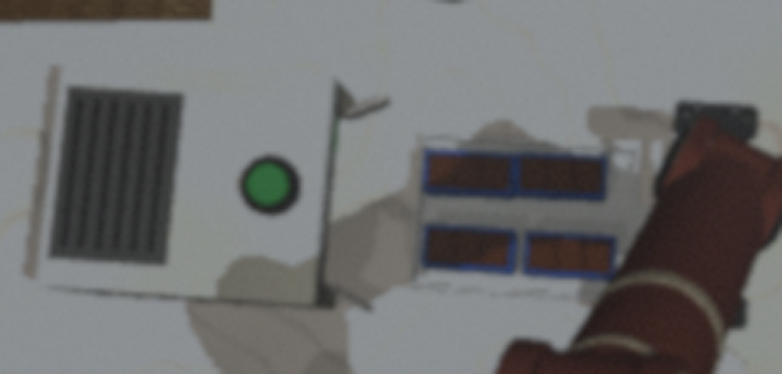

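Run:
```python
from m import *
t=grab("top");s=grab("scene")
crop(t,225,165,345,250,6.5,"a29t.png")
crop(s,290,125,420,245,6,"a29s.png")
```

```text
(no output)
```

View pics/a29t.png

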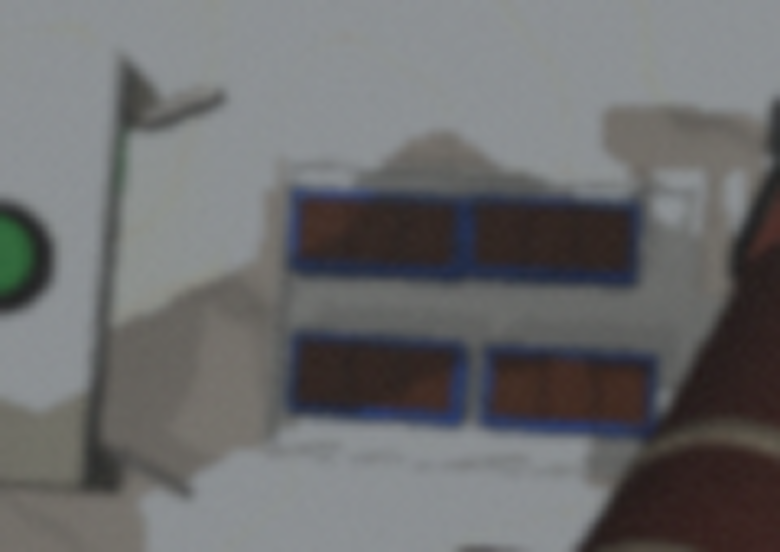

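View pics/a29s.png

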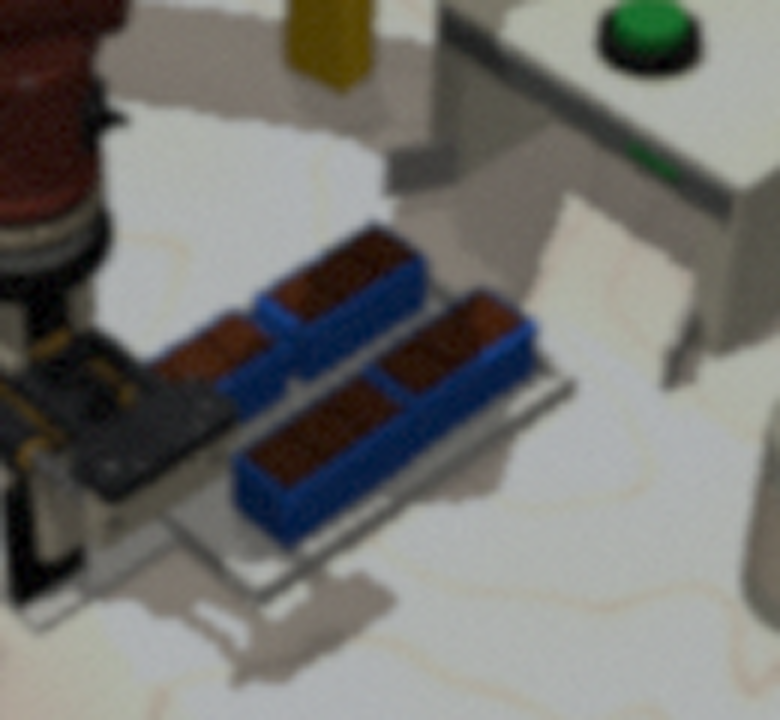

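Request:
send_rows --increments '[{"gripper": 0.0, "dx": 0.0006, "dy": 0.007, "dz": -0.0005, "wx": 0, "wy": 0, "wz": 0}, {"gripper": 0.0, "dx": 0.0016, "dy": 0.02, "dz": -0.0005, "wx": 0, "wy": 0, "wz": 0}, {"gripper": 0.0, "dx": 0.0027, "dy": 0.034, "dz": -0.0005, "wx": 0, "wy": 0, "wz": 0}, {"gripper": 0.0, "dx": 0.0038, "dy": 0.048, "dz": -0.0005, "wx": 0, "wy": 0, "wz": 0}, {"gripper": 0.0, "dx": 0.0048, "dy": 0.06, "dz": -0.0005, "wx": 0, "wy": 0, "wz": 0}]'

```text
clock: 30.92
ee_pos: [0.5209, -0.0135, 0.0357]
tool_rot: [-37.8, 89.8, -42.3]
wrist_force: [0.4, -8.1, 4.3]
opening: 0.0114
```

Run:
```python
from m import *
t=grab("top");s=grab("scene")
crop(t,225,165,345,250,6.5,"a30t.png")
to(.5388,.2018,.034,-4.6)
```

```text
clk 31.0 pos [ 0.5212 -0.0112  0.0357] jaw -4.4 open 0.0120 F [-0.1 -3.4  4.4] joints [-13.  40.  18. 114. -24.  30.  17.]
 turn -0.2 deg: rotvec [ 0.0003  0.003  -0.0028]
 turn 179.8 deg: rotvec [-4.8000e-03  5.0000e-04  3.1388e+00]
 shift [ 0.0176  0.213  -0.0017]
```

View pics/a30t.png

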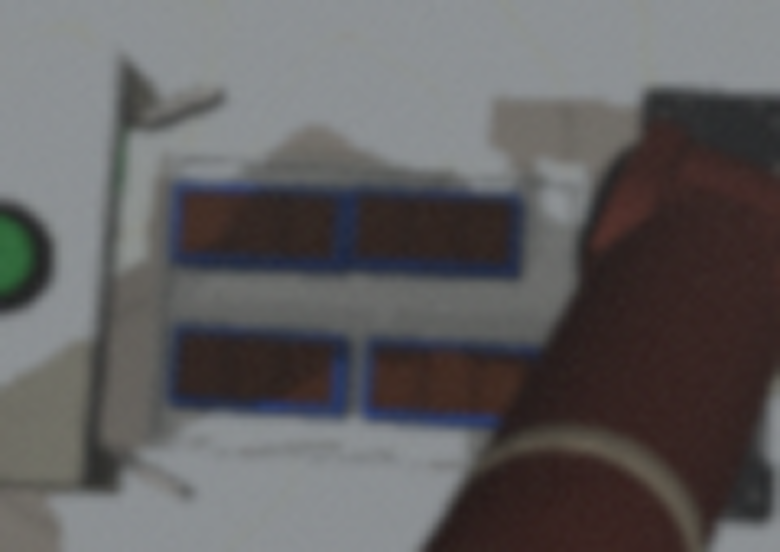

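Request:
send_rows --increments '[{"gripper": 0.0, "dx": 0.0008, "dy": 0.01, "dz": 0, "wx": 0, "wy": 0, "wz": -0.003}, {"gripper": 0.0, "dx": 0.0019, "dy": 0.023, "dz": 0, "wx": 0, "wy": 0, "wz": -0.003}, {"gripper": 0.0, "dx": 0.003, "dy": 0.037, "dz": 0, "wx": 0, "wy": 0, "wz": -0.003}, {"gripper": 0.0, "dx": 0.0042, "dy": 0.051, "dz": 0, "wx": 0, "wy": 0, "wz": -0.003}, {"gripper": 0.0, "dx": 0.0053, "dy": 0.065, "dz": 0, "wx": 0, "wy": 0, "wz": -0.003}]'

```text
clock: 31.65
ee_pos: [0.5257, 0.0518, 0.0357]
tool_rot: [-52.8, 89.8, -57.6]
wrist_force: [-0.0, -6.8, 2.7]
opening: 0.012
```

Request:
send_rows --increments '[{"gripper": 0.0, "dx": 0.0011, "dy": 0.014, "dz": 0, "wx": 0, "wy": 0, "wz": 0}, {"gripper": 0.0, "dx": 0.0022, "dy": 0.028, "dz": 0, "wx": 0, "wy": 0, "wz": 0}, {"gripper": 0.0, "dx": 0.0034, "dy": 0.042, "dz": 0, "wx": 0, "wy": 0, "wz": 0}, {"gripper": 0.0, "dx": 0.0045, "dy": 0.056, "dz": 0, "wx": 0, "wy": 0, "wz": 0}, {"gripper": 0.0, "dx": 0.0053, "dy": 0.066, "dz": 0, "wx": 0, "wy": 0, "wz": 0}]'

```text
clock: 32.28
ee_pos: [0.5303, 0.1157, 0.0357]
tool_rot: [-77.7, 89.7, -82.6]
wrist_force: [-0.3, -7.4, 2.5]
opening: 0.0116
```

Run:
```python
from m import *
t=grab("top");s=grab("scene")
crop(t,225,165,345,250,6.5,"a31t.png");crop(s,290,85,460,245,4.5,"a31s.png")
to(.5388,.2018,.034,-4.6)
```

```text
clk 32.4 pos [0.5304 0.1176 0.0357] jaw -4.8 open 0.0116 F [-0.  -3.4  2.7] joints [-28.  42.  21. 110. -25.  33.   5.]
 turn 0.2 deg: rotvec [0.0039 0.0011 0.0035]
 turn -179.8 deg: rotvec [ 1.7000e-03 -6.1000e-03 -3.1381e+00]
 shift [ 0.0084  0.0842 -0.0017]
```

View pics/a31t.png

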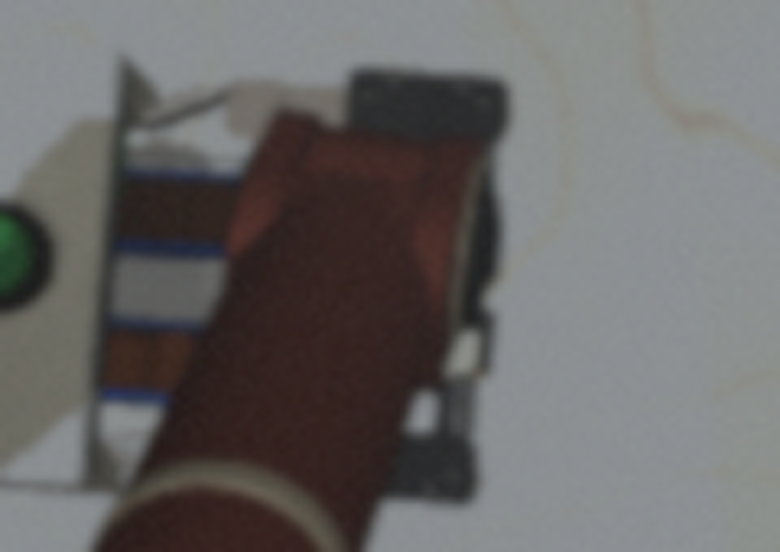

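View pics/a31s.png

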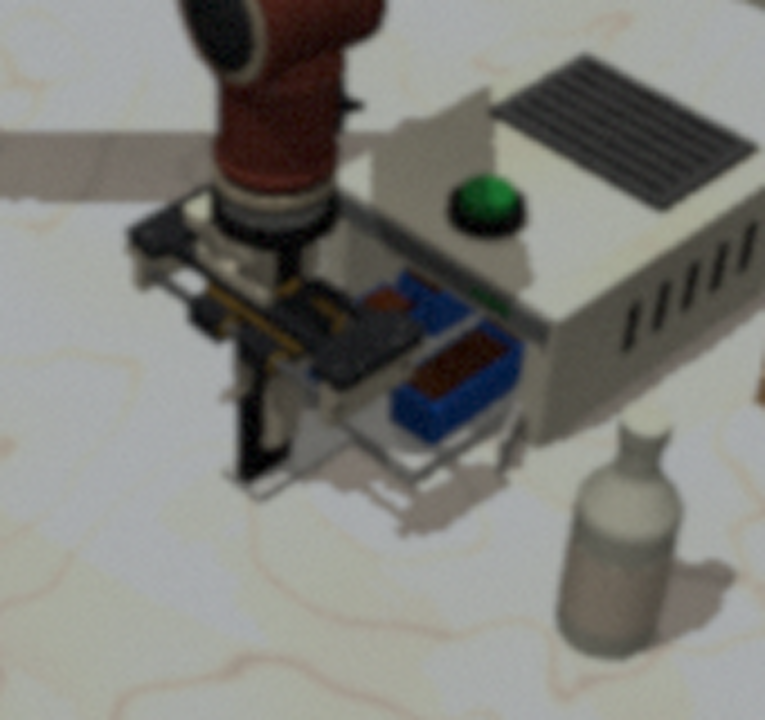

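Request:
send_rows --increments '[{"gripper": 0.0, "dx": 0.001, "dy": 0.012, "dz": 0, "wx": 0, "wy": 0, "wz": 0}, {"gripper": 0.0, "dx": 0.0021, "dy": 0.026, "dz": 0, "wx": 0, "wy": 0, "wz": 0}, {"gripper": 0.0, "dx": 0.0032, "dy": 0.04, "dz": 0, "wx": 0, "wy": 0, "wz": 0}, {"gripper": 0.0, "dx": 0.0043, "dy": 0.054, "dz": 0, "wx": 0, "wy": 0, "wz": 0}, {"gripper": 0.0, "dx": 0.0052, "dy": 0.065, "dz": 0, "wx": 0, "wy": 0, "wz": 0}]'

```text
clock: 33.0
ee_pos: [0.5351, 0.1801, 0.0357]
tool_rot: [-85.1, 89.6, -90.1]
wrist_force: [-0.3, -9.3, 3.4]
opening: 0.0117
```

Run:
```python
from m import *
to(.5388,.2018,.034,-4.6)
```

```text
clk 33.0 pos [0.5351 0.1801 0.0357] jaw -5.0 open 0.0117 F [-0.3 -9.3  3.4] joints [-35.  43.  22. 106. -26.  35.  -2.]
 turn 0.4 deg: rotvec [0.0073 0.     0.0062]
 turn -179.6 deg: rotvec [ 0.     -0.0114 -3.1354]
 shift [ 0.0037  0.0217 -0.0017]
```

Request:
send_rows --increments '[{"gripper": 0.0, "dx": 0.0004, "dy": 0.005, "dz": 0, "wx": 0, "wy": 0, "wz": 0.004}, {"gripper": 0.0, "dx": 0.0008, "dy": 0.01, "dz": 0, "wx": 0, "wy": 0, "wz": 0.004}, {"gripper": 0.0, "dx": 0.0012, "dy": 0.015, "dz": 0, "wx": 0, "wy": 0, "wz": 0.004}, {"gripper": 0.0, "dx": 0.0015, "dy": 0.019, "dz": 0, "wx": 0, "wy": 0, "wz": 0.004}]'

```text
clock: 33.5
ee_pos: [0.5362, 0.196, 0.0357]
tool_rot: [-89.4, 89.4, -94.3]
wrist_force: [-1.5, -7.7, 3.7]
opening: 0.0118
```

Run:
```python
from m import *
to(.5388,.2018,.034,-4.6)
```

```text
clk 33.5 pos [0.5362 0.196  0.0357] jaw -4.9 open 0.0118 F [-1.5 -7.7  3.7] joints [-36.  44.  23. 105. -26.  36.  -4.]
 turn 0.3 deg: rotvec [ 0.0109 -0.0008  0.0054]
 turn -179.7 deg: rotvec [-1.2000e-03 -1.7100e-02 -3.1362e+00]
 shift [ 0.0026  0.0058 -0.0017]
```

Request:
send_rows --increments '[{"gripper": 0.0, "dx": 0.0003, "dy": 0.004, "dz": 0, "wx": 0.005, "wy": 0, "wz": 0.003}, {"gripper": 0.0, "dx": 0.0006, "dy": 0.008, "dz": 0, "wx": 0.005, "wy": 0, "wz": 0.003}, {"gripper": 0.0, "dx": 0.0007, "dy": 0.009, "dz": 0, "wx": 0.005, "wy": 0, "wz": 0.003}]'

```text
clock: 33.88
ee_pos: [0.5366, 0.2016, 0.0357]
tool_rot: [-93.2, 89.4, -98.1]
wrist_force: [-0.3, -8.7, 2.4]
opening: 0.0118
```

Request:
send_rows --increments '[{"gripper": 0.0, "dx": 0.0003, "dy": 0.004, "dz": 0, "wx": 0, "wy": 0, "wz": 0}, {"gripper": 0.0, "dx": 0.0004, "dy": 0.005, "dz": 0, "wx": 0, "wy": 0, "wz": 0}]'

```text
clock: 34.12
ee_pos: [0.5366, 0.2016, 0.0357]
tool_rot: [-93.5, 89.0, -98.6]
wrist_force: [-1.7, -11.7, 4.1]
opening: 0.012
```

Run:
```python
from m import *
to(.5388,.2018,.034,-4.6)
```

```text
clk 34.1 pos [0.5366 0.2016 0.0357] jaw -5.1 open 0.0120 F [ -1.7 -11.7   4.1] joints [-37.  44.  23. 105. -25.  37.  -4.]
 turn 0.5 deg: rotvec [ 0.0164 -0.0024  0.0086]
 turn -179.5 deg: rotvec [-0.0038 -0.0257 -3.1329]
 shift [ 0.0022  0.0002 -0.0017]
```

Request:
send_rows --increments '[{"gripper": 0.0, "dx": 0.0008, "dy": 0.01, "dz": 0, "wx": 0.016, "wy": 0, "wz": 0.005}, {"gripper": 0.0, "dx": 0.0012, "dy": 0.015, "dz": 0, "wx": 0.016, "wy": 0, "wz": 0.005}, {"gripper": 0.0, "dx": 0.0012, "dy": 0.015, "dz": 0, "wx": 0.016, "wy": 0, "wz": 0.005}]'

```text
clock: 34.5
ee_pos: [0.5384, 0.2022, 0.0357]
tool_rot: [-92.8, 88.9, -98.0]
wrist_force: [0.1, -22.3, 5.6]
opening: 0.0117
```

Run:
```python
from m import *
t=grab("top");s=grab("scene")
crop(s,290,85,460,245,4.5,"a32s.png")
to(.5388,.2018,.034,-4.6)
```

```text
clk 34.6 pos [0.5384 0.2023 0.0357] jaw -5.2 open 0.0120 F [ -0.5 -22.    4.8] joints [-37.  44.  23. 104. -25.  37.  -5.]
 turn 0.6 deg: rotvec [ 0.0183 -0.0026  0.0111]
 turn -179.4 deg: rotvec [-0.004  -0.0286 -3.1303]
 shift [ 0.0004 -0.0005 -0.0017]
```

View pics/a32s.png

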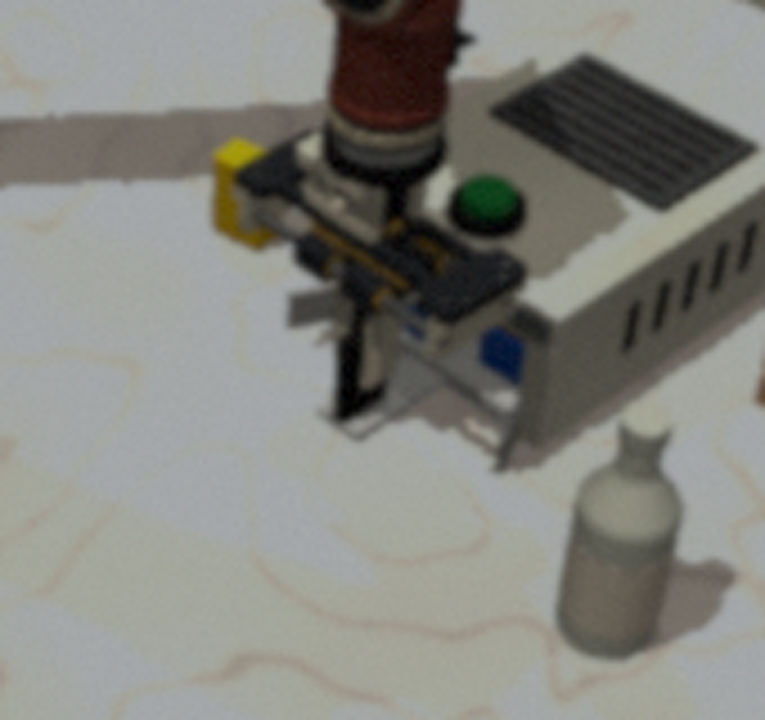

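Request:
send_rows --increments '[{"gripper": 0.0, "dx": 0, "dy": 0, "dz": 0, "wx": 0, "wy": 0, "wz": 0}, {"gripper": 0.04, "dx": 0, "dy": 0, "dz": 0, "wx": 0, "wy": 0, "wz": 0}, {"gripper": 0.04, "dx": 0, "dy": 0, "dz": 0, "wx": 0, "wy": 0, "wz": 0}, {"gripper": 0.04, "dx": 0, "dy": 0, "dz": 0, "wx": 0, "wy": 0, "wz": 0}]'

```text
clock: 35.1
ee_pos: [0.538, 0.2035, 0.0355]
tool_rot: [-95.6, 89.0, -100.8]
wrist_force: [-0.5, -0.2, 0.2]
opening: 0.0369
```

Request:
send_rows --increments '[{"gripper": 0.04, "dx": 0, "dy": 0, "dz": 0.04, "wx": 0.018, "wy": 0, "wz": 0.01}, {"gripper": 0.04, "dx": 0, "dy": 0, "dz": 0.09, "wx": 0.018, "wy": 0, "wz": 0.01}, {"gripper": 0.0, "dx": 0, "dy": -0.01, "dz": 0.14, "wx": 0.018, "wy": 0, "wz": 0.01}, {"gripper": 0.0, "dx": 0, "dy": -0.05, "dz": 0.15, "wx": 0.018, "wy": 0, "wz": 0.01}, {"gripper": 0.0, "dx": 0, "dy": -0.09, "dz": 0.15, "wx": 0.018, "wy": 0, "wz": 0.01}]'

```text
clock: 35.72
ee_pos: [0.5386, 0.1135, 0.1869]
tool_rot: [97.4, 89.9, 93.0]
wrist_force: [0.5, -0.3, -0.3]
opening: 0.0144
```

Run:
```python
from m import *
t=grab("top");s=grab("scene")
crop(s,290,85,460,245,4.5,"a33s.png")
crop(t,145,150,345,260,3.9,"a33t.png")
for r,w,dv in((t,(210,190,240,215),0),(s,(385,118,412,138),-2.2)):
    m=mask(r,(55,90,20),(90,255,255));z=np.zeros_like(m);x0,y0,x1,y1=w;z[y0:y1,x0:x1]=m[y0:y1,x0:x1];ys,xs=np.nonzero(z);print("btn",len(xs),xs.mean(),ys.mean(),plane(r,(xs.mean(),ys.mean()+dv),.121).round(4))
to(.547,.3085,.16,-4.6)
```

```text
btn 112 223.29464285714286 203.66964285714286 [0.5477 0.3088 0.121 ]
btn 104 397.9519230769231 128.85576923076923 [0.5417 0.3163 0.121 ]
clk 35.8 pos [0.5381 0.1077 0.1865] jaw -5.1 open 0.0068 F [-0.1 -0.1 -0.3] joints [-33.  31.  29. 102. -18.  53.  -1.]
 turn 0.5 deg: rotvec [ 0.0022 -0.002   0.0082]
 turn -179.5 deg: rotvec [-3.1000e-03 -3.4000e-03 -3.1334e+00]
 shift [ 0.0089  0.2008 -0.0265]
```

View pics/a33s.png

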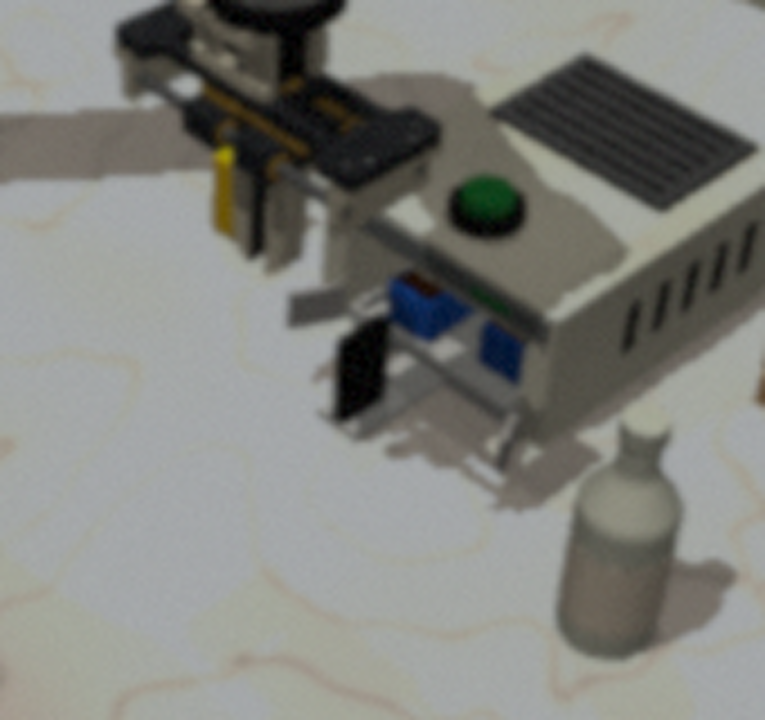

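View pics/a33t.png

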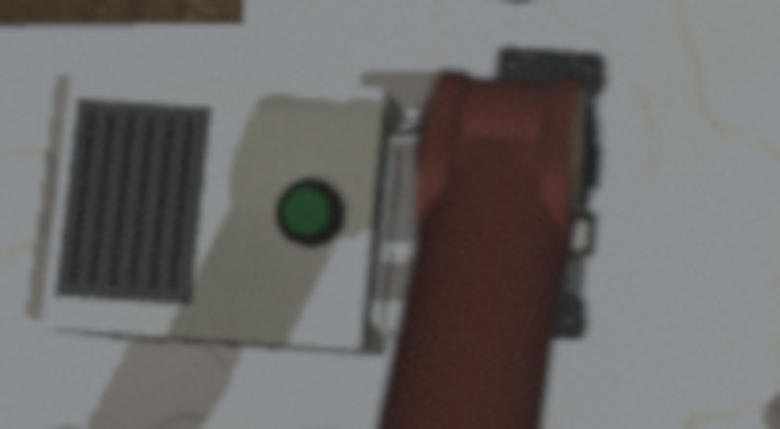

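Request:
send_rows --increments '[{"gripper": 0.0, "dx": 0.003, "dy": 0.055, "dz": 0, "wx": 0, "wy": 0, "wz": 0}, {"gripper": 0.0, "dx": 0.006, "dy": 0.11, "dz": 0, "wx": 0, "wy": 0, "wz": 0}, {"gripper": 0.0, "dx": 0.009, "dy": 0.165, "dz": 0, "wx": 0, "wy": 0, "wz": 0}, {"gripper": 0.0, "dx": 0.009, "dy": 0.2, "dz": -0.015, "wx": 0, "wy": 0, "wz": 0}, {"gripper": 0.0, "dx": 0.009, "dy": 0.201, "dz": -0.03, "wx": 0, "wy": 0, "wz": 0}]'

```text
clock: 36.45
ee_pos: [0.5449, 0.3145, 0.1548]
tool_rot: [-179.2, 89.8, 176.2]
wrist_force: [-0.6, -0.6, -0.7]
opening: 0.0004
```

Run:
```python
from m import *
t=grab("top");s=grab("scene")
crop(s,340,65,460,165,6,"a34s.png")
to(.547,.3085,.13,-4.6)
p=get_state()["ee_pos"];print((proj(s,p)-[340,65])*6)
```

```text
clk 36.5 pos [0.5451 0.3082 0.1539] jaw -5.0 open 0.0005 F [-0.3  0.3  0.2] joints [-48.  39.  28.  90. -21.  56. -18.]
 turn 0.4 deg: rotvec [ 0.0053 -0.0066  0.0074]
 turn -179.6 deg: rotvec [-0.0104 -0.0084 -3.1342]
 shift [ 0.0019  0.0003 -0.0239]
[349.5257174  324.74035588]
```

View pics/a34s.png

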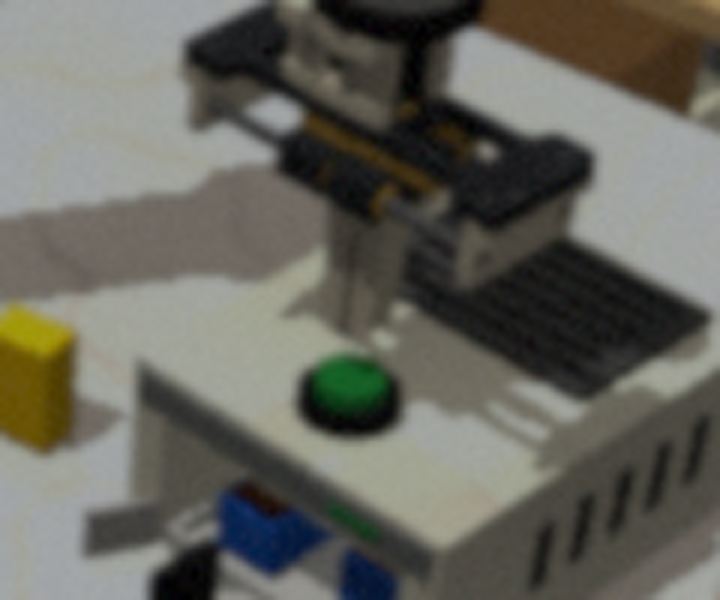

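Request:
send_rows --increments '[{"gripper": 0.0, "dx": 0.002, "dy": 0.001, "dz": -0.01, "wx": 0.005, "wy": -0.006, "wz": 0.007}, {"gripper": 0.0, "dx": 0.002, "dy": 0.001, "dz": -0.02, "wx": 0.005, "wy": -0.006, "wz": 0.007}, {"gripper": 0.0, "dx": 0.002, "dy": 0.001, "dz": -0.024, "wx": 0.005, "wy": -0.006, "wz": 0.007}, {"gripper": 0.0, "dx": 0.002, "dy": 0.001, "dz": -0.027, "wx": 0.005, "wy": -0.006, "wz": 0.007}]'

```text
clock: 37.05
ee_pos: [0.5472, 0.3078, 0.1273]
tool_rot: [-121.8, 89.9, -126.5]
wrist_force: [-1.8, -2.8, 5.1]
opening: 0.0007
```

Request:
send_rows --increments '[{"gripper": 0.0, "dx": 0, "dy": 0, "dz": -0.002, "wx": 0, "wy": 0, "wz": 0}, {"gripper": 0.0, "dx": 0, "dy": 0, "dz": -0.004, "wx": 0, "wy": 0, "wz": 0}]'

```text
clock: 37.3
ee_pos: [0.5473, 0.3077, 0.1261]
tool_rot: [-172.7, 89.9, -177.4]
wrist_force: [-6.0, -3.4, 19.7]
opening: 0.0005
```

Run:
```python
from m import *
t=grab("top");s=grab("scene")
crop(s,340,65,460,165,6,"a35s.png")
to(.547,.309,.115,-4.6)
```

```text
clk 37.4 pos [0.5472 0.3077 0.1262] jaw -4.7 open 0.0004 F [-4.5 -2.8 15.1] joints [-47.  41.  27.  92. -22.  52. -17.]
 turn 0.1 deg: rotvec [-0.     -0.001   0.0017]
 turn -179.9 deg: rotvec [-1.6000e-03  0.0000e+00 -3.1399e+00]
 shift [-0.0002  0.0013 -0.0112]
```

View pics/a35s.png

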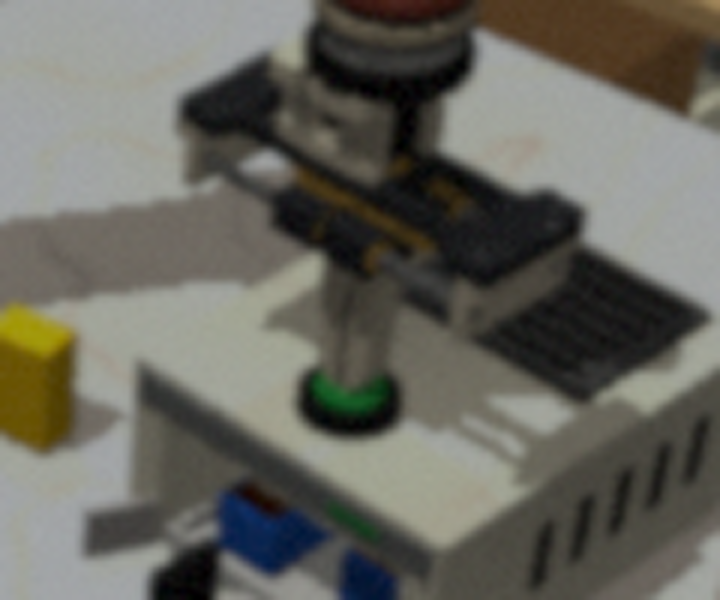

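Request:
send_rows --increments '[{"gripper": 0.0, "dx": 0, "dy": 0.001, "dz": -0.003, "wx": 0, "wy": 0, "wz": 0}, {"gripper": 0.0, "dx": 0, "dy": 0.001, "dz": -0.004, "wx": 0, "wy": 0, "wz": 0}, {"gripper": 0.0, "dx": 0, "dy": 0.001, "dz": -0.004, "wx": 0, "wy": 0, "wz": 0}]'

```text
clock: 37.78
ee_pos: [0.5473, 0.3077, 0.1261]
tool_rot: [146.6, 89.9, 141.9]
wrist_force: [-6.1, -4.9, 18.9]
opening: 0.0004
```

Request:
send_rows --increments '[{"gripper": 0.0, "dx": 0, "dy": 0, "dz": 0.002, "wx": 0, "wy": 0, "wz": 0}, {"gripper": 0.0, "dx": 0, "dy": 0, "dz": 0.002, "wx": 0, "wy": 0, "wz": 0}]'

```text
clock: 38.02
ee_pos: [0.5477, 0.3079, 0.129]
tool_rot: [78.6, 89.9, 73.9]
wrist_force: [-0.4, -1.2, 3.1]
opening: 0.0004
```

Request:
send_rows --increments '[{"gripper": 0.0, "dx": 0, "dy": 0, "dz": 0.002, "wx": 0, "wy": 0, "wz": 0}, {"gripper": 0.0, "dx": 0, "dy": 0, "dz": 0.002, "wx": 0, "wy": 0, "wz": 0}]'

```text
clock: 38.28
ee_pos: [0.5478, 0.308, 0.1308]
tool_rot: [74.9, 89.9, 70.2]
wrist_force: [-0.4, -0.5, 1.3]
opening: 0.0002
```

Request:
send_rows --increments '[{"gripper": 0.0, "dx": 0, "dy": 0, "dz": 0.003, "wx": 0, "wy": 0, "wz": 0}, {"gripper": 0.0, "dx": 0, "dy": 0, "dz": 0.003, "wx": 0, "wy": 0, "wz": 0}]'

```text
clock: 38.52
ee_pos: [0.5478, 0.3086, 0.1335]
tool_rot: [76.7, 89.9, 72.0]
wrist_force: [-0.8, -0.2, 0.1]
opening: 0.0006
```

Request:
send_rows --increments '[{"gripper": 0.0, "dx": 0, "dy": 0, "dz": 0.003, "wx": 0, "wy": 0, "wz": 0}, {"gripper": 0.0, "dx": 0, "dy": 0, "dz": 0.003, "wx": 0, "wy": 0, "wz": 0}]'

```text
clock: 38.78
ee_pos: [0.5479, 0.309, 0.1366]
tool_rot: [74.3, 89.8, 69.6]
wrist_force: [0.6, 0.3, 0.1]
opening: 0.0005
```

Request:
send_rows --increments '[{"gripper": 0.03, "dx": 0, "dy": 0, "dz": 0.06, "wx": 0, "wy": 0, "wz": 0.18}, {"gripper": 0.06, "dx": -0.03, "dy": 0, "dz": 0.07, "wx": 0, "wy": 0, "wz": 0.36}, {"gripper": 0.06, "dx": -0.06, "dy": 0, "dz": 0.07, "wx": 0, "wy": 0, "wz": 0.54}, {"gripper": 0.06, "dx": -0.09, "dy": 0, "dz": 0.07, "wx": 0, "wy": 0, "wz": 0.72}, {"gripper": 0.06, "dx": -0.12, "dy": 0, "dz": 0.07, "wx": 0, "wy": 0, "wz": 0.9}]'

```text
clock: 39.4
ee_pos: [0.4269, 0.309, 0.2068]
tool_rot: [65.4, 89.8, 112.6]
wrist_force: [0.1, 0.3, 0.3]
opening: 0.0458
```

Request:
send_rows --increments '[{"gripper": 0.06, "dx": -0.03, "dy": 0.02, "dz": 0, "wx": 0, "wy": 0, "wz": 0.18}, {"gripper": 0.06, "dx": -0.04, "dy": 0.04, "dz": 0, "wx": 0, "wy": 0, "wz": 0.36}, {"gripper": 0.06, "dx": -0.04, "dy": 0.06, "dz": 0, "wx": 0, "wy": 0, "wz": 0.54}, {"gripper": 0.06, "dx": -0.04, "dy": 0.06, "dz": 0, "wx": 0, "wy": 0, "wz": 0.72}, {"gripper": 0.06, "dx": -0.04, "dy": 0.06, "dz": 0, "wx": 0, "wy": 0, "wz": 0.86}]'

```text
clock: 40.02
ee_pos: [0.3868, 0.3691, 0.2067]
tool_rot: [65.3, 89.8, 162.1]
wrist_force: [0.5, 0.5, -0.6]
opening: 0.0602
```

Run:
```python
from m import *
t=grab("top","t36.png");s=grab("scene","s36.png")
crop(s,310,95,370,155,10,"a36s.png");crop(t,205,245,265,295,10,"a36t.png")
to(.356,.2905,.11,96)
```

```text
clk 40.1 pos [0.3871 0.3688 0.2068] jaw 96.5 open 0.0602 F [ 0.1  0.3 -0.6] joints [-47.  26.   2. 102.  -1.  53.  52.]
 turn -0.5 deg: rotvec [-0.0012 -0.0031 -0.008 ]
 turn 179.5 deg: rotvec [ 4.9000e-03 -1.9000e-03  3.1336e+00]
 shift [-0.0311 -0.0783 -0.0968]
```

View pics/a36s.png

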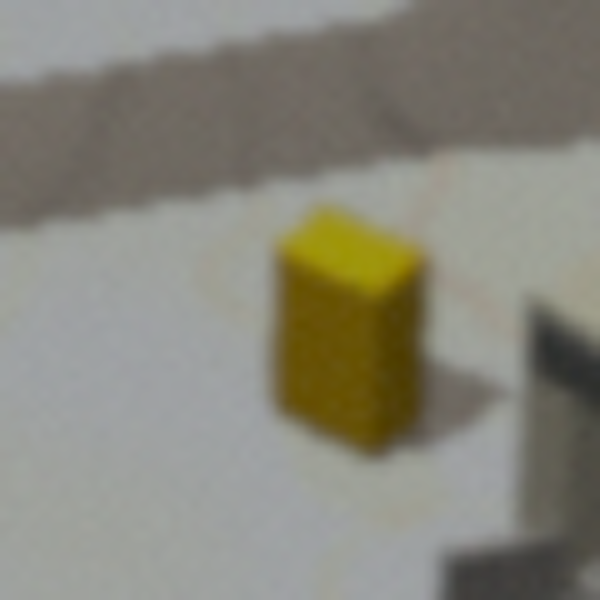

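View pics/a36t.png

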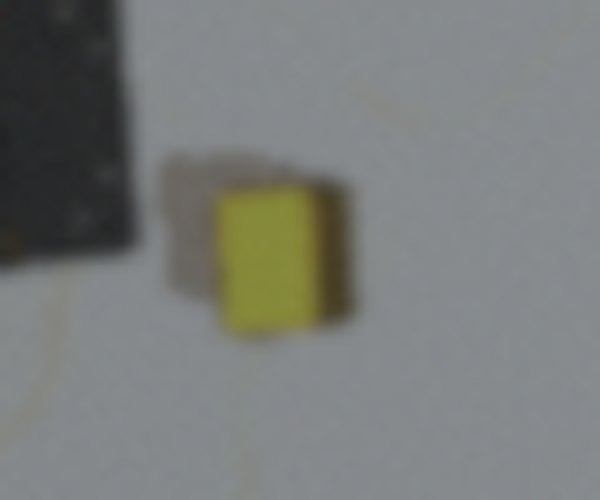

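Run:
```python
from m import *
t=grab("top");s=grab("scene")
print(plane(t,(231.35,270.55),.07),plane(s,(344.7,117.55),.07),tri(t,(231.35,270.55),s,(344.7,117.55)))
P=np.array([plane(t,np.array(u)/10-.45+[205,245],.07)[:2]*1000 for u in((218,195),(305,185),(320,325),(228,335))]);print(P.round(1),[np.round([np.hypot(*(P[i]-P[(i+1)%4])),np.degrees(np.arctan2(*(P[(i+1)%4]-P[i])[::-1]))],1) for i in range(4)])
to(.356,.2905,.11,96)
```

```text
[0.35289331 0.29162496 0.07      ] [0.35163716 0.29568366 0.07      ] (array([0.35366534, 0.29185686, 0.07285463]), np.float64(0.002110584889199621))
[[372.2 306.9]
 [374.9 281. ]
 [333.7 275.8]
 [331.  303.1]] [array([ 26.1, -84. ]), array([  41.5, -172.8]), array([27.4, 95.6]), array([41.3,  5.3])]
clk 40.2 pos [0.387  0.3688 0.2068] jaw 96.3 open 0.0601 F [-0.2 -0.2 -0.4] joints [-47.  26.   2. 102.  -1.  53.  52.]
 turn -0.3 deg: rotvec [-0.0011 -0.0031 -0.0057]
 turn 179.7 deg: rotvec [ 4.8000e-03 -1.7000e-03  3.1359e+00]
 shift [-0.031  -0.0783 -0.0968]
```

Request:
send_rows --increments '[{"gripper": 0.06, "dx": -0.017, "dy": -0.04, "dz": -0.01, "wx": 0, "wy": -0.003, "wz": -0.006}, {"gripper": 0.06, "dx": -0.0335, "dy": -0.077, "dz": -0.04, "wx": 0, "wy": -0.003, "wz": -0.006}, {"gripper": 0.06, "dx": -0.0335, "dy": -0.077, "dz": -0.09, "wx": 0, "wy": -0.003, "wz": -0.006}, {"gripper": 0.06, "dx": -0.0335, "dy": -0.077, "dz": -0.11, "wx": 0, "wy": -0.003, "wz": -0.006}, {"gripper": 0.06, "dx": -0.0335, "dy": -0.077, "dz": -0.11, "wx": 0, "wy": -0.003, "wz": -0.006}]'

```text
clock: 40.85
ee_pos: [0.3529, 0.2911, 0.0958]
tool_rot: [112.2, 89.9, -151.9]
wrist_force: [-0.4, -0.4, 0.1]
opening: 0.0599
```

Run:
```python
from m import *
s=grab("scene")
crop(s,300,65,400,165,7,"a37s.png")
to(.3535,.292,.032,96)
```

```text
clk 40.9 pos [0.3536 0.2918 0.0968] jaw 95.9 open 0.0604 F [ 0.5 -0.   1. ] joints [-43.  29.   2. 120.  -2.  31.  55.]
 turn 0.1 deg: rotvec [-0.0005 -0.0003  0.0015]
 turn -179.9 deg: rotvec [-5.0000e-04  8.0000e-04 -3.1401e+00]
 shift [-0.0001  0.0002 -0.0648]
```

View pics/a37s.png

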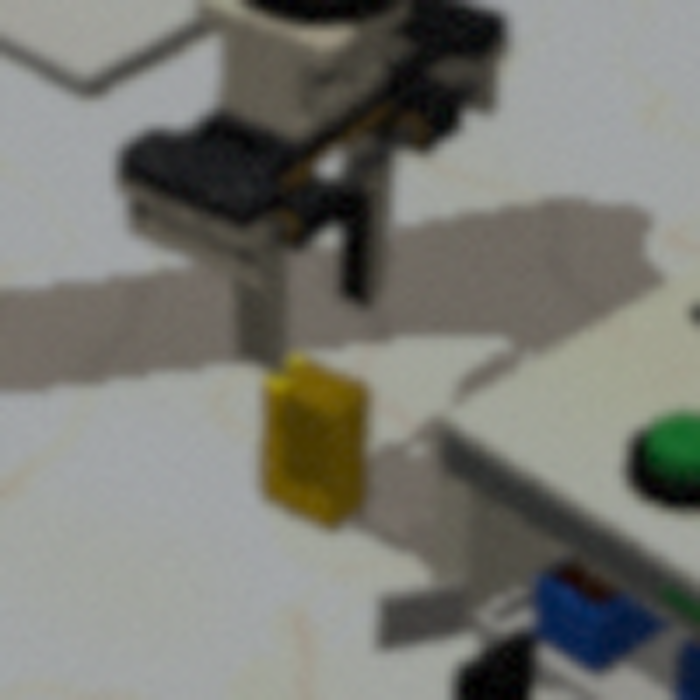

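Request:
send_rows --increments '[{"gripper": 0.06, "dx": 0, "dy": 0, "dz": -0.03, "wx": 0, "wy": 0, "wz": 0}, {"gripper": 0.06, "dx": 0, "dy": 0, "dz": -0.062, "wx": 0, "wy": 0, "wz": 0}, {"gripper": 0.06, "dx": 0, "dy": 0, "dz": -0.064, "wx": 0, "wy": 0, "wz": 0}, {"gripper": 0.04, "dx": 0, "dy": 0, "dz": -0.064, "wx": 0, "wy": 0, "wz": 0}, {"gripper": 0.02, "dx": 0, "dy": 0, "dz": -0.064, "wx": 0, "wy": 0, "wz": 0}]' --squeeze 30

```text
clock: 41.52
ee_pos: [0.3545, 0.2926, 0.0341]
tool_rot: [-43.4, 89.8, 52.5]
wrist_force: [-0.3, -0.0, -0.3]
opening: 0.0445
```

Request:
send_rows --increments '[{"gripper": 0.02, "dx": 0, "dy": 0, "dz": 0, "wx": 0, "wy": 0, "wz": 0}, {"gripper": 0.02, "dx": 0, "dy": 0, "dz": 0, "wx": 0, "wy": 0, "wz": 0}]'

```text
clock: 41.78
ee_pos: [0.355, 0.2929, 0.0351]
tool_rot: [-48.9, 89.7, 47.0]
wrist_force: [-0.8, -0.8, 6.0]
opening: 0.0298
```

Run:
```python
from m import *
s=grab("scene")
crop(s,300,65,400,165,7,"a38s.png")
to(.558,.442,.2,96)
```

```text
clk 41.8 pos [0.355  0.2929 0.035 ] jaw 95.9 open 0.0301 F [-0.9 -0.3  7.4] joints [-43.  36.   1. 123.  -2.  21.  56.]
 turn 0.1 deg: rotvec [-0.0036  0.0032  0.002 ]
 turn -179.9 deg: rotvec [ 0.0051  0.0056 -3.1396]
 shift [0.203  0.1491 0.165 ]
```

View pics/a38s.png

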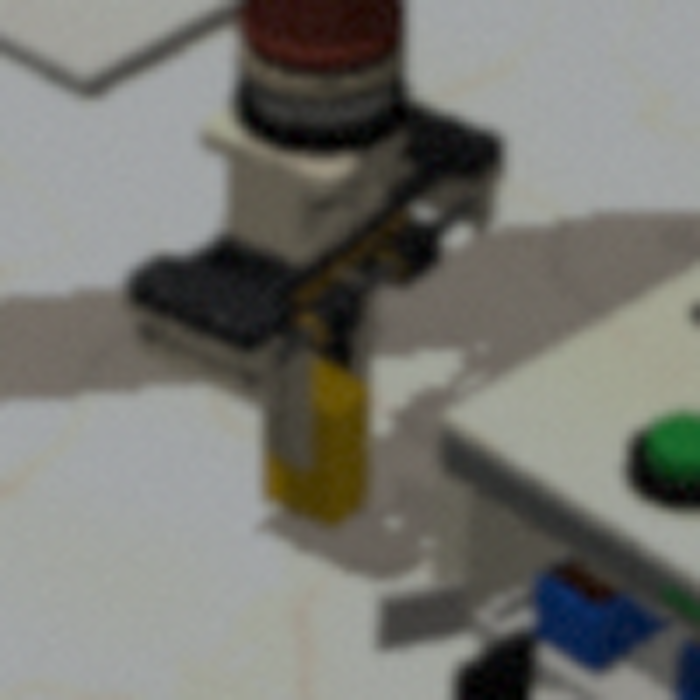

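Request:
send_rows --increments '[{"gripper": 0.02, "dx": 0, "dy": 0, "dz": 0.02, "wx": 0, "wy": 0, "wz": 0}, {"gripper": 0.02, "dx": 0, "dy": 0, "dz": 0.065, "wx": 0, "wy": 0, "wz": 0}, {"gripper": 0.02, "dx": 0, "dy": 0, "dz": 0.12, "wx": 0, "wy": 0, "wz": 0}, {"gripper": 0.02, "dx": 0, "dy": 0, "dz": 0.155, "wx": 0, "wy": 0, "wz": 0}, {"gripper": 0.02, "dx": 0.03, "dy": 0.02, "dz": 0.155, "wx": 0, "wy": 0, "wz": 0}]' --squeeze 40

```text
clock: 42.45
ee_pos: [0.3847, 0.313, 0.1932]
tool_rot: [-48.4, 89.5, 47.6]
wrist_force: [0.9, -0.1, -2.6]
opening: 0.0296
```

Request:
send_rows --increments '[{"gripper": 0.02, "dx": 0.03, "dy": 0.02, "dz": 0, "wx": 0, "wy": 0, "wz": 0}, {"gripper": 0.02, "dx": 0.07, "dy": 0.05, "dz": 0, "wx": 0, "wy": 0, "wz": 0}, {"gripper": 0.02, "dx": 0.11, "dy": 0.08, "dz": 0, "wx": 0, "wy": 0, "wz": 0}, {"gripper": 0.02, "dx": 0.145, "dy": 0.108, "dz": 0, "wx": 0, "wy": 0, "wz": 0}, {"gripper": 0.02, "dx": 0.165, "dy": 0.125, "dz": 0, "wx": 0, "wy": 0, "wz": 0}]'

```text
clock: 43.08
ee_pos: [0.5507, 0.4387, 0.192]
tool_rot: [-47.3, 89.6, 48.6]
wrist_force: [-0.1, 0.6, -1.1]
opening: 0.0297
```

Run:
```python
from m import *
t=grab("top");s=grab("scene")
crop(s,370,45,490,145,6,"a39s.png")
to(.558,.442,.155,96)
```

```text
clk 43.2 pos [0.5506 0.439  0.1914] jaw 95.9 open 0.0301 F [-0.7 -0.3 -1.6] joints [-42.  41.   3.  74.  -2.  64.  57.]
 turn 0.1 deg: rotvec [-0.0064  0.0055  0.001 ]
 turn -179.9 deg: rotvec [ 0.0086  0.01   -3.1405]
 shift [ 0.0074  0.003  -0.0364]
```

View pics/a39s.png

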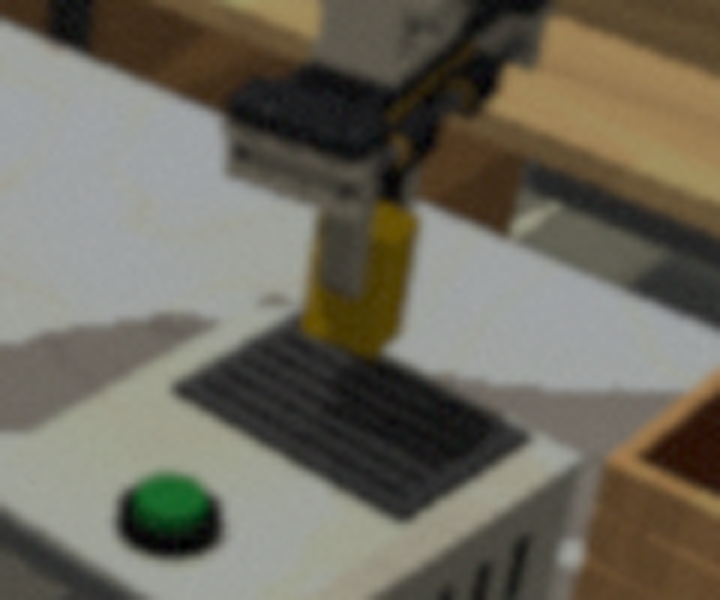

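Request:
send_rows --increments '[{"gripper": 0.02, "dx": 0.0075, "dy": 0.003, "dz": -0.015, "wx": -0.006, "wy": 0.005, "wz": 0}, {"gripper": 0.02, "dx": 0.0075, "dy": 0.003, "dz": -0.03, "wx": -0.006, "wy": 0.005, "wz": 0}, {"gripper": 0.02, "dx": 0.0075, "dy": 0.003, "dz": -0.033, "wx": -0.006, "wy": 0.005, "wz": 0}, {"gripper": 0.02, "dx": 0.0075, "dy": 0.003, "dz": -0.033, "wx": -0.006, "wy": 0.005, "wz": 0}]'

```text
clock: 43.68
ee_pos: [0.5575, 0.4417, 0.1581]
tool_rot: [116.2, 90.0, -147.9]
wrist_force: [-0.3, 0.8, -1.5]
opening: 0.0296
```

Run:
```python
from m import *
t=grab("top");s=grab("scene")
crop(s,370,45,490,145,6,"a40s.png")
to(.558,.442,.151,96)
```

```text
clk 43.8 pos [0.5581 0.4422 0.1591] jaw 95.9 open 0.0301 F [ 0.  -0.6 -2.4] joints [-41.  44.   3.  74.  -2.  62.  57.]
 turn 0.1 deg: rotvec [-0.0011  0.0012  0.001 ]
 turn -179.9 deg: rotvec [ 1.9000e-03  1.7000e-03 -3.1406e+00]
 shift [-0.0001 -0.0002 -0.0081]
```

View pics/a40s.png

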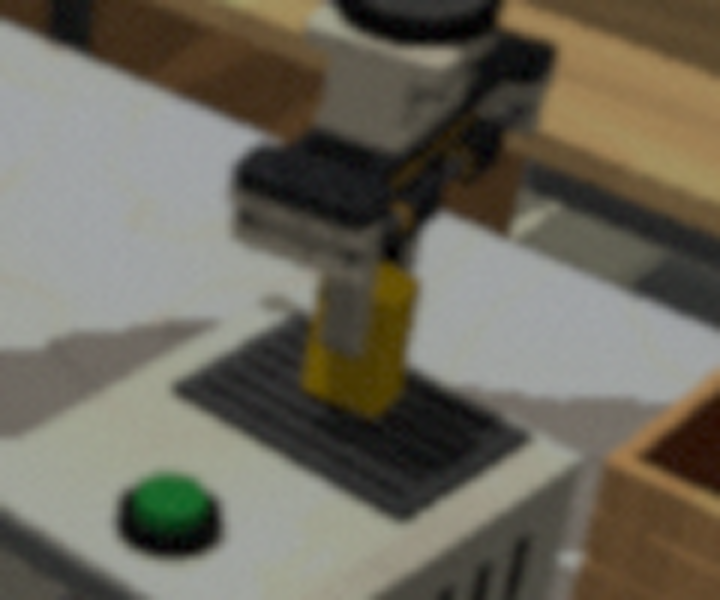

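Run:
```python
from m import *
t=grab("top");s=grab("scene");crop(t,140,150,260,250,6,"a40t.png")
for p in((.558,.442,.116),(.558,.442,.124),(.560,.435,.116)):
    print(p,(proj(s,p)+[0,2.2]-[370,45])*6,(proj(t,p)-[140,150])*6)
# base centre estimate from image corners at z .124
for u in((303,388),(405,385),(370,418)): print(plane(s,np.array(u)/6-.4+[370,45]-np.array([0,2.2]),.124))
for u in((295,315),(530,440),(403,520),(172,387)): print("g",plane(s,np.array(u)/6-.4+[370,45]-np.array([0,2.2]),.116))
```

```text
(0.558, 0.442, 0.116) [346.42317893 413.68689662] [230.79058846 304.70230767]
(0.558, 0.442, 0.124) [348.64147325 400.55532686] [225.76073055 302.75390134]
(0.56, 0.435, 0.116) [341.54607319 421.24425436] [245.19882761 300.5246053 ]
[0.53268214 0.43619115 0.124     ]
[0.56882102 0.47336604 0.124     ]
[0.57243009 0.43781596 0.124     ]
g [0.4841288  0.49757446 0.116     ]
g [0.63577974 0.48657712 0.116     ]
g [0.62711629 0.38932031 0.116     ]
g [0.47714855 0.40147251 0.116     ]
```

View pics/a40t.png

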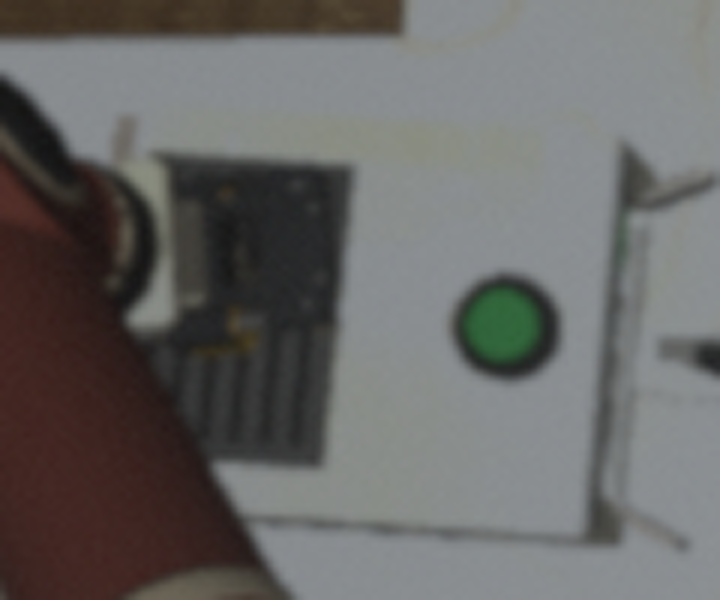

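Request:
send_rows --increments '[{"gripper": 0.02, "dx": 0, "dy": 0, "dz": -0.003, "wx": 0, "wy": 0, "wz": 0}, {"gripper": 0.02, "dx": 0, "dy": 0, "dz": -0.005, "wx": 0, "wy": 0, "wz": 0}, {"gripper": 0.02, "dx": 0, "dy": 0, "dz": -0.005, "wx": 0, "wy": 0, "wz": 0}]'

```text
clock: 44.25
ee_pos: [0.5581, 0.4421, 0.1539]
tool_rot: [-55.8, 89.9, 40.1]
wrist_force: [0.1, -0.3, -1.5]
opening: 0.0298
```

Run:
```python
from m import *
t=grab("top");s=grab("scene")
crop(s,400,75,470,145,10,"a41s.png")
to(.558,.442,.151,96)
```

```text
clk 44.4 pos [0.5582 0.4423 0.1542] jaw 95.9 open 0.0294 F [-0.1 -0.  -0.6] joints [-41.  44.   3.  74.  -2.  61.  57.]
 turn 0.1 deg: rotvec [-0.0012  0.0014  0.001 ]
 turn -179.9 deg: rotvec [ 2.2000e-03  1.9000e-03 -3.1406e+00]
 shift [-0.0002 -0.0003 -0.0032]
```

View pics/a41s.png

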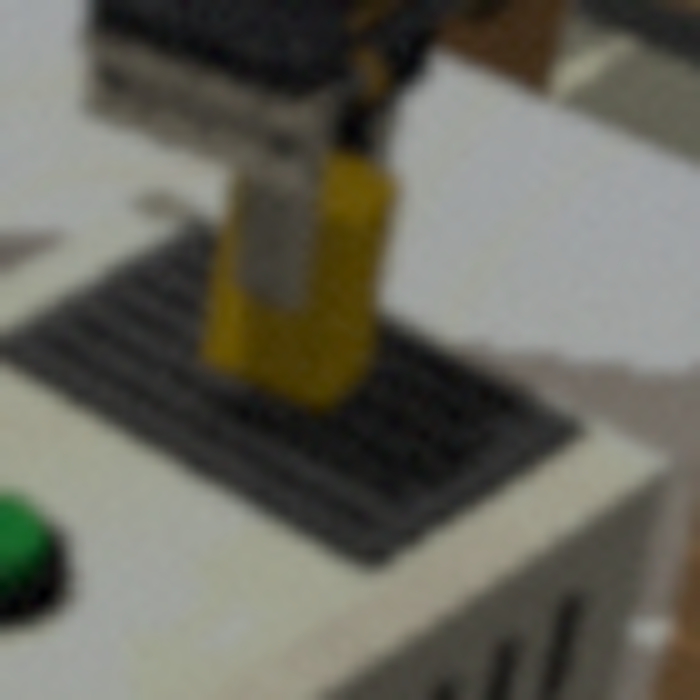

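Request:
send_rows --increments '[{"gripper": 0.02, "dx": 0.005, "dy": -0.005, "dz": -0.001, "wx": 0, "wy": 0, "wz": 0}, {"gripper": 0.02, "dx": 0.005, "dy": -0.005, "dz": -0.003, "wx": 0, "wy": 0, "wz": 0}, {"gripper": 0.02, "dx": 0.005, "dy": -0.005, "dz": -0.0035, "wx": 0, "wy": 0, "wz": 0}]'

```text
clock: 44.72
ee_pos: [0.5643, 0.4363, 0.1512]
tool_rot: [-90.4, 89.8, 5.5]
wrist_force: [0.5, -1.6, 2.0]
opening: 0.0298
```

Run:
```python
from m import *
t=grab("top");s=grab("scene")
crop(s,400,75,470,145,10,"a42s.png")
to(.563,.437,.151,96)
```

```text
clk 44.8 pos [0.5642 0.4367 0.1513] jaw 95.9 open 0.0299 F [ 1.1 -1.1  2.5] joints [-41.  44.   3.  74.  -2.  61.  58.]
 turn 0.1 deg: rotvec [-0.001   0.0031  0.0017]
 turn -179.9 deg: rotvec [ 4.9000e-03  1.5000e-03 -3.1399e+00]
 shift [-0.0012  0.0003 -0.0003]
```

View pics/a42s.png

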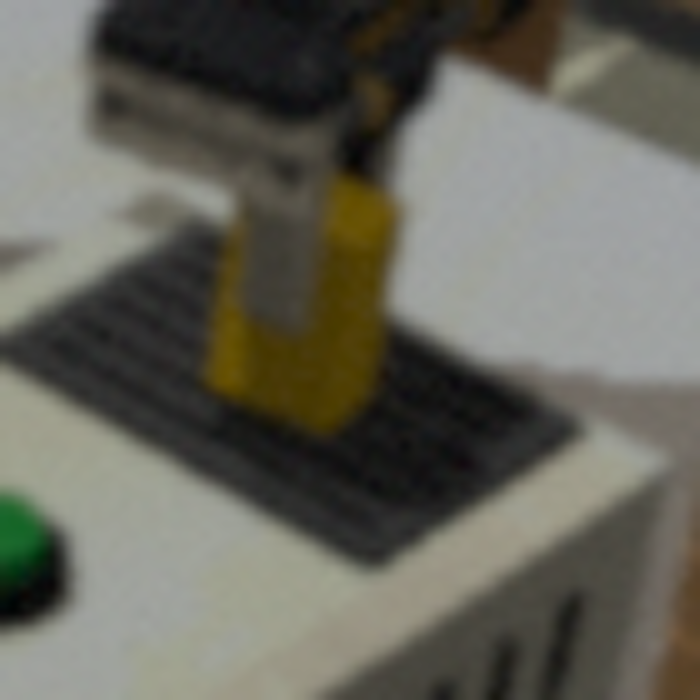

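Request:
send_rows --increments '[{"gripper": 0.032, "dx": 0, "dy": 0, "dz": -0.0005, "wx": 0, "wy": 0, "wz": 0}, {"gripper": 0.045, "dx": 0, "dy": 0, "dz": -0.0005, "wx": 0, "wy": 0, "wz": 0}, {"gripper": 0.06, "dx": 0, "dy": 0, "dz": 0, "wx": 0, "wy": 0, "wz": 0}, {"gripper": 0.06, "dx": 0, "dy": 0, "dz": 0, "wx": 0, "wy": 0, "wz": 0}]'

```text
clock: 45.32
ee_pos: [0.564, 0.4369, 0.1512]
tool_rot: [-74.5, 89.8, 21.4]
wrist_force: [0.0, 0.4, 0.0]
opening: 0.0573
```

Request:
send_rows --increments '[{"gripper": 0.06, "dx": 0, "dy": 0, "dz": 0.03, "wx": 0, "wy": 0, "wz": 0}, {"gripper": 0.06, "dx": 0, "dy": 0, "dz": 0.08, "wx": 0, "wy": 0, "wz": 0}, {"gripper": 0.06, "dx": 0, "dy": 0, "dz": 0.12, "wx": 0, "wy": 0, "wz": 0}, {"gripper": 0.06, "dx": -0.04, "dy": 0, "dz": 0.12, "wx": 0, "wy": 0, "wz": 0}, {"gripper": 0.06, "dx": -0.1, "dy": 0, "dz": 0.12, "wx": 0, "wy": 0, "wz": 0}]'

```text
clock: 45.95
ee_pos: [0.4645, 0.4365, 0.2714]
tool_rot: [-71.2, 89.7, 24.5]
wrist_force: [-1.4, 1.4, 0.5]
opening: 0.06
```

Request:
send_rows --increments '[{"gripper": 0.06, "dx": -0.05, "dy": 0.02, "dz": 0, "wx": 0, "wy": 0, "wz": 0}, {"gripper": 0.06, "dx": -0.1, "dy": 0.04, "dz": 0, "wx": 0, "wy": 0, "wz": 0}, {"gripper": 0.06, "dx": -0.15, "dy": 0.06, "dz": 0, "wx": 0, "wy": 0, "wz": 0}, {"gripper": 0.06, "dx": -0.2, "dy": 0.08, "dz": 0, "wx": 0, "wy": 0, "wz": 0}, {"gripper": 0.06, "dx": -0.2, "dy": 0.08, "dz": 0, "wx": 0, "wy": 0, "wz": 0}]'

```text
clock: 46.58
ee_pos: [0.2579, 0.5193, 0.2716]
tool_rot: [-19.5, 89.8, 76.8]
wrist_force: [0.2, 0.3, -0.4]
opening: 0.0599
```

Run:
```python
from m import *
t=grab("top","t43.png");s=grab("scene","s43.png")
crop(s,290,65,490,245,3.8,"a43s.png");crop(t,140,150,260,250,6,"a43t.png")
a=mask(t,(0,0,0),(180,255,60));z=np.zeros_like(a);z[195:240,240:300]=a[195:240,240:300];
for b in blobs(z,10)[0]: print(b, plane(t,b[1],.07))
to(.3,.5,.2)
```

```text
(np.int32(59), array([263.19, 209.81]), array([256, 208,  15,   5], dtype=int32)) [0.53373345 0.19850972 0.07      ]
clk 46.7 pos [0.2643 0.5165 0.2715] jaw 95.8 open 0.0603 F [ 0.2 -1.  -0.5] joints [-66.  26.   1.  89.  -0.  64.  31.]
 shift [ 0.0357 -0.0165 -0.0715]
```

View pics/a43s.png

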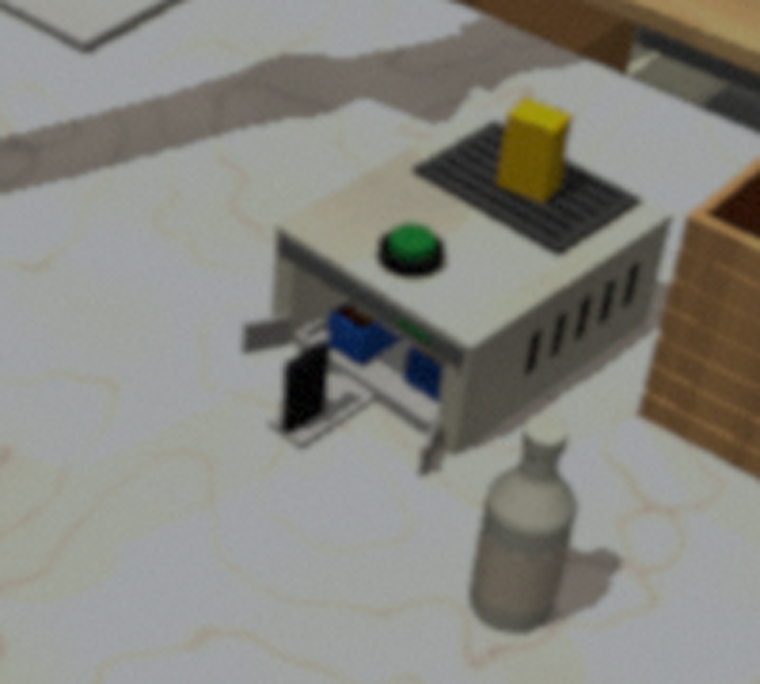

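View pics/a43t.png

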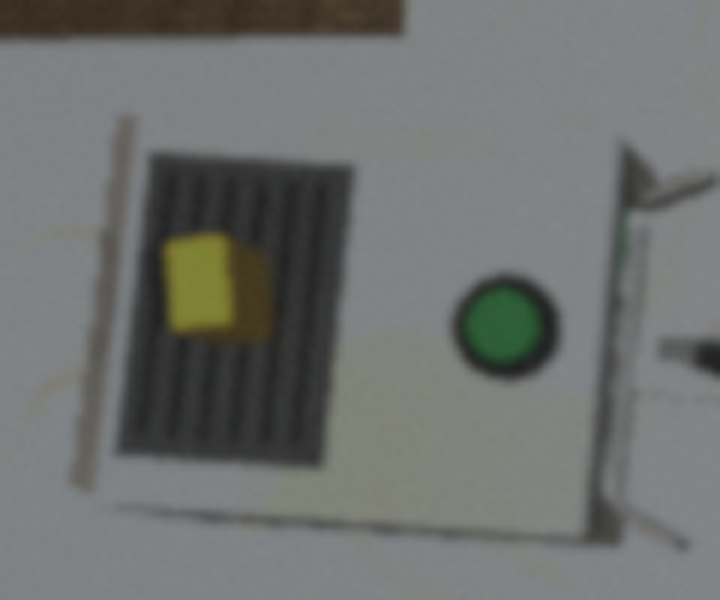

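View pics/s43.png

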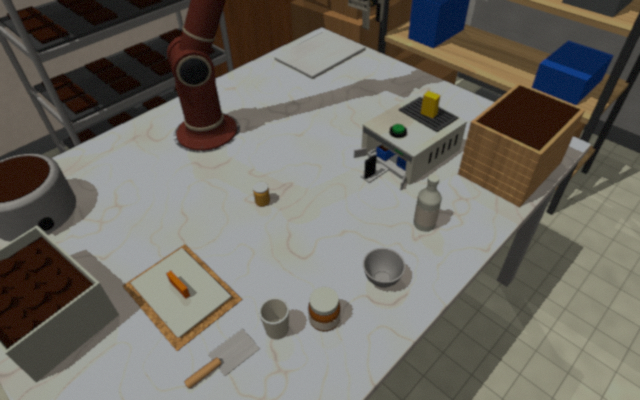

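Run:
```python
from m import *
t=grab("top","t44.png");s=grab("scene","s44.png")
crop(s,345,135,425,195,9.5,"a44s.png");crop(t,215,170,285,250,8,"a44t.png")
P=plane(t,np.array((200,283))/6-.42+[140,150],.186);print("timer top",P)
```

```text
timer top [0.56095504 0.43617806 0.186     ]
```

View pics/a44s.png

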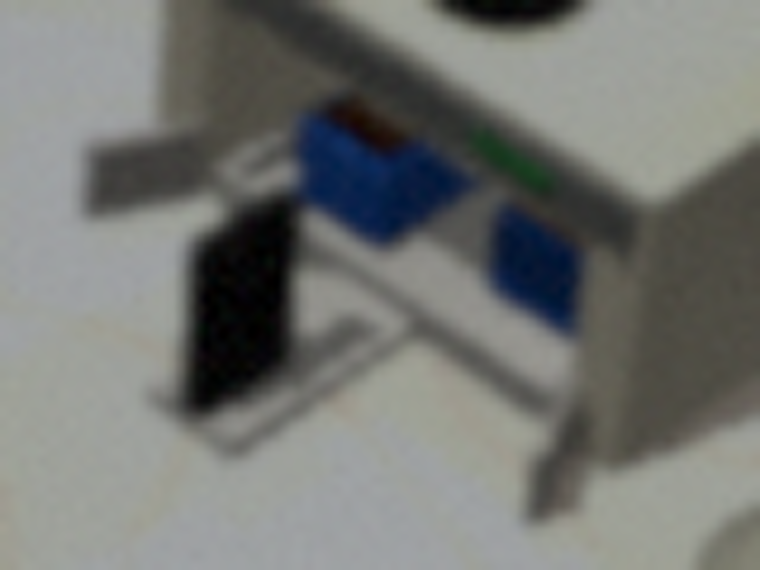

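View pics/a44t.png

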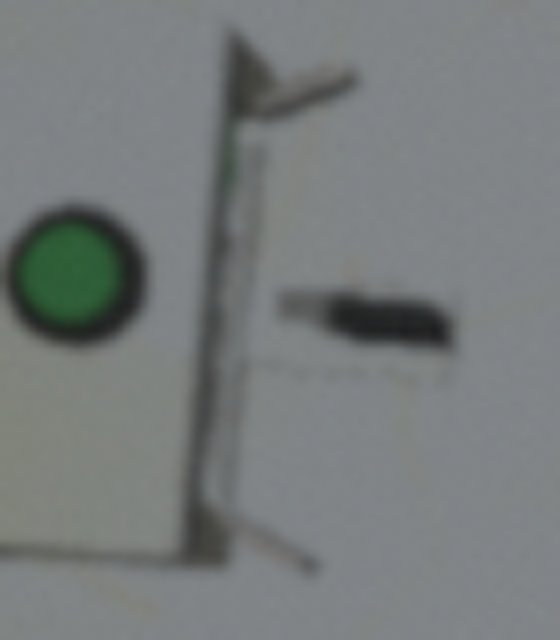

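Run:
```python
from m import *
t=grab("top");s=grab("scene")
f=lambda u,k,o,z,r=t,dv=0: plane(r,np.array(u)/k-.44+np.array(o)-np.array([0,dv]),z)[:2].round(4)
print("rear rim outer",f((263,150),8,(215,170),.014),f((232,510),8,(215,170),.014))
print("roof front edge",f((229,35),8,(215,170),.11),f((190,555),8,(215,170),.11))
print("front jamb bottoms", f((228,565),8,(215,170),.0), f((272,90),8,(215,170),.0))
print("cheek tips",f((350,80),8,(215,170),.03),f((315,568),8,(215,170),.03))
print("scene rear rim",f((220,175),9.5,(345,135),.014,s,2.2),f((540,412),9.5,(345,135),.014,s,2.2),"jamb base",f((605,465),9.5,(345,135),0,s,2.2),"jamb2",f((165,120),9.5,(345,135),.03,s,2.2))
print("tongue end",f((150,393),9.5,(345,135),.006,s,2.2),f((232,455),9.5,(345,135),.006,s,2.2))
u=np.array([.0802,.9968]);o=np.array([.557,.4405])
for nm,p in(("rim",(f((263,150),8,(215,170),.014)+f((232,510),8,(215,170),.014))/2),("tongue_s",(f((150,393),9.5,(345,135),.006,s,2.2)+f((232,455),9.5,(345,135),.006,s,2.2))/2),("tongue_t",f((455,330),8,(215,170),.006)),("roof",(f((229,35),8,(215,170),.11)+f((190,555),8,(215,170),.11))/2)):
    print(nm,(p-o)@u*1000+60)
```

```text
rear rim outer [0.6083 0.2565] [0.4662 0.2666]
roof front edge [0.6375 0.2538] [0.4448 0.2651]
front jamb bottoms [0.4454 0.2703] [0.6346 0.2556]
cheek tips [0.6334 0.2201] [0.4427 0.2315]
scene rear rim [0.4694 0.2739] [0.6147 0.2552] jamb base [0.6358 0.2627] jamb2 [0.4501 0.2678]
tongue end [0.5162 0.1861] [0.553  0.1822]
rim -119.96131000000003
tongue_s -197.32616000000002
tongue_t -200.38932
roof -121.74181000000002
```

Run:
```python
from h import *
t=grab("top");s=grab("scene");crop(t,415,175,505,285,5,"end_t.png")
print(get_state()["clock"],get_state()["qvel"].round(2))
```

```text
46.975 [-0.26 -0.   -0.38  0.1  -0.04  0.01  0.02]
```

View pics/end_t.png

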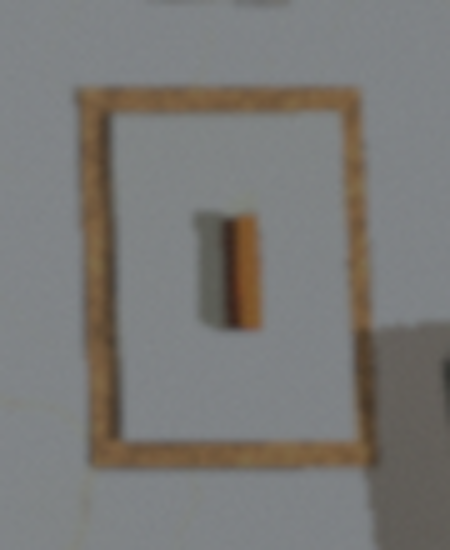

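The cover sits flat and square, with an even cork border all round (mat px 80–375 × 88–465, cover about 107–355 × 112–443). I'm handing the job in.

```bash
python3 -c "
from workcell import job
print(job.finish_job())"
```

```text
the job is handed in; nothing more can be done
None
```

I did the whole task in the order asked and handed it in at about 47 s on the robot's clock. No verdict is reported.

- **Cover:** it lies flat on the cork, square to the mat, with an even cork border all round.
- **Moulds:** all four were on the table, and all are flat in the tray with the chocolate up. One was shifted lengthwise in the tray between two pictures, probably the expected knock. It stayed flat and ended up touching its neighbour.
- **Tray:** I pushed it by the handle until it stopped moving, at 22 N. The handle slid about 5 mm in the grip against the stop, so I re-checked in the images. The rear rim is about 2 mm inside the mouth, as it should be when home. The tongue end was at cooler x = -200 mm from above and -197 mm from the scene camera, against -201 mm expected.
- **Start button:** it was pressed onto its stop. The spring force was 5 N at the bottom, then rose stiffly to about 19 N, and fell to zero over about 6 mm on the way up.
- **Timer:** it stands upright and released on the grille. It is about 3 mm from the grille's middle in the scene view, but about 6 mm off in the top view.
- **Camera disagreement:** the scene camera's picture sat about 2 px low compared with the gripper's position, so I corrected for that in later measurements.

The other things were left alone, and in the last picture they stand where they were at the start.

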